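# Load the rock tray and slide it under the stereo microscope

## Task

Get the stereo microscope ready for the next class: draw the dark grey specimen tray out along its bed until it is clear of the microscope head, lift the lid of the specimen case right back to its stop, and lay every rock from the case in the tray, one to a pocket and lying flat, not on end. Then slide the loaded tray back under the head until it is fully home against its end stop, and lower the case's lid gently until it is fully shut. Bring the lid gently onto both of its stops, let nothing knock against the microscope head, and leave the other things on the bench where they are.

Things in the scene. Friction and masses are not known exactly. Their poses are not given: they have to be found in the camera images.
- scope: White stereo microscope, fixed. Origin on the bench right under the objective, z up, x along its tray bed and away from the robot. The rack column (55 x 40 mm) stands at y = +165 mm, 335 mm tall, with a blue carrying handle up to 380 mm.
- bed_middle (a point): A point on the middle line of the microscope's aluminium tray bed, at x = -100 mm of the microscope, on the bed's top, 45 mm above the bench. The bed runs along the microscope's x from -305 to +95 mm, 186 mm wide. Side rails (inner faces at y = +-85.5 mm) and the end stop (face at x = +82.5 mm) stand 12 mm above it; its near end (-x) is open.
- head: The microscope's head, delicate optics, fixed; same frame as the microscope. Black objective 66 mm in diameter, underside 111 mm above the bench: a 66 mm gap over the bed. Above it (from 151 mm) the white head, 104 mm in diameter, eyepieces leaning to -y, up to 300 mm high, 150 mm out in -y. Its arm and focus knobs (60 mm to either side in x) reach to the column at +y.
- tray: Dark grey tray, 350 g, slides easily, with 3 mm play to each rail. Pocket part 165 mm square: floor 4 mm, walls 3 mm thick, 14 mm high over all; four pockets 78 mm square, centres at x, y = +-40.5 mm. Origin: centre of underside. A tongue 62 x 60 mm juts out at -x. Home, against the end stop, the origin is at x = 0 of the microscope; it starts 8 to 45 mm short. Drawn to x = -180 mm all is clear.
- tray_knob (a point): Middle of the tray's white upright knob (22 mm in diameter, from 4 to 38 mm above the tray's underside), 127 mm to -x of the tray's origin.
- case: Specimen case, fixed: shallow wooden base 170 mm (x) by 220 mm (y), origin at the centre of its underside, front facing -x, z up; inner floor 6 mm above the bench, walls 6 mm thick with their tops at 16 mm. The deep clear lid covers it.
- lid (a joint): Angle of the case's clear lid (rad): 0 shut, growing as the front is lifted, stop at 1.70 (just past upright). It turns about the far (+x) edge of the base and a friction hinge holds it wherever it is left; about 4 N at the handle bar moves it. Shut, the lid is 170 x 220 mm and rises from 16 to 58 mm above the bench.
- lid_hinge (a point): Middle of the lid's hinge line (along the case's y), at x = +85 mm, 16 mm above the bench in the case's frame.
- lid_bar (a point): Middle of the lid's handle bar: a round steel bar, 12 mm in diameter, 100 mm long, along the case's y, held 42 mm in front of the lid's front face by a post at each end. 212 mm from the hinge line horizontally and 20 mm above it when shut.
- quartz: Rock in the case: six-sided crystal 66 mm long (x), 36 mm thick over its flats (on one of which it lies) and 41 mm wide over its edges, its +x end pointed. Origin at its middle. About 120 g. May be absent.
- ammonite: Rock in the case: brown disc-shaped fossil 54 mm in diameter, 36 mm thick (along its z), bevelled, lying flat. Origin at its middle. About 140 g. May be absent.
- granite: Rock in the case: rounded grey piece 58 (x) x 44 (y) x 38 mm (z). Origin at its middle. About 170 g. May be absent.
- pyrite: Rock in the case: two grown-together blocks, 38 x 40 x 38 mm centred at x = -9 mm with a smaller one (30 mm wide, 28 mm high, flush with its underside) out to x = +27 mm. Origin at mid-height, 28 mm from its -x end. About 200 g. May be absent.
- dish: Bystander: clear open dish, 90 mm in diameter, 16 mm high, on the bench between case and microscope. Origin: centre of its underside.
- forceps: Bystander: steel forceps 130 mm long lying on the bench between case and microscope. Origin: its middle.
- magnifier: Bystander: black hand magnifier, 68 mm lens with handle, 150 mm long, on the bench. Origin: under the lens.
- beaker: Bystander: glass beaker, 74 mm in diameter, 95 mm high. Origin: centre of its underside.

How it is judged (in metres and radians):
On the way, in this order (a step that is already met when the one before it is completed fails the run):
1. the case's lid is raised back to its stop (value of joint lid above 1.62 rad), for 0.2 s.
2. every rock lies in a pocket of the tray, the tray being drawn out clear of the head (x of tray in the frame of scope below -0.15 m and (x of quartz in the frame of tray between 0.008 and 0.07 m or x of quartz in the frame of tray between -0.07 and -0.008 m) and (y of quartz in the frame of tray between 0.008 and 0.07 m or y of quartz in the frame of tray between -0.07 and -0.008 m) and z of quartz in the frame of tray between 0.012 and 0.0305 m and (x of ammonite in the frame of tray between 0.008 and 0.07 m or x of ammonite in the frame of tray between -0.07 and -0.008 m) and (y of ammonite in the frame of tray between 0.008 and 0.07 m or y of ammonite in the frame of tray between -0.07 and -0.008 m) and z of ammonite in the frame of tray between 0.012 and 0.0305 m and (x of granite in the frame of tray between 0.008 and 0.07 m or x of granite in the frame of tray between -0.07 and -0.008 m) and (y of granite in the frame of tray between 0.008 and 0.07 m or y of granite in the frame of tray between -0.07 and -0.008 m) and z of granite in the frame of tray between 0.012 and 0.0305 m and (x of pyrite in the frame of tray between 0.008 and 0.07 m or x of pyrite in the frame of tray between -0.07 and -0.008 m) and (y of pyrite in the frame of tray between 0.008 and 0.07 m or y of pyrite in the frame of tray between -0.07 and -0.008 m) and z of pyrite in the frame of tray between 0.012 and 0.0305 m), for 0.2 s.
At the end, for the whole second after the job is handed in: The tray lies flat in its bed within 5 mm of the end stop, with every rock lying flat in a pocket of its own (on the pocket's floor, not across a wall), all at rest; the lid is shut to within 0.04 rad (x of tray in the frame of scope between -0.005 and 0.005 m and angle between the x axis of tray and the x axis of scope, either way round below 0.05 rad and angle between tray's own z axis and vertical below 0.04 rad and z of tray in the frame of scope below 0.049 m and linear speed of tray below 0.01 m/s and value of joint lid below 0.04 rad and (x of quartz in the frame of tray between 0.008 and 0.07 m or x of quartz in the frame of tray between -0.07 and -0.008 m) and (y of quartz in the frame of tray between 0.008 and 0.07 m or y of quartz in the frame of tray between -0.07 and -0.008 m) and z of quartz in the frame of tray between 0.012 and 0.0305 m and (x of ammonite in the frame of tray between 0.008 and 0.07 m or x of ammonite in the frame of tray between -0.07 and -0.008 m) and (y of ammonite in the frame of tray between 0.008 and 0.07 m or y of ammonite in the frame of tray between -0.07 and -0.008 m) and z of ammonite in the frame of tray between 0.012 and 0.0305 m and (x of granite in the frame of tray between 0.008 and 0.07 m or x of granite in the frame of tray between -0.07 and -0.008 m) and (y of granite in the frame of tray between 0.008 and 0.07 m or y of granite in the frame of tray between -0.07 and -0.008 m) and z of granite in the frame of tray between 0.012 and 0.0305 m and (x of pyrite in the frame of tray between 0.008 and 0.07 m or x of pyrite in the frame of tray between -0.07 and -0.008 m) and (y of pyrite in the frame of tray between 0.008 and 0.07 m or y of pyrite in the frame of tray between -0.07 and -0.008 m) and z of pyrite in the frame of tray between 0.012 and 0.0305 m and linear speed of each of quartz, ammonite, granite, pyrite below 0.02 m/s); the robot touches nothing.
It fails at once if something knocked against the microscope head (over 3 N) (contact force between head and anything else above 3 N).
It fails at once if the lid was slammed onto a stop (over 1.5 rad/s within 0.12 rad of it) ((value of joint lid below 0.12 rad and velocity of joint lid below -1.5 rad/s) or (value of joint lid above 1.58 rad and velocity of joint lid above 1.5 rad/s)).
It fails at once if a bystander was moved by more than 30 mm (distance of any of dish, forceps, magnifier, beaker from where it was at the start of the episode above 0.03 m).
Of quartz, ammonite, granite, pyrite only 2 to 4 are there at a start; the rules pass over those that are not, and their reading is None.
At some moment in a run one of quartz, ammonite, granite, pyrite may be knocked a few centimetres aside while the robot is not near it.
Once in a run the grip may slacken for a moment while it holds something.
It also fails if it takes over 210 s, if anything falls off the work surface, if the arm or the gripper's body presses on something with over 40 N, if the wrist force passes 120 N, or if a joint passes its speed limit or range.

## Robot

A 6-joint arm with a two-finger parallel gripper is mounted at the origin on the work surface. World frame = base frame: x ahead of the robot, y to its left, z up, the work surface at z = 0. Lengths are in mm, angles in rad, forces in N, time in s.
With the tool pointing down it reaches from about 275 to 1000 mm from the base axis. Payload 8.4 kg.
Tool frame: the origin (TCP) lies on the centre line of the jaws, within the pads' length; the fingertips stand 22 mm ahead of it and the grasp point (between the pads) lies 3 mm ahead of it; z points along the fingers, x is the direction in which the jaws open and shut, and the axes are right-handed (so a half turn about z gives the same grasp; the last joint's range is limited). The gripper opens to 85 mm and grips with 20 to 120 N. Pads are 22 mm wide; open, the fingers measure 114 mm over their backs; the gripper's body (76 mm by 85 mm) begins 54 mm behind the grasp point. The pads swing forward as they close: fully open they stand 13 mm farther back than shut.
Start: joints at [-1.156, 0.353, 1.633, -0, 1.155, -0.002], TCP at [253.022, -571.496, 253.281] pointing down, gripper open.
Joint ranges: [-2.63, 2.63], [-0.92, 2.1], [0.06, 2.66], [-1.3, 4.44], [0, 2.69], [-3.02, 3.02]. Speed limits (rad/s): [2.22, 2.22, 2.79, 3.14, 3.14, 3.14].

## Interface

Orientations are given as [roll, pitch, yaw] about the fixed x, y, z axes, in that order (R = Rz(yaw) Ry(pitch) Rx(roll)).
In Python, from rig import status, viewer, job gives the robot as it stands.
- The arm moves only by the tool send_rows, never from a script. Its argument "plan" is a list of rows, each a list of 3 entries, a list of its own where there are three numbers: the shift along the tool's x, y, z in m, then the turn, a rotation vector about the tool's x, y, z in rad, then the opening, from -1 (shut) to 1 (fully open). In form: [[[x, y, z], [rx, ry, rz], jaw], ...]. A call has exactly 5 rows; each row is the pose to reach, as a shift and turn from the pose measured when the call began, along the tool's axes at that moment; what a row does not reach only later rows make up. A row lasts 1/12 s, in which the tool goes at most 41.7 mm and 7.16 degrees, less where a joint would pass 70% of its speed; a pose out of reach is approached as far as the arm can. A call with a gripper value outside its range is refused whole. The fingers move at their own pace and stop on an object; "squeeze" is the grip in N (left out, the last holds). Time passes only in rows, so rows that repeat a pose let the fingers close, or fill a call up. It gives the time, the measured TCP pose, the force and the opening at its end, in the units of the state.
- status.sense(): the state, without advancing time (a new reading comes with each control period).
- viewer.grab_frame(name): name is "side" or "top"; returns the picture (420x560x3 uint8, red, green, blue); there is no depth.
- viewer.camera_params(name): a dict with "intrinsics" (3x3 intrinsics, pixels), "dist_coeffs" ([k1, k2, p1, p2, k3] as OpenCV has them; the pictures are not rectified), "xyz" and "orientation" of the camera in the world. Camera axes: x right, y down, z forward; pixel columns grow to the right and rows downward; lengths in mm; the calibration is good to about 2 mm. A picture is of the moment at which its call begins. camera_params takes no time and is no camera call.
- job.sign_off(): hands the job in, once; it reports no verdict.
Trained networks look in the newest picture that a camera, given by its name, has taken for a name from the list of things; names that differ only in an ending like _2 or _b are one class to them, and where a whole thing is asked for, a point or a joint stands for the part that bears it (a point fixed in the world has none). Each returns a list of dicts, best first, with "p" (0 to 1); they miss things now and then, are a little off and sometimes report something else, mostly with a low value. They report only what shows in the picture. A call takes as long as a camera call.
- viewer.cut_out(label, camera): "mask" (420x560 bool, what is visible of it) and "extent" ([left, top, width, height] in pixels, round what is visible of it).
The state is a dict: "clock": time; "qpos": joint angles; "qvel": joint speeds; "joint_efforts": joint torques, N m; "eef_pos": TCP position; "tcp_rot": TCP orientation; "contact_force": force on the tool from outside, world axes, zero at the start; "wrist_torque": the same for the moment, N m; "opening": opening from 0.0 (shut) to 1.0 (fully open).
Only numpy, scipy, OpenCV 4.12 (cv2) and the standard library are available. Lean on these libraries where they do the work, as an engineer would, in place of code of your own. Each camera call takes 0.05 s, during which the arm holds its last target.

## Working session

There is one attempt and no reset: what is moved stays moved. The work goes in short steps, Python scripts to look and compute and a tool call to move; the robot and the scene stay as the last step left them, time stands still between calls to the robot, and variables do not carry over. Pictures are saved under pics/ and viewed, and the job is handed in when it is done.

Besides the shell and the picture viewer there is one more tool, called after ">>>" as name(argument=value, ...), one argument or row to a line, values as JSON. send_rows: Moves the arm, as the interface text tells. Its arguments: {"type":"object","properties":{"plan":{"type":"array"},"squeeze":{"type":"number"}},"required":["plan"]}

```bash
ls; mkdir -p pics; python3 - <<'E'
from rig import status, viewer, job
import cv2
s=status.sense(); print(s)
for n in ("side","top"):
    im=viewer.grab_frame(n); cv2.imwrite(f"pics/{n}0.png",im[:,:,::-1])
    print(n,viewer.camera_params(n))
E
```

```text
pics
{'clock': 0.0, 'qpos': array([-1.15642536e+00,  3.53639459e-01,  1.63416404e+00, -4.71489334e-06,
        1.15520205e+00, -2.40070135e-03]), 'qvel': array([ 1.69638690e-04,  6.04807134e-04,  4.22040460e-04, -4.47857470e-04,
       -8.03530634e-04, -6.78380124e-05]), 'joint_efforts': array([ 1.84504570e-03, -6.05237460e+01, -3.42065477e+01,  3.62529454e-05,
        9.09636612e-03,  1.20738005e-05]), 'eef_pos': array([ 252.81849867, -571.07718691,  252.55429514]), 'tcp_rot': array([ 3.14159173e+00,  1.41289997e-03, -1.15402275e+00]), 'contact_force': array([ 0.38342246,  0.17528525, -0.883155  ]), 'wrist_torque': array([ 0.03851609,  0.03669677, -0.02220129]), 'opening': 1.003407190717154}
side {'intrinsics': array([[469.67544316,   0.        , 278.42045151],
       [  0.        , 469.67544316, 204.5352841 ],
       [  0.        ,   0.        ,   1.        ]]), 'dist_coeffs': array([-0.01538164,  0.        ,  0.        ,  0.        ,  0.        ]), 'xyz': array([122.61756315, 751.93523052, 747.87110883]), 'orientation': array([-2.22457998, -0.0239335 , -2.5426967 ])}
top {'intrinsics': array([[478.7306834 ,   0.        , 278.22405334],
       [  0.        , 478.7306834 , 204.36595863],
       [  0.        ,   0.        ,   1.        ]]), 'dist_coeffs': array([-0.00662547,  0.        ,  0.        ,  0.        ,  0.        ]), 'xyz': array([ 410.85161303,  -23.0738789 , 1044.12891268]), 'orientation': array([-2.94745987,  0.01287325, -1.59445607])}
```

View pics/side0.png

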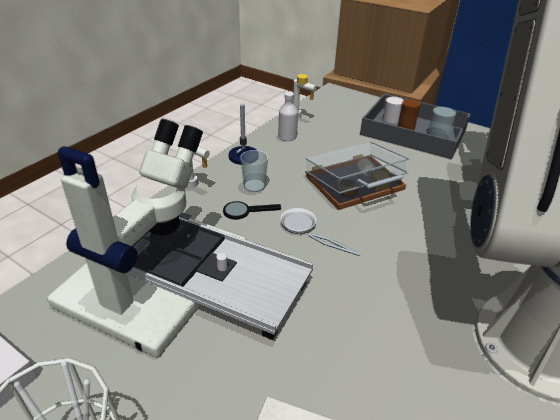

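View pics/top0.png

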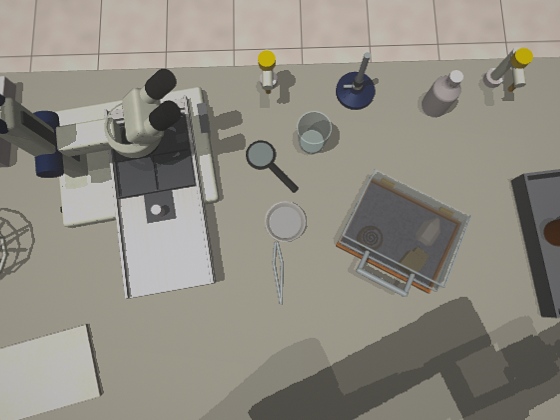

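```bash
cat > h.py <<'E'
import numpy as np, cv2
from scipy.spatial.transform import Rotation as R
from rig import status, viewer, job
def cam(n):
    p=viewer.camera_params(n); return p['intrinsics'],p['dist_coeffs'],np.array(p['xyz']),R.from_euler('xyz',p['orientation']).as_matrix()
def proj(n,P):
    K,D,t,Rm=cam(n); P=np.atleast_2d(np.asarray(P,float)); Pc=(P-t)@Rm
    uv,_=cv2.projectPoints(Pc.reshape(-1,1,3),np.zeros(3),np.zeros(3),K,D); return uv.reshape(-1,2)
def ray(n,uv):
    K,D,t,Rm=cam(n); u=cv2.undistortPoints(np.array(uv,float).reshape(-1,1,2),K,D).reshape(-1,2)
    d=np.c_[u,np.ones(len(u))]@Rm.T; return t,d/np.linalg.norm(d,axis=1)[:,None]
def atz(n,uv,z):
    t,d=ray(n,uv); return t+d*((z-t[2])/d[:,2])[:,None]
def tri(a,b):
    t1,d1=ray('top',[a]);t2,d2=ray('side',[b]);d1=d1[0];d2=d2[0]
    s=np.linalg.lstsq(np.c_[d1,-d2],t2-t1,rcond=None)[0]
    p,q=t1+s[0]*d1,t2+s[1]*d2; return (p+q)/2,np.linalg.norm(p-q)
def shot(n,name,crop=None,scale=1,draw=None):
    im=viewer.grab_frame(n)[:,:,::-1].copy()
    if crop:
        x,y,w,h=crop; im=im[y:y+h,x:x+w]
    im=cv2.resize(im,None,fx=scale,fy=scale,interpolation=cv2.INTER_CUBIC)
    if draw is not None:
        o=np.array(crop[:2] if crop else (0,0))
        for p in draw: cv2.circle(im,tuple(int(v) for v in (np.array(p)-o)*scale),3,(0,0,255),1)
    cv2.imwrite(f'pics/{name}.png',im)
def toolmove(tgt,rpy=None):
    """shift in tool axes (m) and rotvec from current pose to target"""
    s=status.sense(); Rm=R.from_euler('xyz',s['tcp_rot'])
    d=Rm.inv().apply(np.array(tgt)-s['eef_pos'])/1000
    rv=(Rm.inv()*R.from_euler('xyz',rpy)).as_rotvec() if rpy is not None else np.zeros(3)
    return np.round(d,4),np.round(rv,4)
E
python3 - <<'E'
from h import *
import pickle
for n in('side','top'): viewer.grab_frame(n)
out={}
for l in ['scope','head','tray','tray_knob','case','lid','lid_bar','quartz','ammonite','granite','pyrite','dish','forceps','magnifier','beaker','bed_middle']:
  for n in('side','top'):
    try: r=viewer.cut_out(l,n)
    except Exception as e: print(l,n,e); continue
    out[l,n]=r
    print(l,n,[(round(x['p'],2),[round(float(v)) for v in x['extent']],np.round(np.argwhere(x['mask']).mean(0)[::-1],1).tolist(),int(x['mask'].sum())) for x in r])
pickle.dump(out,open('c0.pkl','wb'))
shot('top','t1',(330,160,150,140),5)
shot('top','t2',(50,60,180,250),3)
shot('side','s1',(120,120,300,220),2.6)
print(status.sense()['clock'])
E
```

```text
scope side [(0.79, [48, 117, 264, 240], [161.2, 256.7], 26204)]
scope top [(0.66, [0, 69, 219, 231], [127.2, 177.0], 24424), (0.6, [265, 201, 43, 40], [284.8, 221.4], 1334)]
head side [(0.64, [71, 121, 132, 152], [149.6, 198.7], 6484), (0.59, [126, 226, 113, 59], [182.9, 254.1], 4246)]
head top [(0.57, [26, 65, 155, 113], [114.6, 126.5], 6732)]
tray side [(0.97, [129, 223, 107, 66], [182.7, 254.4], 4303)]
tray top [(0.6, [113, 110, 81, 112], [157.8, 172.4], 4660)]
tray_knob side [(0.82, [131, 220, 107, 64], [182.9, 254.1], 4211)]
tray_knob top [(0.82, [113, 113, 82, 111], [157.7, 172.1], 4708)]
case side [(0.67, [306, 143, 104, 68], [356.9, 173.0], 4748)]
case top [(0.92, [334, 170, 138, 125], [404.1, 234.4], 10193), (0.65, [2, 68, 219, 230], [127.0, 177.0], 24417)]
lid side [(0.71, [309, 143, 101, 48], [357.6, 166.9], 3540), (0.23, [308, 232, 54, 23], [331.7, 243.2], 231)]
lid top [(0.83, [340, 169, 130, 128], [405.3, 232.7], 9758)]
lid_bar side [(0.96, [306, 144, 102, 50], [357.2, 167.1], 3553)]
lid_bar top [(0.82, [340, 170, 135, 125], [405.2, 232.6], 9871)]
quartz side []
quartz 
[... 380 characters left out ...]
 top [(0.79, [275, 242, 6, 65], [278.3, 270.9], 346), (0.49, [266, 202, 42, 37], [285.1, 221.3], 1241)]
magnifier side [(0.74, [225, 202, 55, 20], [246.0, 209.2], 608), (0.38, [306, 142, 103, 69], [356.8, 173.0], 4748)]
magnifier top [(0.76, [245, 145, 52, 50], [267.2, 161.1], 900)]
beaker side [(0.67, [240, 149, 31, 42], [253.7, 169.9], 967), (0.37, [130, 225, 107, 61], [182.7, 254.2], 4161)]
beaker top [(0.95, [297, 111, 35, 42], [313.3, 131.6], 1142)]
bed_middle side [(0.89, [46, 118, 268, 241], [161.3, 256.5], 26043), (0.55, [306, 144, 103, 46], [357.6, 166.9], 3566)]
bed_middle top [(0.71, [2, 71, 217, 226], [127.2, 177.0], 24493), (0.69, [112, 112, 86, 109], [157.4, 172.1], 4779)]
1.95
```

View pics/t1.png

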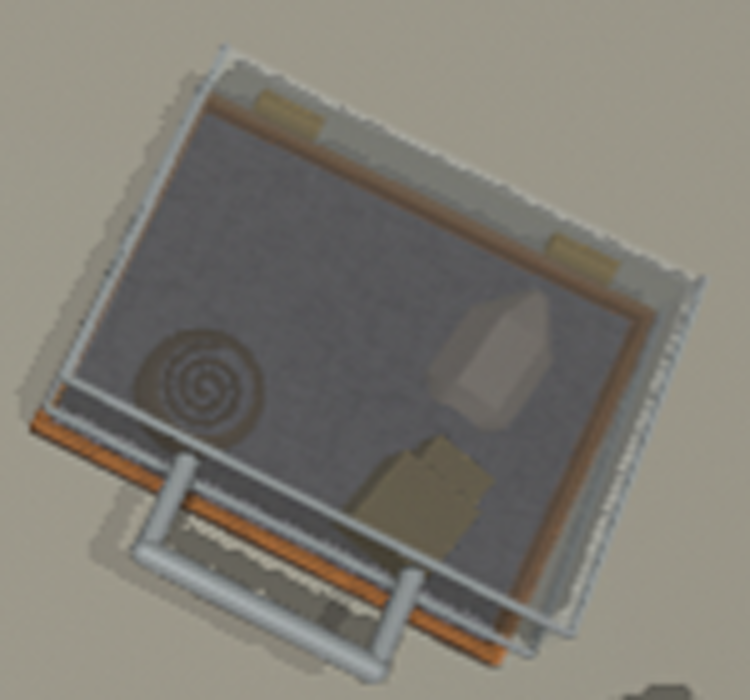

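View pics/t2.png

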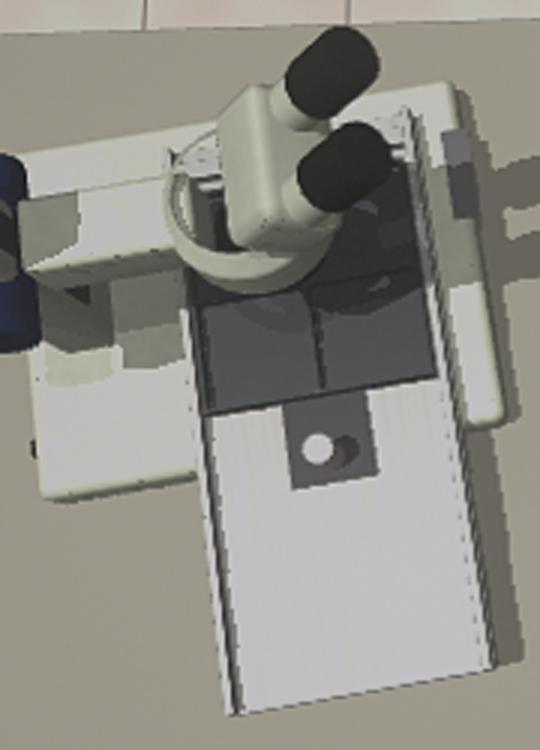

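View pics/s1.png

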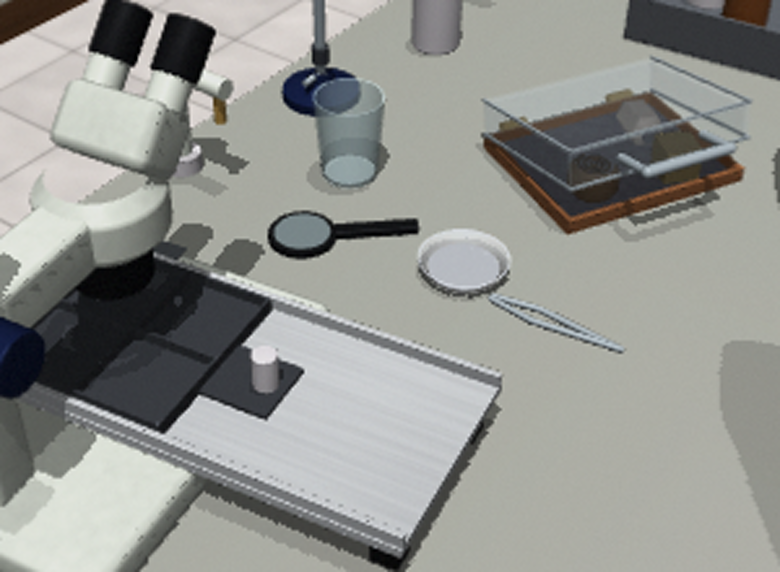

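```bash
python3 - <<'E'
from h import *
T=lambda x,y:(x/3+50,y/3+60); C=lambda x,y:(x/5+330,y/5+160); S=lambda x,y:(x/2.6+120,y/2.6+120)
for nm,a,b in [('bed+y',T(232,712),S(405,543)),('bed-y',T(493,667),S(498,378)),('knob',T(318,447),S(264,352)),
 ('tray-corner -y',T(437,377),S(270,300)),('tray corner +y',T(203,414),S(164,428)),
 ('bar+y',C(142,550),S(648,172)),('bar-y',C(378,672),S(733,149)),('caseF+y',C(32,420),S(570,215)),('caseF-y',C(500,655),S(742,168)),
 ('amm',C(205,385),S(595,162)),('qz tip',C(540,292),S(625,100)),('lidtop hinge -y',C(702,285),S(655,58)),('lidtop hinge +y',C(222,50),S(484,100)),
 ('lidtop front -y',C(573,633),S(748,102)),('lidtop front +y',C(70,378),S(570,152))]:
    p,e=tri(a,b); print(nm,p.round(1),round(e,1))
E
```

```text
bed+y [419.3 298.8  47.9] 3.0
bed-y [447.7 120.8  48.7] 2.0
knob [596.4 235.2  83.7] 0.9
tray-corner -y [651.9 160.3  55.2] 2.6
tray corner +y [625.4 323.1  57.5] 5.0
bar+y [ 462.  -172.4   79.8] 2.3
bar-y [ 412.1 -263.4   76.5] 1.9
caseF+y [ 521.2 -137.3   23.2] 2.6
caseF-y [ 417.8 -331.3   12.8] 2.4
amm [ 532.4 -208.3   42.3] 1.7
qz tip [ 570.3 -356.6   28.3] 2.1
lidtop hinge -y [ 566.3 -415.1   56.7] 3.6
lidtop hinge +y [ 673.8 -221.2   57.5] 0.7
lidtop front -y [ 426.7 -337.3   88.5] 1.3
lidtop front +y [ 531.7 -145.5   89.2] 0.2
```

```bash
cat > fit.py <<'E'
from h import *
from scipy.optimize import least_squares
T=lambda x,y:(x/3+50,y/3+60); C=lambda x,y:(x/5+330,y/5+160); S=lambda x,y:(x/2.6+120,y/2.6+120)
def pose(p,P): # x,y,yaw
    c,s=np.cos(p[2]),np.sin(p[2]); P=np.atleast_2d(P)
    return np.c_[p[0]+c*P[:,0]-s*P[:,1],p[1]+s*P[:,0]+c*P[:,1],P[:,2]]
def lidpt(a,P): # P relative shut lid in case frame -> rotate about hinge
    P=np.atleast_2d(P); dx,dz=P[:,0]-85,P[:,2]-16
    c,s=np.cos(a),np.sin(a)
    return np.c_[85+c*dx+s*dz, P[:,1], 16-s*dx+c*dz]
if __name__=='__main__':
    # scope
    obs=[((-305,93,45),T(236,714),S(405,553)),((-305,-93,57),T(490,665),S(498,376)),((-305,93,57),T(230,710),S(405,537))]
    tr=[((-127,0,45+38),T(318,447),S(264,351)),((-82.5,-82.5,59),T(437,377),S(270,299)),((-82.5,82.5,59),T(203,414),S(164,428)),((-144.5,30,49),T(291,488),S(265,414)),((-144.5,-30,49),T(377,474),S(302,371))]
    def f(q,full=False):
        r=[]
        for P,a,b in obs:
            w=pose(q[:3],P); r+=[proj('top',w)[0]-a,proj('side',w)[0]-b]
        for P,a,b in tr:
            w=pose(q[:3],np.array(P)+[q[3],q[4],0]); r+=[proj('top',w)[0]-a,proj('side',w)[0]-b]
        return np.array(r) if full else np.array(r).ravel()
    s=least_squares(f,[720,250,-0.15,-20,0],loss='soft_l1'); print(s.x.round(3)); print(f(s.x,True).round(1).tolist())
    co=[((-85,110,16),C(32,418),S(570,214)),((-85,-110,16),C(500,655),S(742,168))]
    li=[((-127,50,36),C(142,550),S(648,172)),((-127,-50,36),C(378,672),S(733,149)),((85,-110,58),C(702,285),S(655,58)),((85,110,58),C(222,50),S(484,100)),((-85,-110,58),C(573,633),S(748,102)),((-85,110,58),C(70,378),S(570,152))]
    def g(q,full=False):
        r=[]
        for P,a,b in co:
            w=pose(q[:3],P); r+=[proj('top',w)[0]-a,proj('side',w)[0]-b]
        for P,a,b in li:
            w=pose(q[:3],lidpt(q[3],P)); r+=[proj('top',w)[0]-a,proj('side',w)[0]-b]
        return np.array(r) if full else np.array(r).ravel()
    s=least_squares(g,[540,-280,-0.5,0.2],loss='soft_l1'); print(s.x.round(3)); print(g(s.x,True).round(1).tolist())
    print(pose(s.x[:3],lidpt(s.x[3],(-127,0,36))))
E
python3 fit.py
```

```text
[ 7.34086e+02  2.58037e+02  1.62000e-01 -1.31710e+01 -1.80000e-01]
[[-1.6, 0.6], [-0.9, -2.0], [2.0, -0.1], [1.5, -3.0], [-1.5, 1.9], [-0.8, -0.0], [0.1, 0.6], [0.0, 0.7], [-1.0, -1.4], [-0.1, -0.7], [0.0, 0.4], [-1.9, -0.9], [0.4, 0.4], [0.4, 0.7], [-0.2, -0.1], [0.7, -1.5]]
[ 5.41861e+02 -2.74847e+02 -5.04000e-01  2.01000e-01]
[[-0.0, 1.6], [-0.5, 2.6], [0.3, 2.2], [0.8, -0.4], [0.8, 0.5], [-0.4, 0.3], [-0.8, -0.4], [-1.2, -0.3], [0.8, -1.3], [-1.7, -0.8], [1.1, -1.2], [-0.6, -0.6], [-0.4, 0.8], [1.0, -0.3], [-1.0, 0.3], [-0.0, -0.1]]
[[ 437.90395265 -217.48651246   77.94569926]]
```

```bash
python3 - <<'E'
from h import *
print(toolmove((438,-217,200),(np.pi,0,-0.504)))
E
```

```text
(array([-0.2492, -0.3127,  0.0533]), array([ 0.0e+00,  1.0e-04, -6.5e-01]))
```

>>> send_rows(
  plan=[
    [[-0.025,-0.031,0],[0,0,-0.12],-0.2],
    [[-0.05,-0.062,0],[0,0,-0.24],-0.2],
    [[-0.075,-0.094,0],[0,0,-0.36],-0.2],
    [[-0.1,-0.125,0],[0,0,-0.48],-0.2],
    [[-0.125,-0.156,0],[0,0,-0.6],-0.2],
  ],
  squeeze=30,
)

```text
clock: 2.37
eef_pos: [345.5, -392.4, 253.4]
tcp_rot: [-3.142, -0.0, -0.549]
contact_force: [0.3, -0.4, -0.1]
opening: 0.402
```

```bash
python3 - <<'E'
from h import *
print(toolmove((438,-217,150),(np.pi,0,-0.504)),status.sense()['opening'])
E
```

```text
(array([-0.0126, -0.1979,  0.1034]), array([ 0.    , -0.0003, -0.0446])) 0.40248347027018994
```

>>> send_rows(
  plan=[
    [[-0.002,-0.038,0.01],[0,0,-0.045],-0.2],
    [[-0.005,-0.075,0.02],[0,0,-0.045],-0.2],
    [[-0.008,-0.115,0.035],[0,0,-0.045],-0.2],
    [[-0.01,-0.15,0.05],[0,0,-0.045],-0.2],
    [[-0.0126,-0.185,0.065],[0,0,-0.045],-0.2],
  ],
)

```text
clock: 2.78
eef_pos: [432.0, -226.3, 188.2]
tcp_rot: [-3.142, -0.002, -0.504]
contact_force: [0.1, -0.6, 0.3]
opening: 0.401
```

```bash
python3 - <<'E'
from h import *
print(toolmove((438,-217,140),(np.pi,0,-0.504)),status.sense()['eef_pos'])
shot('top','t3',(330,160,150,140),5); shot('side','s3',(280,60,160,160),4)
E
```

```text
(array([ 0.0007, -0.0111,  0.0482]), array([-0.0001, -0.0016,  0.0005])) [ 432.021146   -226.3367296   188.16978811]
```

View pics/t3.png

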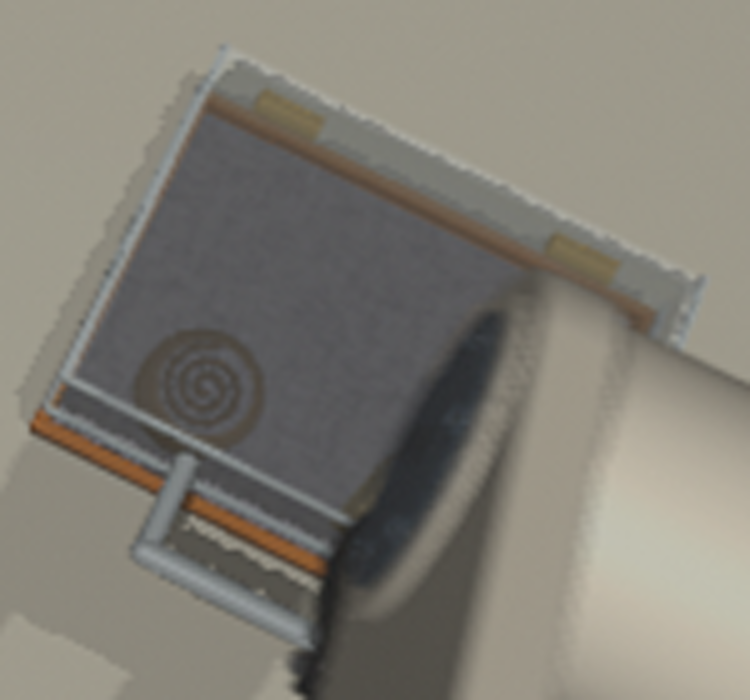

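View pics/s3.png

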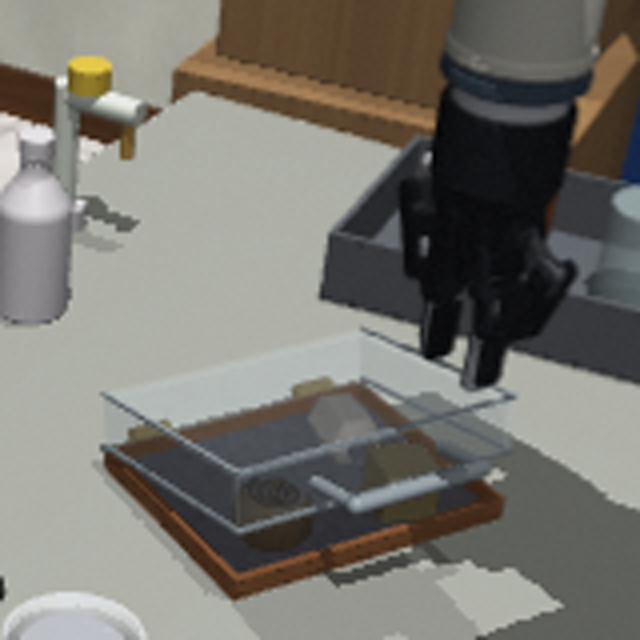

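>>> send_rows(
  plan=[
    [[0.0005,-0.011,0.02],[0,0,0],-0.2],
    [[0.0005,-0.011,0.045],[0,0,0],-0.2],
    [[0.0005,-0.011,0.07],[0,0,0],-0.2],
    [[0.0005,-0.011,0.088],[0,0,0],-0.2],
    [[0.0005,-0.011,0.09],[0,0,0],-0.2],
  ],
)

```text
clock: 3.3
eef_pos: [435.4, -213.8, 94.0]
tcp_rot: [-3.141, 0.007, -0.5]
contact_force: [-0.3, 0.8, -0.4]
opening: 0.398
```

```bash
python3 - <<'E'
from h import *
print(toolmove((438,-217,81),(np.pi,0,-0.504)),status.sense()['eef_pos'])
shot('top','t4',(330,160,150,140),5); shot('side','s4',(330,100,110,110),6)
E
```

```text
(array([0.0039, 0.0016, 0.013 ]), array([-0.0007,  0.0073,  0.0042])) [ 435.43130914 -213.81132552   94.02688906]
```

View pics/s4.png

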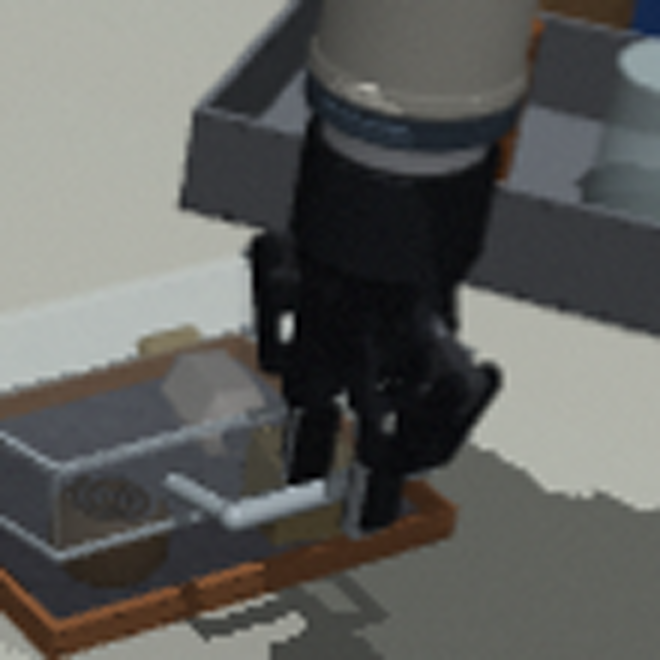

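>>> send_rows(
  plan=[
    [[0.003,0.001,0.012],[0,0.007,0.004],-0.2],
    [[0.003,0.001,0.013],[0,0.007,0.004],-0.4],
    [[0.003,0.001,0.013],[0,0.007,0.004],-0.7],
    [[0.003,0.001,0.013],[0,0.007,0.004],-1],
    [[0.003,0.001,0.013],[0,0.007,0.004],-1],
  ],
  squeeze=30,
)

```text
clock: 3.82
eef_pos: [439.3, -217.2, 84.3]
tcp_rot: [-3.141, -0.004, -0.504]
contact_force: [-1.0, -2.4, 1.1]
opening: 0.126
```

```bash
python3 - <<'E'
from h import *
s=status.sense(); print(s)
E
```

```text
{'clock': 3.8167, 'qpos': array([-4.62607757e-01,  3.86584393e-01,  2.05278532e+00,  8.10193038e-04,
        6.98185214e-01,  4.08577607e-02]), 'qvel': array([ 0.0019064 ,  0.00088562,  0.00185927, -0.0004041 , -0.00393803,
       -0.00106376]), 'joint_efforts': array([ 1.06691301e+00, -4.99010932e+01, -2.15705305e+01,  4.51871306e-01,
        1.20122713e-02, -2.81399296e-02]), 'eef_pos': array([ 439.33136432, -217.23210575,   84.33935017]), 'tcp_rot': array([-3.14090485, -0.00401281, -0.50408646]), 'contact_force': array([-1.02546178, -2.37964593,  1.07308368]), 'wrist_torque': array([-0.35676028,  0.11190738, -0.01784267]), 'opening': 0.12553501803712727}
```

```bash
cat > arc.py <<'E'
import sys
from h import *
from fit import pose,lidpt
case=(541.86,-274.85,-0.504)
def bar(a,y=0): return pose(case,lidpt(a,(-127,y,36)))[0]
def rows(angs,off):
    for a in angs:
        d,rv=toolmove(bar(a)+off,(np.pi,0,-0.504)); print(a,d.tolist(),rv.round(3).tolist())
if __name__=='__main__':
    s=status.sense(); 
    print('force',s['contact_force'].round(1),s['eef_pos'].round(1),'now-bar(.2)',(s['eef_pos']-bar(.2)).round(1), 'opening',s['opening'])
    angs=[float(x) for x in sys.argv[4:]]
    rows(angs,np.array([float(x) for x in sys.argv[1:4]]))
E
python3 arc.py 1.5 0 4.5 .21 .25 .32 .4 .48 .56
```

```text
force [-1.  -2.4  1.1] [ 439.3 -217.2   84.3] now-bar(.2) [1.5 0.2 6.6] opening 0.12553501803712727
0.21 [0.0007, 0.0002, 0.0001] [-0.001, -0.004, -0.0]
0.25 [0.0035, 0.0002, -0.008] [-0.001, -0.004, -0.0]
0.32 [0.0091, 0.0002, -0.0218] [-0.001, -0.004, -0.0]
0.4 [0.0166, 0.0002, -0.0371] [-0.001, -0.004, -0.0]
0.48 [0.0253, 0.0002, -0.0517] [-0.001, -0.004, -0.0]
0.56 [0.0352, 0.0002, -0.0656] [-0.001, -0.004, -0.0]
```

>>> send_rows(
  plan=[
    [[0.0035,0,-0.008],[0,0,0],-1],
    [[0.009,0,-0.022],[0,0,0],-1],
    [[0.0165,0,-0.037],[0,0,0],-1],
    [[0.0253,0,-0.0517],[0,0,0],-1],
    [[0.0352,0,-0.0656],[0,0,0],-1],
  ],
)

```text
clock: 4.23
eef_pos: [468.5, -233.4, 151.2]
tcp_rot: [-3.141, -0.0, -0.504]
contact_force: [-1.9, 1.2, -4.0]
opening: 0.129
```

```bash
python3 arc.py 1.5 0 4.5 .56 .64 .72 .8 .88 .96 1.04 1.12
```

```text
force [-1.9  1.2 -4. ] [ 468.5 -233.4  151.2] now-bar(.2) [ 30.7 -15.9  73.4] opening 0.12908808246469056
0.56 [0.0016, 0.0002, 0.0011] [-0.001, -0.0, 0.0]
0.64 [0.0125, 0.0002, -0.012] [-0.001, -0.0, 0.0]
0.72 [0.0244, 0.0002, -0.0242] [-0.001, -0.0, 0.0]
0.8 [0.0372, 0.0002, -0.0354] [-0.001, -0.0, 0.0]
0.88 [0.0509, 0.0001, -0.0455] [-0.001, -0.0, 0.0]
0.96 [0.0654, 0.0001, -0.0545] [-0.001, -0.0, 0.0]
1.04 [0.0805, 0.0001, -0.0623] [-0.001, -0.0, 0.0]
1.12 [0.0962, 0.0001, -0.0689] [-0.001, -0.0, 0.0]
```

Bar held, force about 4 N as expected.

>>> send_rows(
  plan=[
    [[0.0125,0,-0.012],[0,0,0],-1],
    [[0.0244,0,-0.0242],[0,0,0],-1],
    [[0.0372,0,-0.0354],[0,0,0],-1],
    [[0.0509,0,-0.0455],[0,0,0],-1],
    [[0.0654,0,-0.0545],[0,0,0],-1],
  ],
)

```text
clock: 4.65
eef_pos: [523.7, -263.8, 207.8]
tcp_rot: [-3.141, 0.006, -0.504]
contact_force: [-4.1, 1.3, 1.0]
opening: 0.123
```

```bash
python3 arc.py 1.5 0 4.5 .96 1.04 1.12 1.2 1.28 1.36 
```

```text
force [-4.1  1.3  1. ] [ 523.7 -263.8  207.8] now-bar(.2) [ 85.9 -46.3 130.1] opening 0.12281204271418288
0.96 [0.0024, 0.0002, 0.0021] [-0.001, 0.006, 0.0]
1.04 [0.0175, 0.0002, -0.0058] [-0.001, 0.006, 0.0]
1.12 [0.0331, 0.0002, -0.0124] [-0.001, 0.006, 0.0]
1.2 [0.0493, 0.0002, -0.0178] [-0.001, 0.006, 0.0]
1.28 [0.0658, 0.0002, -0.0219] [-0.001, 0.006, 0.0]
1.36 [0.0826, 0.0002, -0.0247] [-0.001, 0.006, 0.0]
```

>>> send_rows(
  plan=[
    [[0.0175,0,-0.0055],[0,0.005,0],-1],
    [[0.0331,0,-0.0124],[0,0.005,0],-1],
    [[0.0493,0,-0.0178],[0,0.005,0],-1],
    [[0.0658,0,-0.0219],[0,0.005,0],-1],
    [[0.0826,0,-0.0247],[0,0.005,0],-1],
  ],
)

```text
clock: 5.07
eef_pos: [596.2, -303.8, 234.3]
tcp_rot: [-3.141, 0.001, -0.504]
contact_force: [-3.4, 2.1, 9.1]
opening: 0.129
```

```bash
python3 arc.py 1.5 0 4.5 1.36 1.42 1.48 1.53 1.57 1.61 1.64 1.66 1.68 1.7 1.72
```

```text
force [-3.4  2.1  9.1] [ 596.2 -303.8  234.3] now-bar(.2) [158.3 -86.3 156.6] opening 0.1294206922948458
1.36 [0.0, 0.0002, 0.0024] [-0.0, 0.001, 0.0]
1.42 [0.0127, 0.0002, 0.0012] [-0.0, 0.001, 0.0]
1.48 [0.0255, 0.0002, 0.0009] [-0.0, 0.001, 0.0]
1.53 [0.0361, 0.0002, 0.0012] [-0.0, 0.001, 0.0]
1.57 [0.0446, 0.0002, 0.0018] [-0.0, 0.001, 0.0]
1.61 [0.0531, 0.0002, 0.0027] [-0.0, 0.001, 0.0]
1.64 [0.0594, 0.0002, 0.0037] [-0.0, 0.001, 0.0]
1.66 [0.0636, 0.0002, 0.0044] [-0.0, 0.001, 0.0]
1.68 [0.0678, 0.0002, 0.0052] [-0.0, 0.001, 0.0]
1.7 [0.072, 0.0002, 0.0061] [-0.0, 0.001, 0.0]
1.72 [0.0761, 0.0002, 0.0071] [-0.0, 0.001, 0.0]
```

>>> send_rows(
  plan=[
    [[0.0127,0,-0.001],[0,0,0],-1],
    [[0.0255,0,-0.0015],[0,0,0],-1],
    [[0.0361,0,-0.001],[0,0,0],-1],
    [[0.0446,0,0],[0,0,0],-1],
    [[0.052,0,0.001],[0,0,0],-1],
  ],
)

```text
clock: 5.48
eef_pos: [642.2, -329.1, 234.6]
tcp_rot: [-3.141, 0.001, -0.504]
contact_force: [-1.7, 0.5, 7.2]
opening: 0.125
```

```bash
python3 arc.py 1.5 0 6.5 1.58 1.61 1.64 1.66 1.68 1.7 1.72 1.74
```

```text
force [-1.7  0.5  7.2] [ 642.2 -329.1  234.6] now-bar(.2) [ 204.3 -111.7  156.9] opening 0.12544673387580602
1.58 [-0.0058, 0.0002, 0.0003] [-0.0, 0.001, 0.0]
1.61 [0.0005, 0.0002, 0.0011] [-0.0, 0.001, 0.0]
1.64 [0.0069, 0.0002, 0.002] [-0.0, 0.001, 0.0]
1.66 [0.0111, 0.0002, 0.0027] [-0.0, 0.001, 0.0]
1.68 [0.0152, 0.0002, 0.0035] [-0.0, 0.001, 0.0]
1.7 [0.0194, 0.0002, 0.0044] [-0.0, 0.001, 0.0]
1.72 [0.0235, 0.0002, 0.0054] [-0.0, 0.001, 0.0]
1.74 [0.0277, 0.0002, 0.0065] [-0.0, 0.001, 0.0]
```

>>> send_rows(
  plan=[
    [[0.005,0,0],[0,0,0],-1],
    [[0.01,0,0.001],[0,0,0],-1],
    [[0.014,0,0.002],[0,0,0],-1],
    [[0.017,0,0.003],[0,0,0],-1],
    [[0.02,0,0.004],[0,0,0],-1],
  ],
)

```text
clock: 5.9
eef_pos: [658.9, -338.4, 231.5]
tcp_rot: [-3.141, 0.003, -0.504]
contact_force: [-19.9, 10.3, 22.6]
opening: 0.124
```

```bash
python3 arc.py 1.5 0 6.5 1.66 1.7 1.72 1.74; python3 - <<'E'
from h import *
shot('top','t5',(300,100,200,190),4); shot('side','s5',(280,20,180,200),3)
E
```

```text
force [-19.9  10.3  22.6] [ 658.9 -338.4  231.5] now-bar(.2) [ 221.1 -120.9  153.8] opening 0.12400038178875739
1.66 [-0.0081, 0.0002, -0.0004] [-0.0, 0.003, 0.0]
1.7 [0.0003, 0.0002, 0.0013] [-0.0, 0.003, 0.0]
1.72 [0.0044, 0.0002, 0.0023] [-0.0, 0.003, 0.0]
1.74 [0.0085, 0.0002, 0.0033] [-0.0, 0.003, 0.0]
```

View pics/s5.png

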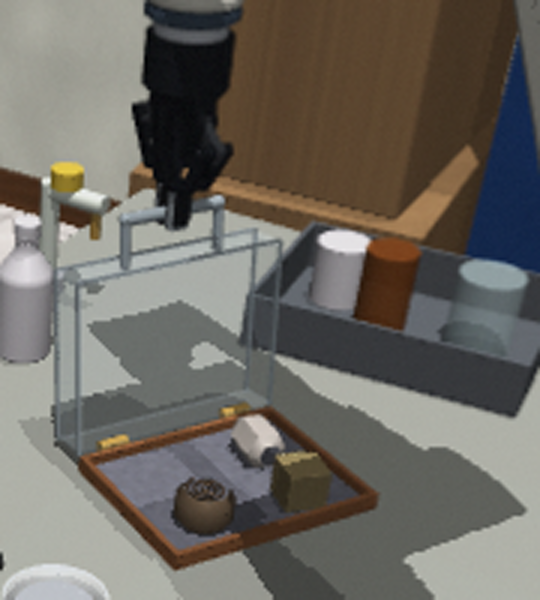

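>>> send_rows(
  plan=[
    [[-0.003,0,-0.001],[0,0,0],-0.5],
    [[-0.003,0,-0.001],[0,0,0],-0.2],
    [[-0.003,0,-0.001],[0,0,0],-0.2],
    [[-0.003,0,-0.02],[0,0,0],-0.2],
    [[-0.003,0,-0.045],[0,0,0],-0.2],
  ],
)

```text
clock: 6.42
eef_pos: [655.5, -336.4, 274.3]
tcp_rot: [-3.141, 0.008, -0.504]
contact_force: [0.2, -0.0, 0.1]
opening: 0.402
```

```bash
python3 - <<'E'
from h import *
print(status.sense()['contact_force'])
# knob pre-grasp
sc=np.array([734.1,258,0.162]); 
from fit import pose
k=pose(sc,(-13.2-127,-0.2,83))[0]; print('knob',k)
print(toolmove((k[0],k[1],200),(np.pi,0,0.162-np.pi/2)))
E
```

```text
[ 0.18978258 -0.02258407  0.13130501]
knob [595.76794295 235.18943243  83.        ]
(array([-0.3276, -0.4718,  0.077 ]), array([0.003 , 0.0073, 0.9052]))
```

```bash
python3 - <<'E'
from h import *
for p in [(520,-200,270),(480,-130,250)]: print(toolmove(p,(np.pi,0,0.162-np.pi/2)))
E
```

```text
(array([-0.1844, -0.0541,  0.0057]), array([0.003 , 0.0073, 0.9052]))
(array([-0.2531, -0.0961,  0.0262]), array([0.003 , 0.0073, 0.9052]))
```

>>> send_rows(
  plan=[
    [[-0.038,-0.012,0],[0,0,0.1],-0.2],
    [[-0.076,-0.024,0],[0,0,0.2],-0.2],
    [[-0.114,-0.036,0],[0,0,0.32],-0.2],
    [[-0.152,-0.048,0.01],[0,0,0.44],-0.2],
    [[-0.19,-0.06,0.01],[0,0,0.56],-0.2],
  ],
)

```text
clock: 6.83
eef_pos: [516.3, -190.8, 264.4]
tcp_rot: [3.138, 0.007, -1.07]
contact_force: [-0.1, 0.9, 0.6]
opening: 0.398
```

```bash
python3 - <<'E'
from h import *
shot('top','t6')
for p in [(510,0,250),(520,220,200),(594,235,190)]: print(toolmove(p,(np.pi,0,0.162-np.pi/2)))
E
```

```text
(array([-0.1642, -0.0873,  0.0154]), array([0.0097, 0.0121, 0.328 ]))
(array([-0.3529, -0.2001,  0.0671]), array([0.0097, 0.0121, 0.328 ]))
(array([-0.3312, -0.2725,  0.0763]), array([0.0097, 0.0121, 0.328 ]))
```

View pics/t6.png

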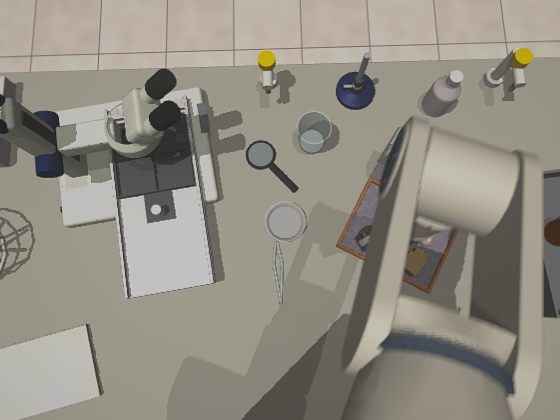

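```bash
cat >> h.py <<'E'
SY=0.162
def tilt(th,yawofs=-np.pi/2,base=SY):
    return (R.from_euler('z',base)*R.from_euler('y',-th)*R.from_euler('z',yawofs)*R.from_euler('x',np.pi))
def tm(tgt,Rt,ahead=0):
    """target of the point `ahead` mm ahead of TCP"""
    s=status.sense(); Rm=R.from_euler('xyz',s['tcp_rot'])
    t=np.array(tgt)-Rt.as_matrix()[:,2]*ahead
    d=Rm.inv().apply(t-s['eef_pos'])/1000
    return d.round(4).tolist(),(Rm.inv()*Rt).as_rotvec().round(3).tolist()
E
python3 - <<'E'
from h import *
for p in [(510,0,230),(520,220,180),(596,235,125),(596,235.2,73)]: print(tm(p,tilt(.2),3))
E
```

```text
([-0.1642, -0.0869, 0.0325], [0.208, 0.045, 0.326])
([-0.3529, -0.1996, 0.0842], [0.208, 0.045, 0.326])
([-0.3296, -0.2742, 0.1383], [0.208, 0.045, 0.326])
([-0.3291, -0.2746, 0.1903], [0.208, 0.045, 0.326])
```

>>> send_rows(
  plan=[
    [[-0.036,-0.019,0.007],[0.04,0.01,0.065],0.2],
    [[-0.072,-0.038,0.014],[0.08,0.02,0.13],0.2],
    [[-0.108,-0.057,0.021],[0.12,0.03,0.2],0.2],
    [[-0.144,-0.076,0.028],[0.16,0.035,0.26],0.2],
    [[-0.18,-0.097,0.034],[0.208,0.045,0.326],0.2],
  ],
)

```text
clock: 7.3
eef_pos: [510.8, 14.5, 232.6]
tcp_rot: [-2.938, 0.001, -1.413]
contact_force: [0.4, -0.0, -0.6]
opening: 0.602
```

```bash
python3 - <<'E'
from h import *
for p in [(530,210,180),(596,235.2,125),(596,235.2,73)]: print(tm(p,tilt(.2),3))
E
```

```text
([-0.19, -0.038, 0.0587], [-0.004, 0.0, -0.004])
([-0.2045, -0.0946, 0.1266], [-0.004, 0.0, -0.004])
([-0.2044, -0.0841, 0.1775], [-0.004, 0.0, -0.004])
```

>>> send_rows(
  plan=[
    [[-0.038,-0.007,0.012],[0,0,0],0.2],
    [[-0.076,-0.014,0.024],[0,0,0],0.2],
    [[-0.114,-0.022,0.036],[0,0,0],0.2],
    [[-0.152,-0.03,0.048],[0,0,0],0.2],
    [[-0.19,-0.038,0.06],[0,0,0],0.2],
  ],
)

```text
clock: 7.72
eef_pos: [529.9, 212.3, 181.6]
tcp_rot: [-2.936, 0.001, -1.412]
contact_force: [0.6, 0.3, 0.4]
opening: 0.598
```

```bash
python3 - <<'E'
from h import *
shot('top','t7',(50,60,250,250),3); shot('side','s7')
for p in [(570,229.2,125),(596,235.2,115),(596,235.2,73)]: print(tm(p,tilt(.2),3))
E
```

```text
([-0.0075, -0.0295, 0.06], [-0.005, 0.002, 0.0])
([-0.0091, -0.0536, 0.0752], [-0.005, 0.002, 0.0])
([-0.0091, -0.045, 0.1163], [-0.005, 0.002, 0.0])
```

View pics/s7.png

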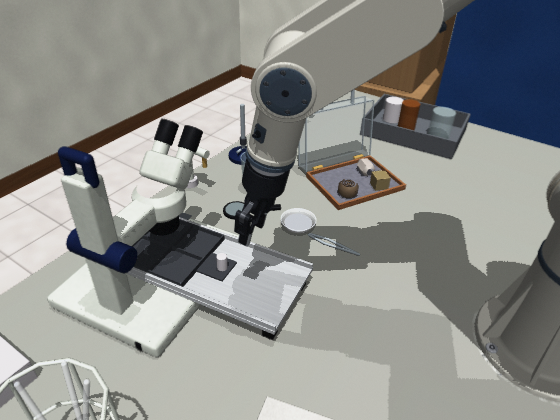

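View pics/t7.png

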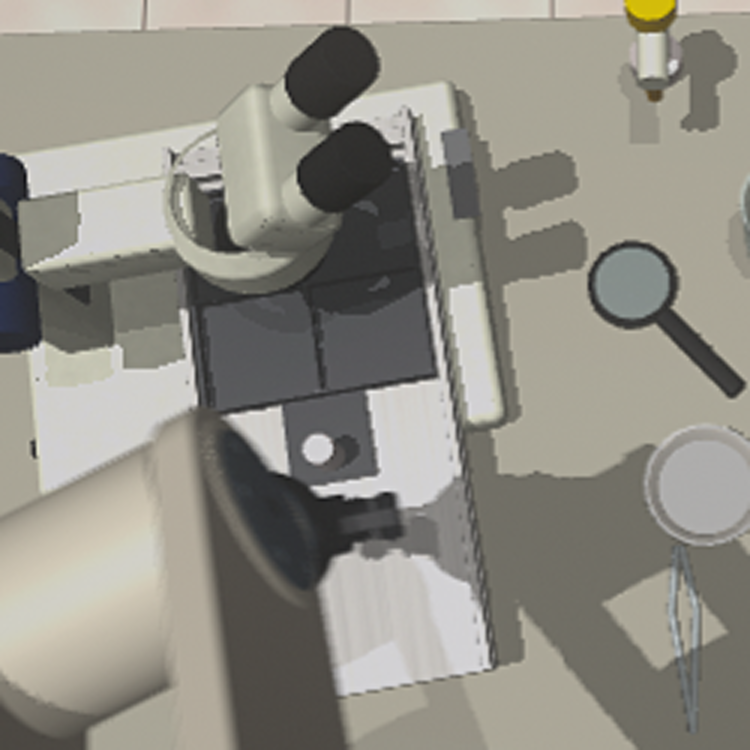

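>>> send_rows(
  plan=[
    [[-0.004,-0.03,0.02],[0,0,0],0.2],
    [[-0.009,-0.0536,0.045],[0,0,0],0.2],
    [[-0.009,-0.0536,0.07],[0,0,0],0.2],
    [[-0.009,-0.05,0.095],[0,0,0],0.2],
    [[-0.009,-0.045,0.113],[0,0,0],0.2],
  ],
)

```text
clock: 8.23
eef_pos: [595.4, 234.6, 77.4]
tcp_rot: [-2.937, 0.002, -1.408]
contact_force: [0.3, -0.8, 0.1]
opening: 0.601
```

```bash
python3 - <<'E'
from h import *
shot('top','t8',(100,90,130,130),5); shot('side','s8',(160,160,150,150),5)
print(status.sense()['contact_force'])
for p in [(596,235.2,73)]: print(tm(p,tilt(.2),3))
E
```

```text
[-0.52847569 -0.49558256  0.41908253]
([-0.0011, -0.0028, 0.0005], [0.001, 0.001, 0.0])
```

View pics/s8.png

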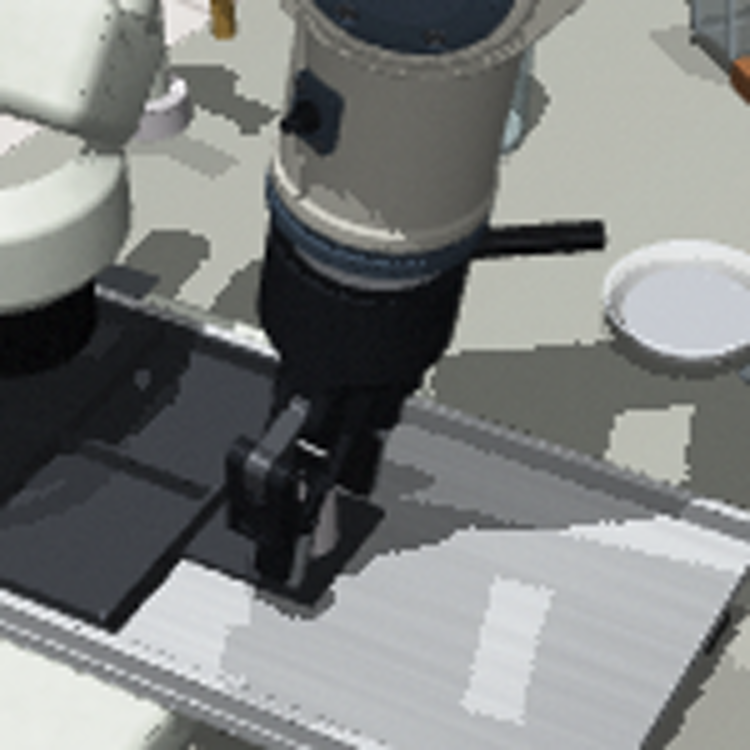

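View pics/t8.png

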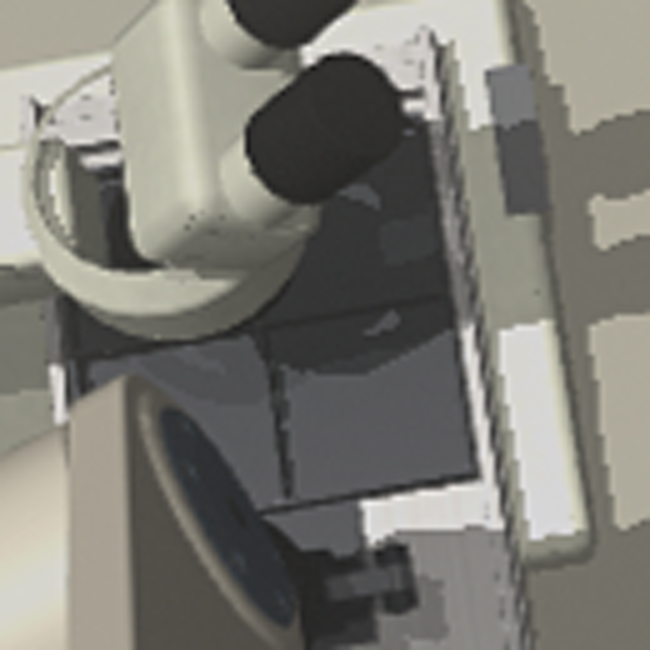

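Fingers straddle the white knob (side crop ~(325,520)). Close.

>>> send_rows(
  plan=[
    [[-0.001,-0.002,0],[0,0,0],-0.3],
    [[-0.001,-0.002,0],[0,0,0],-0.8],
    [[-0.001,-0.002,0],[0,0,0],-1],
    [[-0.001,-0.002,0],[0,0,0],-1],
    [[-0.001,-0.002,0],[0,0,0],-1],
  ],
  squeeze=40,
)

```text
clock: 8.75
eef_pos: [595.6, 235.1, 77.8]
tcp_rot: [-2.94, 0.001, -1.408]
contact_force: [-1.2, -1.0, 5.9]
opening: 0.24
```

```bash
python3 - <<'E'
from h import *
s=status.sense();print(s['contact_force'],s['opening'],s['eef_pos'])
c,sn=np.cos(SY),np.sin(SY); Rm=R.from_euler('xyz',s['tcp_rot'])
for d in (30,60,90,120,150,168): print(d,Rm.inv().apply([-d*c/1000,-d*sn/1000,0]).round(4))
E
```

```text
[-1.1810194  -1.01590793  5.87054024] 0.24036629645488836 [595.55052276 235.14322621  77.83219491]
30 [-0.      0.0294 -0.006 ]
60 [-0.      0.0588 -0.012 ]
90 [-0.0001  0.0882 -0.018 ]
120 [-1.000e-04  1.176e-01 -2.400e-02]
150 [-1.00e-04  1.47e-01 -3.00e-02]
168 [-1.000e-04  1.646e-01 -3.370e-02]
```

>>> send_rows(
  plan=[
    [[0,0.01,-0.003],[0,0,0],-1],
    [[0,0.025,-0.006],[0,0,0],-1],
    [[0,0.045,-0.0097],[0,0,0],-1],
    [[0,0.065,-0.0138],[0,0,0],-1],
    [[0,0.085,-0.0178],[0,0,0],-1],
  ],
)

```text
clock: 9.17
eef_pos: [508.0, 220.6, 78.3]
tcp_rot: [-2.94, 0.001, -1.408]
contact_force: [0.3, 0.3, -1.8]
opening: 0.245
```

```bash
python3 - <<'E'
from h import *
s=status.sense();print(s['contact_force'],s['opening'],s['eef_pos'])
for d in (110,130,150,170): print(d,tm(np.array([595.6-d*np.cos(SY),235.1-d*np.sin(SY),78]),tilt(.2)))
E
```

```text
[ 0.33016277  0.30243455 -1.7638356 ] 0.24544374585804202 [507.99414522 220.61109021  78.3108146 ]
110 ([-0.0002, 0.0208, -0.0039], [-0.001, 0.001, 0.0])
130 ([-0.0002, 0.0404, -0.0079], [-0.001, 0.001, 0.0])
150 ([-0.0002, 0.06, -0.0119], [-0.001, 0.001, 0.0])
170 ([-0.0002, 0.0796, -0.0159], [-0.001, 0.001, 0.0])
```

>>> send_rows(
  plan=[
    [[0,0.02,-0.004],[0,0,0],-1],
    [[0,0.04,-0.008],[0,0,0],-1],
    [[0,0.058,-0.0116],[0,0,0],-1],
    [[0,0.07,-0.014],[0,0,0],-1],
    [[0,0.079,-0.0158],[0,0,0],-1],
  ],
)

```text
clock: 9.58
eef_pos: [426.8, 207.2, 78.1]
tcp_rot: [-2.941, 0.001, -1.408]
contact_force: [-0.2, -0.6, -1.2]
opening: 0.244
```

>>> send_rows(
  plan=[
    [[0,0,0],[0,0,0],-0.5],
    [[0,0,0],[0,0,0],0.2],
    [[0,0,0],[0,0,0],0.2],
    [[0,0,-0.02],[0,0,0],0.2],
    [[0,0,-0.05],[0,0,0],0.2],
  ],
)

```text
clock: 10.0
eef_pos: [416.8, 205.2, 126.0]
tcp_rot: [-2.944, 0.0, -1.408]
contact_force: [0.8, 0.4, -0.2]
opening: 0.597
```

```bash
python3 - <<'E'
from h import *
shot('top','t9'); shot('side','s9')
s=status.sense();print(s['contact_force'],s['opening'],s['eef_pos'])
E
```

```text
[0.59189955 0.49102598 0.3284113 ] 0.5985957892694863 [419.37381384 206.74005901 130.51097221]
```

View pics/s9.png

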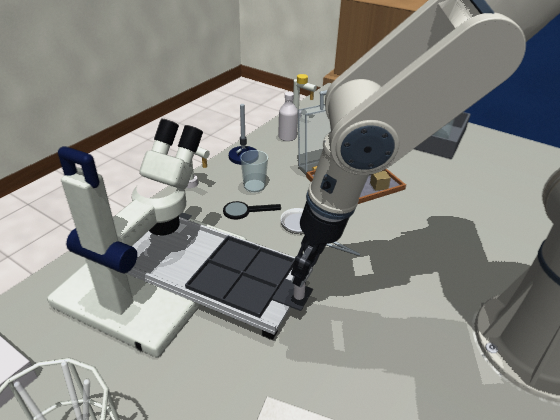

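View pics/t9.png

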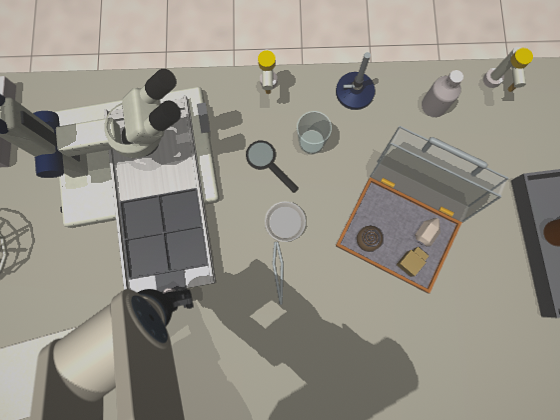

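```bash
cat > look.py <<'E'
from h import *
import sys
viewer.grab_frame('top'); viewer.grab_frame('side')
for l in sys.argv[2:]:
  for n in ('top','side'):
    r=viewer.cut_out(l,n)
    for x in r[:2]:
        m=x['mask'].astype(np.uint8); c=np.argwhere(m).mean(0)[::-1]
        rect=cv2.minAreaRect(np.argwhere(m)[:,::-1].astype(np.float32))
        print(l,n,round(x['p'],2),c.round(1),int(m.sum()),'z24:',atz(n,[c],24)[0].round(1),'rect',np.round(rect[0],1),np.round(rect[1],1),round(rect[2],1))
shot('top',sys.argv[1]+'a',(330,170,140,130),5); shot('top',sys.argv[1]+'b',(100,170,130,130),5); shot('side',sys.argv[1]+'c',(290,130,130,90),6)
E
python3 look.py L1 quartz ammonite pyrite granite tray
```

```text
quartz top 0.68 [428.3 231.9] 440 z24: [ 543.3 -334.4   24. ] rect [429.  230.5] [18.9 28. ] 33.7
ammonite top 0.73 [365.6 237.4] 177 z24: [ 534.7 -199.7   24. ] rect [367.2 238.5] [23.5 19.6] 73.6
ammonite top 0.49 [438.2 174.2] 7132 z24: [ 669.9 -366.8   24. ] rect [439.6 175.3] [126.2  64.4] 25.1
pyrite top 0.97 [412.8 261.4] 552 z24: [ 481.3 -296.4   24. ] rect [413.2 260.6] [21.8 28. ] 39.8
pyrite top 0.74 [313.4 131.5] 1189 z24: [775.8 -97.4  24. ] rect [314. 132.] [42. 34.] 90.0
pyrite side 0.85 [380.4 180.5] 225 z24: [ 476.1 -292.9   24. ] rect [380. 180.] [16. 16.] 90.0
pyrite side 0.19 [149.4 198.8] 6607 z24: [920.7 135.9  24. ] rect [147.6 200.3] [ 80.4 176.9] 38.3
granite side 0.43 [142.  251.2] 23789 z24: [790.2 281.4  24. ] rect [171.5 235.4] [233.3 265.5] 81.3
tray top 0.72 [438.4 174.2] 7275 z24: [ 669.9 -367.2   24. ] rect [440.  175.5] [125.7  65.3] 26.6
tray top 0.67 [163.4 236.9] 6812 z24: [546.8 234.   24. ] rect [163.5 241.5] [97.9 82.2] 81.1
tray side 0.93 [248.  277.9] 5899 z24: [549.8 208.7  24. ] rect [252.3 277.9] [119.8  68.3] 21.8
```

View pics/L1a.png

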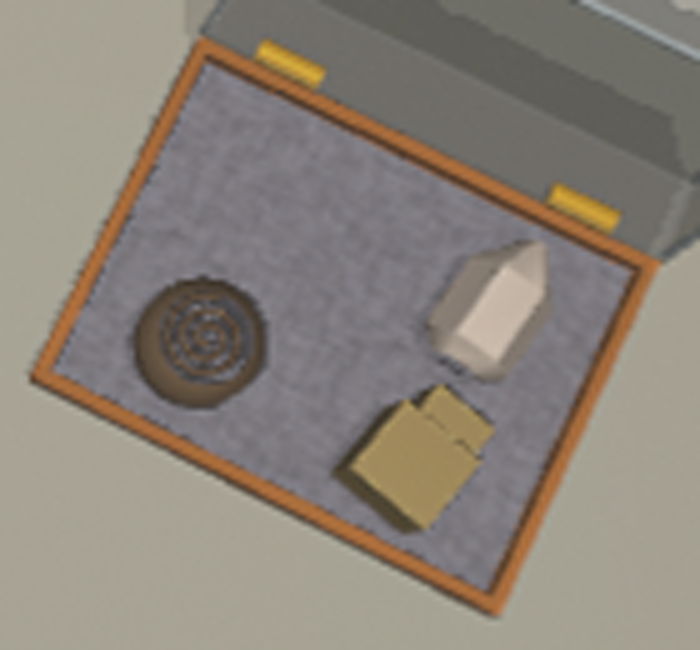

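View pics/L1b.png

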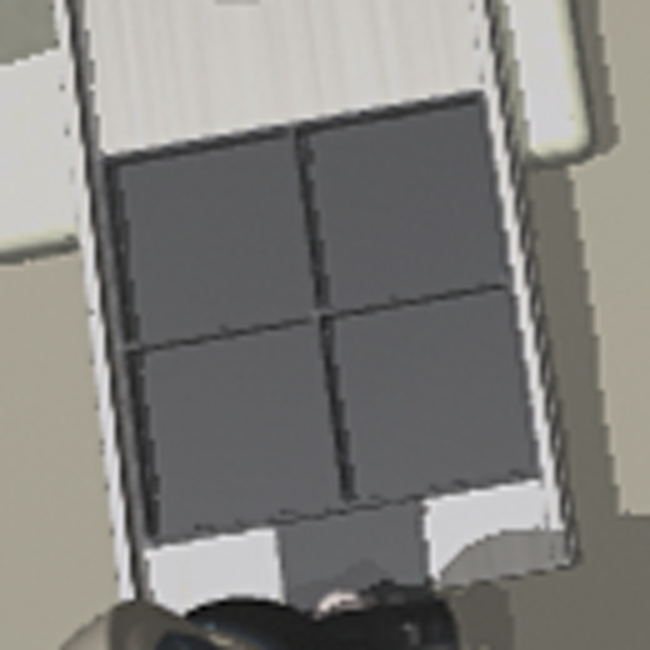

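```bash
cat > rocks.py <<'E'
from h import *
from fit import pose
from scipy.optimize import minimize
def models():
    hx=[(41/2*np.cos(k*np.pi/3),41/2*np.sin(k*np.pi/3)) for k in range(6)]  # vertices on horizontal y
    q=[(-33,y,z) for y,z in hx]+[(17,y,z) for y,z in hx]+[(33,0,0)]
    am=[(27*np.cos(t),27*np.sin(t),z) for t in np.linspace(0,2*np.pi,24,endpoint=False) for z in (-8,8)]+[(20*np.cos(t),20*np.sin(t),z) for t in np.linspace(0,2*np.pi,24,endpoint=False) for z in (-18,18)]
    box=lambda x0,x1,y,z0,z1:[(a,b*y/2,c) for a in(x0,x1) for b in(-1,1) for c in(z0,z1)]
    py=[box(-28,10,40,-19,19),box(10,27,30,-19,9)]
    gr=[(29*np.cos(t)*np.cos(p),22*np.sin(t)*np.cos(p),19*np.sin(p)) for t in np.linspace(0,2*np.pi,24) for p in np.linspace(-1.5,1.5,9)]
    return dict(quartz=([q],18),ammonite=([am],18),pyrite=(py,19),granite=([gr],19))
M=models()
def render(n,name,x,y,yaw,zf):
    img=np.zeros((420*4,560*4),np.uint8); hulls,h=M[name]
    for H in hulls:
        P=pose((x,y,yaw),np.array(H)+[0,0,zf+h]); uv=proj(n,P)
        cv2.fillConvexPoly(img,cv2.convexHull(np.round(uv*4+1.5).astype(np.int32)),255)
    return cv2.resize(img,(560,420),interpolation=cv2.INTER_AREA)/255.
def fitrock(n,mask,name,p0,zf=6):
    m=mask.astype(float)
    best=None
    yaws=np.arange(-np.pi,np.pi,np.pi/6) if name!='ammonite' else [0]
    for w in yaws:
        f=lambda p:np.abs(render(n,name,p[0],p[1],p[2],zf)-m).sum()
        r=minimize(f,[p0[0],p0[1],w],method='Nelder-Mead',options=dict(initial_simplex=[[p0[0],p0[1],w],[p0[0]+8,p0[1],w],[p0[0],p0[1]+8,w],[p0[0],p0[1],w+.25]],maxiter=90))
        if best is None or r.fun<best.fun: best=r
    return best.x,best.fun,m.sum()
def segcase(case=(541.86,-274.85,-0.504)):
    im=viewer.grab_frame('top').astype(int)
    poly=proj('top',pose(case,[(-77,-102,6),(77,-102,6),(77,102,6),(-77,102,6)]))
    roi=np.zeros((420,560),np.uint8); cv2.fillConvexPoly(roi,np.round(poly).astype(np.int32),1)
    m=((im[:,:,0]-im[:,:,2])>3)&(roi>0)
    m=cv2.morphologyEx(m.astype(np.uint8),cv2.MORPH_OPEN,np.ones((3,3)))
    n,lab,st,ce=cv2.connectedComponentsWithStats(m)
    return im,[(lab==i,st[i],ce[i]) for i in range(1,n) if st[i][4]>80]
E
python3 - <<'E'
from rocks import *
im,cs=segcase()
for m,st,ce in cs:
    print(st,ce.round(1))
    p0=atz('top',[ce],24)[0]
    for nm in M:
        x,f,a=fitrock('top',m,nm,p0); print('  ',nm,x.round(2),round(f,1),a)
uv=proj('top',[[734.1-181*np.cos(.162),258-181*np.sin(.162),59]]); print(uv, atz('top',[(164.4,232.6)],59), atz('top',[(122.0,202),(197,189),(130.5,279),(208,266)],59).round(1).tolist())
E
```

```text
[415 218  26  28 506] [428.3 231.4]
   quartz [ 549.92 -339.15   -0.69] 70.1 506.0
   ammonite [ 5.4327e+02 -3.3350e+02  1.2000e-01] 128.4 506.0Traceback (most recent call last):
  File "<stdin>", line 7, in <module>
  File "rocks.py", line 25, in fitrock
    r=minimize(f,[p0[0],p0[1],w],method='Nelder-Mead',options=dict(initial_simplex=[[p0[0],p0[1],w],[p0[0]+8,p0[1],w],[p0[0],p0[1]+8,w],[p0[0],p0[1],w+.25]],maxiter=90))
    res = _minimize_neldermead(fun, x0, args, callback, bounds=bounds,
                               **options)
    fxr = func(xr)
    fx = function(np.copy(x), *(wrapper_args + args))
  File "rocks.py", line 24, in <lambda>
    f=lambda p:np.abs(render(n,name,p[0],p[1],p[2],zf)-m).sum()
                      ~~~~~~^^^^^^^^^^^^^^^^^^^^^^^^^^
  File "rocks.py", line 16, in render
    P=pose((x,y,yaw),np.array(H)+[0,0,zf+h]); uv=proj(n,P)
                                                 ~~~~^^^^^
  File "h.py", line 7, in proj
    K,D,t,Rm=cam(n); P=np.atleast_2d(np.asarray(P,float)); Pc=(P-t)@Rm
             ~~~^^^
  File "h.py", line 5, in cam
    p=viewer.camera_params(n); return p['intrinsics'],p['dist_coeffs'],np.array(p['xyz']),R.from_euler('xyz',p['orientation']).as_matrix()
ValueError: time passes only in moves, steps and waits
```

```bash
sed -i 's/^def cam(n):/import functools\n@functools.lru_cache(None)\ndef cam(n):/' h.py
cat > fr.py <<'E'
from rocks import *
import sys
im,cs=segcase()
names=sys.argv[1:] or ['quartz','ammonite','pyrite']
for m,st,ce in cs:
    p0=atz('top',[ce],24)[0]
    res=[(f,nm,x) for nm in names for x,f,a in [fitrock('top',m,nm,p0)]]
    res.sort(key=lambda t:t[0])
    print(ce.round(1),int(m.sum()),[(nm,x.round(2).tolist(),round(f)) for f,nm,x in res])
E
python3 fr.py; python3 - <<'E'
from h import *
uv=proj('top',[[734.1-181*np.cos(.162),258-181*np.sin(.162),59]]); print(uv, atz('top',[(164.4,232.6)],59), atz('top',[(122.0,202),(197,189),(130.5,279),(208,266)],59).round(1).tolist(),status.sense()['clock'])
E
```

```text
[428.2 231.4] 504 [('quartz', [550.11, -338.76, -0.64], 72), ('pyrite', [546.95, -337.08, -0.79], 92), ('ammonite', [543.3, -333.99, 0.17], 132)]
[367.8 238.6] 333 [('ammonite', [532.72, -207.19, 0.16], 235), ('pyrite', [534.23, -205.31, 0.43], 333), ('quartz', [535.03, -199.29, 0.47], 344)]
[412.7 261.2] 591 [('pyrite', [483.88, -298.06, -0.8], 33), ('quartz', [486.04, -301.27, -0.83], 79), ('ammonite', [480.4, -294.84, 0.21], 133)]
[[161.75969055 230.60935288]] [[551.15051659 223.19534158  59.        ]] [[618.5, 314.4, 59.0], [642.4, 156.1, 59.0], [457.2, 290.7, 59.0], [479.8, 132.0, 59.0]] 10.95
```

```bash
cat > ov.py <<'E'
from rocks import *
def overlay(n,items,crop,scale,name):
    im=viewer.grab_frame(n)[:,:,::-1].copy(); x,y,w,h=crop
    im=cv2.resize(im[y:y+h,x:x+w],None,fx=scale,fy=scale,interpolation=cv2.INTER_CUBIC)
    for nm,px,py,yaw,zf in items:
        for H in M[nm][0]:
            uv=proj(n,pose((px,py,yaw),np.array(H)+[0,0,zf+M[nm][1]])); hu=cv2.convexHull(((uv-[x,y]+.5)*scale).astype(np.int32))
            cv2.polylines(im,[hu],True,(0,0,255),1)
    cv2.imwrite(f'pics/{name}.png',im)
if __name__=='__main__':
    import sys,json
    overlay(sys.argv[1],json.loads(sys.argv[2]),json.loads(sys.argv[3]),float(sys.argv[4]),sys.argv[5])
E
python3 ov.py top '[["quartz",550,-338.8,-0.64,6],["ammonite",532.7,-207.2,0,6],["pyrite",483.9,-298,-0.8,6]]' '[330,170,140,130]' 5 O1
```

```text
(no output)
```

View pics/O1.png

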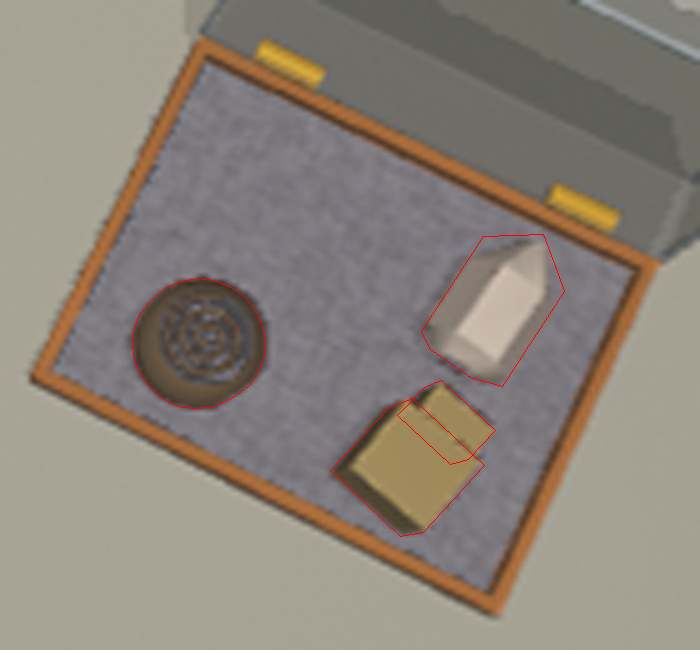

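```bash
cat > go.py <<'E'
# usage: go.py x y z yaw [n]: tool down; prints the shift to TCP target
from h import *
import sys
a=[float(v) for v in sys.argv[1:]]
s=status.sense(); print('eef',s['eef_pos'].round(1),'rpy',s['tcp_rot'].round(3),'F',s['contact_force'].round(1),'open mm',round(s['opening']*85,1),'t',s['clock'],'q',s['qpos'].round(2))
for i in range(0,len(a),4): 
    d,rv=tm(a[i:i+3],R.from_euler('xyz',(np.pi,0,a[i+3]))); print(a[i:i+4],d,rv,'len',round(np.linalg.norm(d),3))
E
python3 go.py 447 -20 170 -1.9  480 -294 150 -2.37
```

```text
eef [416.9 205.5 127.1] rpy [-2.941e+00  1.000e-03 -1.408e+00] F [ 0.5 -0.3  0.2] open mm 51.0 t 11.0 q [ 0.5   0.21  2.2  -0.13  0.54  2.01]
[447.0, -20.0, 170.0, -1.9] [0.2273, -0.0019, -0.0436] [-0.196, 0.05, 0.49] len 0.231
[480.0, -294.0, 150.0, -2.37] [0.5031, 0.0137, -0.0267] [-0.185, 0.098, 0.959] len 0.504
```

>>> send_rows(
  plan=[
    [[0.02,0,-0.025],[-0.04,0.01,0.1],0.3],
    [[0.06,0,-0.035],[-0.08,0.02,0.2],0.46],
    [[0.1,0,-0.043],[-0.12,0.03,0.3],0.46],
    [[0.14,0,-0.043],[-0.16,0.04,0.4],0.46],
    [[0.18,0,-0.043],[-0.196,0.05,0.49],0.46],
  ],
)

```text
clock: 11.42
eef_pos: [438.2, 25.0, 170.2]
tcp_rot: [-3.141, 0.002, -1.904]
contact_force: [0.2, 1.3, -0.1]
opening: 0.731
```

```bash
python3 go.py 470 -210 160 -2.37  480 -294 150 -2.37
```

```text
eef [438.2  25.  170.2] rpy [-3.141e+00  2.000e-03 -1.904e+00] F [ 0.2  1.3 -0.1] open mm 62.1 t 11.4167 q [0.05 0.17 2.1  0.   0.87 1.96]
[470.0, -210.0, 160.0, -2.37] [0.2117, -0.1068, 0.0099] [-0.0, 0.002, 0.466] len 0.237
[480.0, -294.0, 150.0, -2.37] [0.2878, -0.1437, 0.0198] [-0.0, 0.002, 0.466] len 0.322
```

>>> send_rows(
  plan=[
    [[0.036,-0.018,0.002],[0,0,0.1],0.46],
    [[0.072,-0.036,0.004],[0,0,0.2],0.46],
    [[0.108,-0.054,0.006],[0,0,0.3],0.46],
    [[0.144,-0.072,0.008],[0,0,0.4],0.46],
    [[0.18,-0.09,0.01],[0,0,0.466],0.46],
  ],
)

```text
clock: 11.83
eef_pos: [464.3, -176.7, 159.9]
tcp_rot: [-3.141, 0.002, -2.375]
contact_force: [0.8, 0.1, 0.7]
opening: 0.733
```

```bash
python3 go.py 479.7 -293.7 75 -2.37  479.7 -293.7 31 -2.37
```

```text
eef [ 464.3 -176.7  159.9] rpy [-3.141e+00  2.000e-03 -2.375e+00] F [0.8 0.1 0.7] open mm 62.3 t 11.8333 q [-0.37  0.27  1.99  0.    0.88  2.01]
[479.7, -293.7, 75.0, -2.37] [0.0702, -0.095, 0.0848] [-0.0, 0.002, -0.005] len 0.145
[479.7, -293.7, 31.0, -2.37] [0.0703, -0.095, 0.1288] [-0.0, 0.002, -0.005] len 0.175
```

>>> send_rows(
  plan=[
    [[0.02,-0.03,0.01],[0,0,0],0.46],
    [[0.045,-0.06,0.025],[0,0,0],0.46],
    [[0.07,-0.09,0.045],[0,0,0],0.46],
    [[0.07,-0.095,0.065],[0,0,0],0.46],
    [[0.07,-0.095,0.08],[0,0,0],0.46],
  ],
)

```text
clock: 12.25
eef_pos: [480.0, -296.5, 78.4]
tcp_rot: [-3.141, 0.002, -2.378]
contact_force: [0.8, -0.4, -0.3]
opening: 0.728
```

```bash
python3 go.py 479.7 -293.7 31 -2.37; python3 - <<'E'
from h import *
shot('side','s10',(300,90,130,120),6)
E
```

```text
eef [ 480.  -296.5   78.4] rpy [-3.141e+00  2.000e-03 -2.378e+00] F [ 0.8 -0.4 -0.3] open mm 61.9 t 12.25 q [-0.56  0.48  1.89  0.    0.76  1.82]
[479.7, -293.7, 31.0, -2.37] [-0.0016, 0.0023, 0.0474] [-0.001, 0.002, -0.008] len 0.047
```

View pics/s10.png

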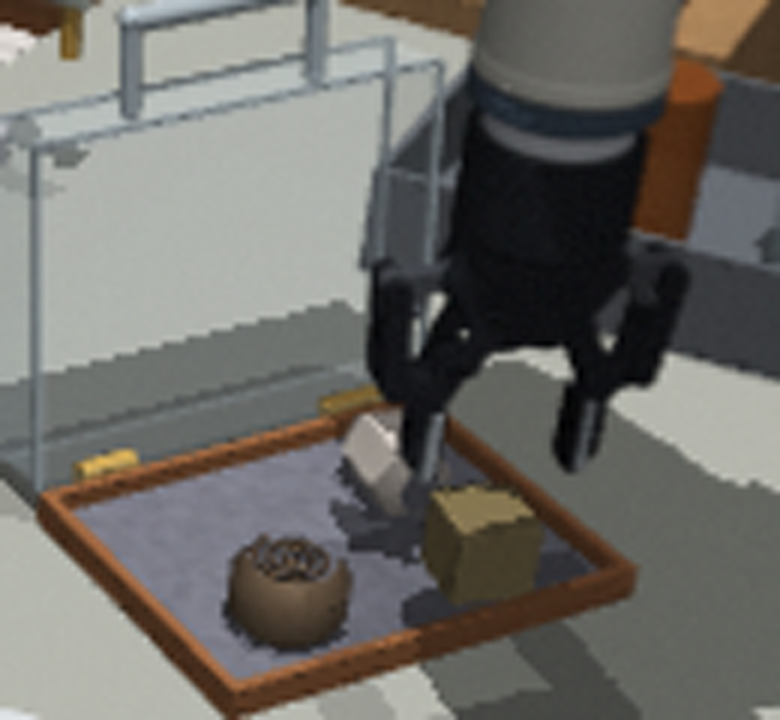

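>>> send_rows(
  plan=[
    [[-0.0016,0.002,0.015],[0,0,-0.008],0.46],
    [[-0.0016,0.002,0.032],[0,0,-0.008],0.46],
    [[-0.0016,0.002,0.044],[0,0,-0.008],0.46],
    [[-0.0016,0.002,0.0474],[0,0,-0.008],0.3],
    [[-0.0016,0.002,0.0474],[0,0,-0.008],-0.2],
  ],
  squeeze=50,
)

```text
clock: 12.72
eef_pos: [477.6, -291.0, 28.0]
tcp_rot: [3.137, 0.001, -2.369]
contact_force: [-0.8, -0.2, 0.2]
opening: 0.523
```

>>> send_rows(
  plan=[
    [[0,0,0],[0,0,0],-0.6],
    [[0,0,0],[0,0,0],-1],
    [[0,0,0],[0,0,0],-1],
    [[0,0,-0.01],[0,0,0],-1],
    [[0,0,-0.03],[0,0,0],-1],
  ],
)

```text
clock: 13.13
eef_pos: [476.4, -290.4, 57.4]
tcp_rot: [3.133, -0.0, -2.369]
contact_force: [-0.2, 0.3, -0.7]
opening: 0.467
```

```bash
python3 go.py 470 -210 170 -2.2; python3 - <<'E'
from h import *
shot('side','s11',(300,90,130,120),6)
E
```

```text
eef [ 476.4 -290.4   57.4] rpy [ 3.133 -0.    -2.369] F [-0.2  0.3 -0.7] open mm 39.7 t 13.1333 q [-0.55  0.51  1.91  0.    0.73  1.82]
[470.0, -210.0, 170.0, -2.2] [-0.0514, 0.063, -0.1121] [0.008, 0.0, -0.169] len 0.138
```

View pics/s11.png

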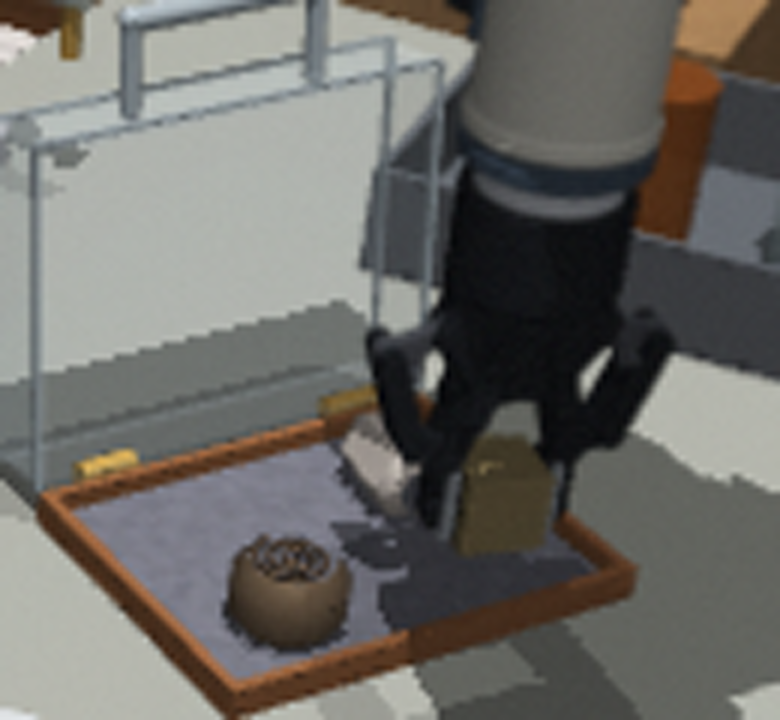

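```bash
python3 go.py 470 -100 150 -1.8  518.2 178.8 150 -1.416
```

```text
eef [ 478.7 -291.8   61.9] rpy [ 3.139e+00  1.000e-03 -2.369e+00] F [ 1.2 -0.9  2.4] open mm 39.4 t 13.1833 q [-0.55  0.51  1.91  0.    0.73  1.82]
[470.0, -100.0, 150.0, -1.8] [-0.1277, 0.1437, -0.0876] [0.002, 0.002, -0.569] len 0.211
[518.2, 178.8, 150.0, -1.416] [-0.3567, 0.3098, -0.0869] [0.002, 0.002, -0.953] len 0.48
```

>>> send_rows(
  plan=[
    [[0,0,-0.035],[0,0,0],-1],
    [[-0.02,0.022,-0.065],[0,0,-0.1],-1],
    [[-0.047,0.05,-0.087],[0,0,-0.2],-1],
    [[-0.074,0.079,-0.087],[0,0,-0.3],-1],
    [[-0.101,0.108,-0.087],[0,0,-0.4],-1],
  ],
  squeeze=70,
)

```text
clock: 13.6
eef_pos: [476.8, -143.4, 151.9]
tcp_rot: [-3.139, 0.003, -1.966]
contact_force: [1.0, 0.7, -1.1]
opening: 0.463
```

```bash
python3 go.py 510 70 150 -1.416  518.2 178.8 150 -1.416
```

```text
eef [ 476.8 -143.4  151.9] rpy [-3.139e+00  3.000e-03 -1.966e+00] F [ 1.   0.7 -1.1] open mm 39.4 t 13.6 q [-0.3   0.29  1.99  0.    0.86  1.67]
[510.0, 70.0, 150.0, -1.416] [-0.2098, 0.0515, 0.0023] [-0.004, 0.002, -0.55] len 0.216
[518.2, 178.8, 150.0, -1.416] [-0.3133, 0.0858, 0.0025] [-0.004, 0.002, -0.55] len 0.325
```

>>> send_rows(
  plan=[
    [[-0.038,0.01,0],[0,0,-0.11],-1],
    [[-0.076,0.02,0],[0,0,-0.22],-1],
    [[-0.114,0.03,0],[0,0,-0.33],-1],
    [[-0.152,0.04,0],[0,0,-0.44],-1],
    [[-0.19,0.05,0],[0,0,-0.55],-1],
  ],
)

```text
clock: 14.02
eef_pos: [503.9, 53.1, 153.3]
tcp_rot: [-3.136, 0.001, -1.411]
contact_force: [1.4, -1.3, -1.5]
opening: 0.465
```

```bash
python3 go.py 518.2 178.8 120 -1.416 518.2 178.8 73 -1.416
```

```text
eef [503.9  53.1 153.3] rpy [-3.136e+00  1.000e-03 -1.411e+00] F [ 1.4 -1.3 -1.5] open mm 39.5 t 14.0167 q [0.1  0.29 1.98 0.   0.86 1.51]
[518.2, 178.8, 120.0, -1.416] [-0.1217, -0.034, 0.0336] [-0.006, 0.001, 0.005] len 0.131
[518.2, 178.8, 73.0, -1.416] [-0.1217, -0.0337, 0.0806] [-0.006, 0.001, 0.005] len 0.15
```

>>> send_rows(
  plan=[
    [[-0.035,-0.01,0],[0,0,0],-1],
    [[-0.07,-0.02,0.005],[0,0,0],-1],
    [[-0.105,-0.03,0.02],[-0.006,0,0.005],-1],
    [[-0.1217,-0.034,0.034],[-0.006,0,0.005],-1],
    [[-0.1217,-0.034,0.045],[-0.006,0,0.005],-1],
  ],
)

```text
clock: 14.43
eef_pos: [519.0, 182.4, 108.8]
tcp_rot: [-3.14, 0.002, -1.412]
contact_force: [0.3, -0.6, -0.6]
opening: 0.459
```

```bash
python3 go.py 518.2 178.8 73 -1.416; python3 - <<'E'
from h import *
shot('side','s12',(180,150,150,150),5);shot('top','t12',(90,150,150,150),5)
E
```

```text
eef [519.  182.4 108.8] rpy [-3.140e+00  2.000e-03 -1.412e+00] F [ 0.3 -0.6 -0.6] open mm 39.0 t 14.4333 q [0.33 0.42 1.91 0.   0.81 1.75]
[518.2, 178.8, 73.0, -1.416] [0.0035, 0.0014, 0.0358] [-0.002, 0.002, 0.004] len 0.036
```

View pics/s12.png

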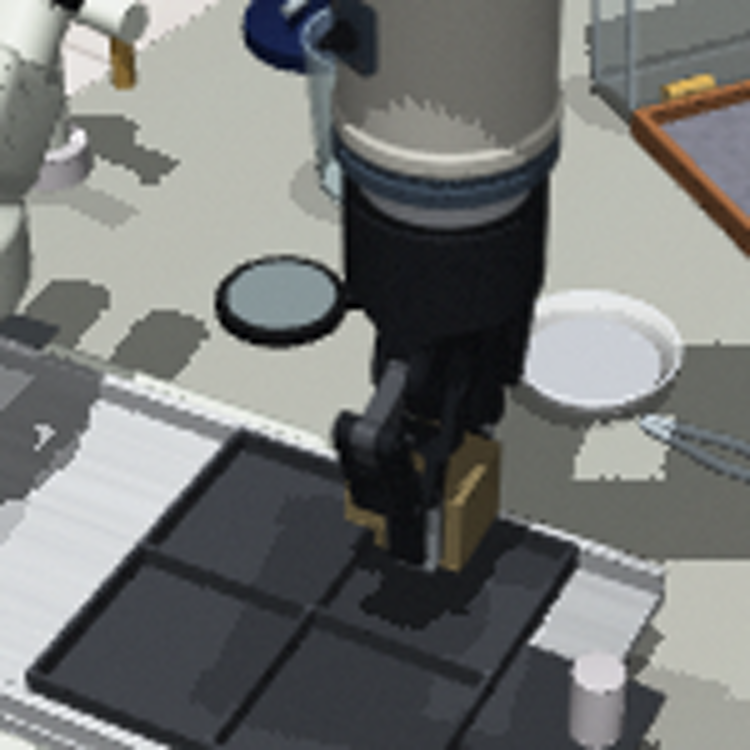

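View pics/t12.png

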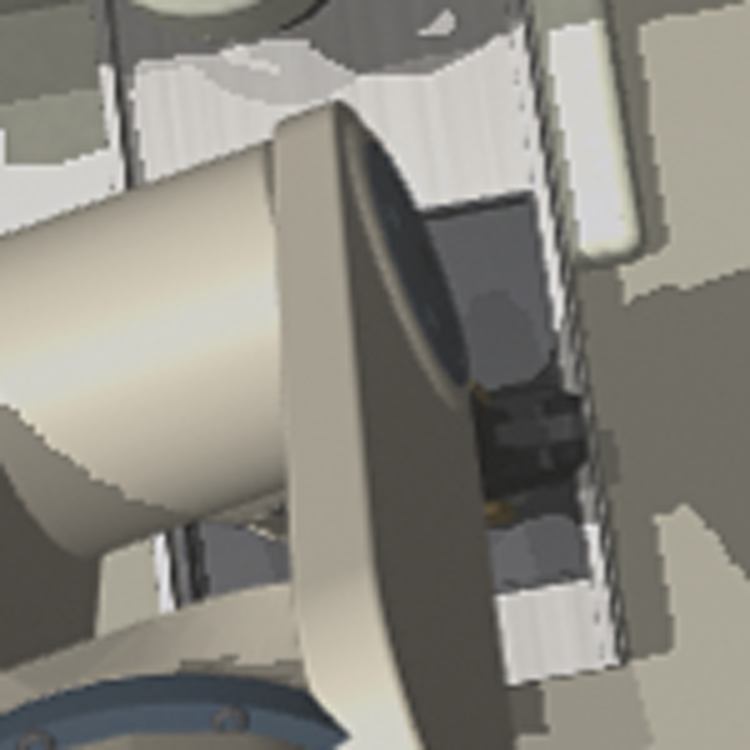

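>>> send_rows(
  plan=[
    [[0.003,0.001,0.01],[0,0,0],-1],
    [[0.003,0.001,0.02],[0,0,0],-1],
    [[0.003,0.001,0.028],[0,0,0],-1],
    [[0.003,0.001,0.033],[0,0,0],-1],
    [[0.003,0.001,0.033],[0,0,0],-1],
  ],
)

```text
clock: 14.95
eef_pos: [515.7, 174.7, 73.2]
tcp_rot: [3.136, -0.0, -1.415]
contact_force: [-0.2, -0.1, -1.1]
opening: 0.46
```

```bash
python3 go.py 518.2 178.8 73 -1.416; python3 - <<'E'
from h import *
shot('side','s13',(180,150,150,150),5)
E
```

```text
eef [515.7 174.7  73.2] rpy [ 3.136 -0.    -1.415] F [-0.2 -0.1 -1.1] open mm 39.1 t 14.95 q [0.32 0.47 1.94 0.   0.74 1.74]
[518.2, 178.8, 73.0, -1.416] [-0.0036, -0.0031, 0.0002] [0.005, -0.0, 0.001] len 0.005
```

View pics/s13.png

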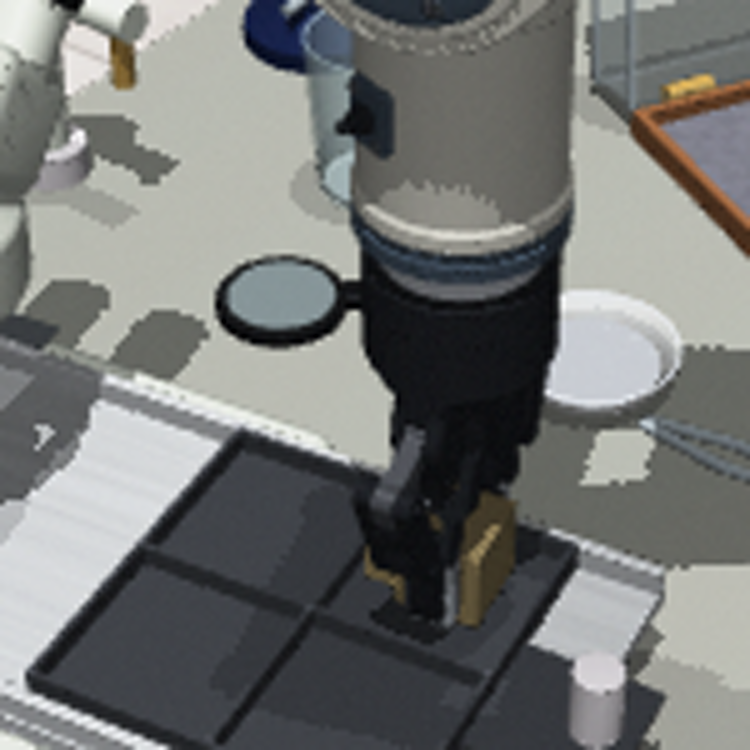

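>>> send_rows(
  plan=[
    [[-0.003,-0.003,0.001],[0,0,0],-1],
    [[-0.003,-0.003,0.002],[0,0,0],-1],
    [[-0.003,-0.003,0.002],[0,0,0],-1],
    [[-0.003,-0.003,0.002],[0,0,0],-1],
    [[-0.003,-0.003,0.002],[0,0,0],-1],
  ],
)

```text
clock: 15.42
eef_pos: [518.6, 178.6, 72.0]
tcp_rot: [3.138, -0.0, -1.414]
contact_force: [0.1, -0.3, -1.7]
opening: 0.457
```

```bash
python3 go.py 518.2 178.8 71 -1.416
```

```text
eef [518.6 178.6  72. ] rpy [ 3.138 -0.    -1.414] F [ 0.1 -0.3 -1.7] open mm 38.9 t 15.4167 q [0.33 0.48 1.93 0.   0.74 1.74]
[518.2, 178.8, 71.0, -1.416] [-0.0003, 0.0004, 0.001] [0.004, -0.0, 0.002] len 0.001
```

>>> send_rows(
  plan=[
    [[0,0,0.001],[0,0,0],-1],
    [[0,0,0.002],[0,0,0],-1],
    [[0,0,0.003],[0,0,0],-1],
    [[0,0,0.003],[0,0,0],-1],
    [[0,0,0.003],[0,0,0],-1],
  ],
)

```text
clock: 15.83
eef_pos: [518.7, 178.6, 71.6]
tcp_rot: [3.138, -0.0, -1.414]
contact_force: [-9.7, -3.1, 31.2]
opening: 0.46
```

>>> send_rows(
  plan=[
    [[0,0,-0.001],[0,0,0],-0.5],
    [[0,0,-0.001],[0,0,0],0.08],
    [[0,0,-0.001],[0,0,0],0.12],
    [[0,0,-0.02],[0,0,0],0.12],
    [[0,0,-0.05],[0,0,0],0.12],
  ],
)

```text
clock: 16.25
eef_pos: [516.8, 178.0, 119.2]
tcp_rot: [3.132, -0.001, -1.414]
contact_force: [-1.0, -0.3, -0.3]
opening: 0.563
```

```bash
python3 go.py 480 0 150 -1.8 550 -339 150 -2.21; python3 - <<'E'
from h import *
shot('side','s14',(180,150,150,150),5)
E
```

```text
eef [516.8 178.  119.2] rpy [ 3.132e+00 -1.000e-03 -1.414e+00] F [-1.  -0.3 -0.3] open mm 47.9 t 16.25 q [0.33 0.4  1.91 0.   0.84 1.74]
[480.0, 0.0, 150.0, -1.8] [0.1701, 0.0644, -0.03] [0.009, -0.003, 0.386] len 0.184
[550.0, -339.0, 150.0, -2.21] [0.5159, 0.0481, -0.0297] [0.008, -0.005, 0.796] len 0.519
```

View pics/s14.png

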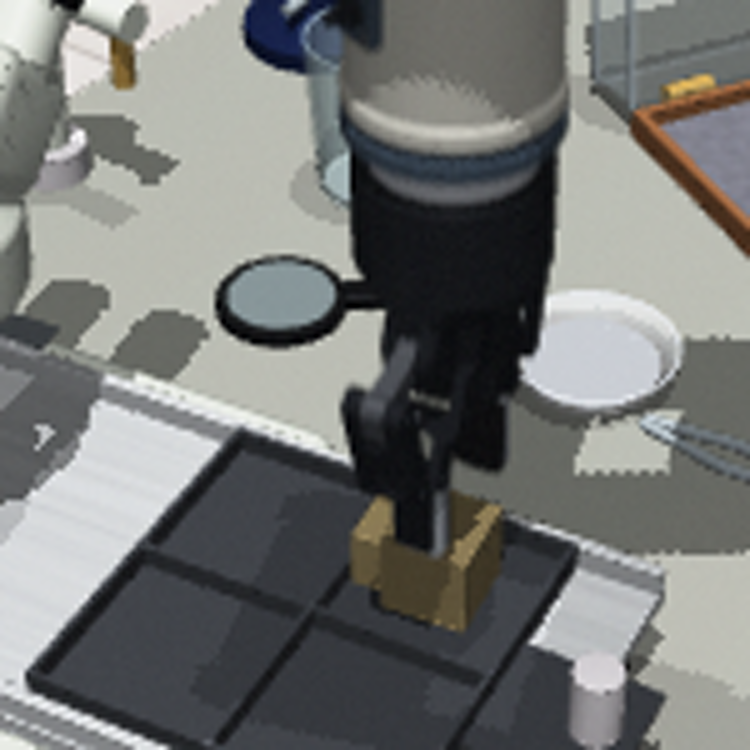

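>>> send_rows(
  plan=[
    [[0.03,0.004,-0.03],[0,0,0.08],0.3],
    [[0.065,0.008,-0.03],[0,0,0.16],0.46],
    [[0.105,0.012,-0.03],[0,0,0.25],0.46],
    [[0.145,0.016,-0.03],[0,0,0.35],0.46],
    [[0.185,0.018,-0.03],[0,0,0.45],0.46],
  ],
)

```text
clock: 16.72
eef_pos: [531.3, -7.9, 155.9]
tcp_rot: [3.141, 0.0, -1.868]
contact_force: [1.3, 0.3, 0.1]
opening: 0.728
```

```bash
python3 fr.py quartz; python3 go.py  550 -339 150 -2.21
```

```text
[428.3 231.4] 504 [('quartz', [549.84, -339.12, -0.69], 69)]
[367.4 239.1] 309 [('quartz', [535.41, -200.01, 0.41], 334)]
eef [532.3 -13.9 156. ] rpy [-3.140e+00 -2.000e-03 -1.878e+00] F [-0.3 -5.2 -0.2] open mm 62.0 t 16.7667 q [-0.03  0.33  1.92 -0.    0.89  1.85]
[550.0, -339.0, 150.0, -2.21] [0.3046, -0.115, 0.0069] [-0.002, -0.002, 0.332] len 0.326
```

>>> send_rows(
  plan=[
    [[0.038,-0.014,0],[0,0,0.07],0.46],
    [[0.076,-0.028,0],[0,0,0.14],0.46],
    [[0.114,-0.042,0.003],[0,0,0.21],0.46],
    [[0.152,-0.056,0.005],[0,0,0.28],0.46],
    [[0.19,-0.07,0.007],[0,0,0.345],0.46],
  ],
)

```text
clock: 17.18
eef_pos: [541.4, -216.3, 149.2]
tcp_rot: [-3.139, -0.001, -2.226]
contact_force: [1.1, 0.2, 0.0]
opening: 0.728
```

```bash
python3 go.py  549 -338 80 -2.23  549 -338 30 -2.23
```

```text
eef [ 541.4 -216.3  149.2] rpy [-3.139e+00 -1.000e-03 -2.226e+00] F [1.1 0.2 0. ] open mm 61.9 t 17.1833 q [-0.38  0.41  1.82 -0.    0.92  1.85]
[549.0, -338.0, 80.0, -2.23] [0.0918, -0.08, 0.0696] [-0.002, -0.001, 0.004] len 0.14
[549.0, -338.0, 30.0, -2.23] [0.0918, -0.0799, 0.1196] [-0.002, -0.001, 0.004] len 0.171
```

>>> send_rows(
  plan=[
    [[0.03,-0.025,0],[0,0,0],0.46],
    [[0.06,-0.05,0.015],[0,0,0],0.46],
    [[0.088,-0.077,0.035],[0,0,0],0.46],
    [[0.0918,-0.08,0.055],[0,0,0],0.46],
    [[0.0918,-0.08,0.068],[0,0,0],0.46],
  ],
)

```text
clock: 17.6
eef_pos: [548.3, -340.3, 79.1]
tcp_rot: [-3.14, -0.002, -2.229]
contact_force: [-0.7, 1.1, -0.2]
opening: 0.733
```

```bash
python3 go.py  549 -338 29 -2.23; python3 - <<'E'
from h import *
shot('side','s15',(300,90,130,120),6)
E
```

```text
eef [ 548.3 -340.3   79.1] rpy [-3.140e+00 -2.000e-03 -2.229e+00] F [-0.7  1.1 -0.2] open mm 62.3 t 17.6 q [-0.56  0.58  1.71 -0.    0.85  1.67]
[549.0, -338.0, 29.0, -2.23] [-0.0024, 0.0009, 0.0501] [-0.002, -0.002, 0.001] len 0.05
```

View pics/s15.png

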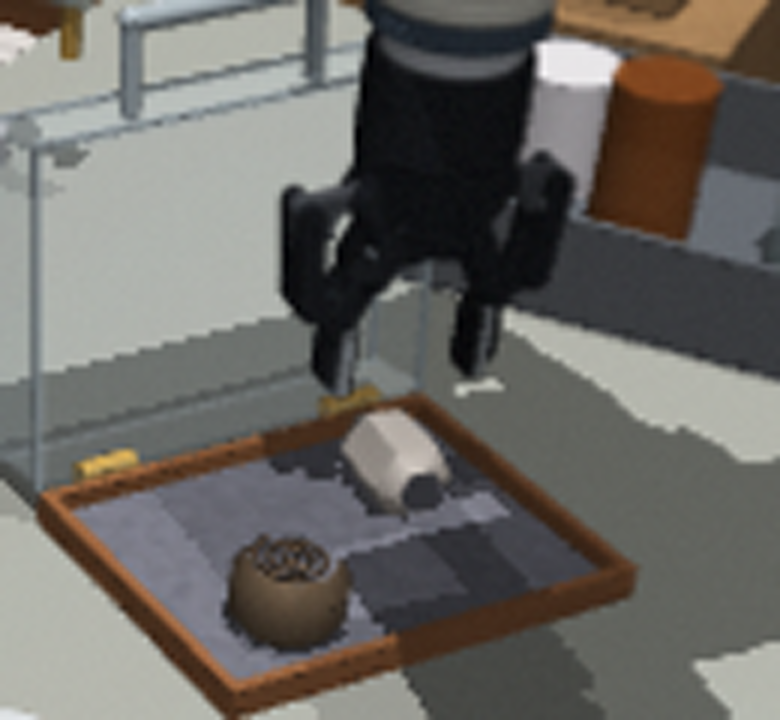

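>>> send_rows(
  plan=[
    [[-0.001,0.0005,0.015],[0,0,0],0.46],
    [[-0.001,0.0005,0.032],[0,0,0],0.46],
    [[-0.001,0.0005,0.045],[0,0,0],0.46],
    [[-0.001,0.0005,0.049],[0,0,0],0.3],
    [[-0.001,0.0005,0.049],[0,0,0],-0.1],
  ],
  squeeze=50,
)

```text
clock: 18.07
eef_pos: [546.4, -335.2, 27.1]
tcp_rot: [3.137, -0.002, -2.227]
contact_force: [-0.6, -0.1, 0.2]
opening: 0.52
```

>>> send_rows(
  plan=[
    [[0,0,0],[0,0,0],-0.6],
    [[0,0,0],[0,0,0],-1],
    [[0,0,0],[0,0,0],-1],
    [[0,0,-0.01],[0,0,0],-1],
    [[0,0,-0.03],[0,0,0],-1],
  ],
)

```text
clock: 18.48
eef_pos: [545.3, -334.4, 56.2]
tcp_rot: [3.133, -0.002, -2.227]
contact_force: [1.3, -0.1, -0.7]
opening: 0.452
```

```bash
python3 go.py 530 -130 150 -1.8; python3 - <<'E'
from h import *
shot('side','s16',(300,90,130,120),6)
E
```

```text
eef [ 545.3 -334.4   56.2] rpy [ 3.133e+00 -2.000e-03 -2.227e+00] F [ 1.3 -0.1 -0.7] open mm 38.5 t 18.4833 q [-0.55  0.61  1.72 -0.    0.82  1.68]
[530.0, -130.0, 150.0, -1.8] [-0.1525, 0.1376, -0.093] [0.009, -0.0, -0.427] len 0.225
```

View pics/s16.png

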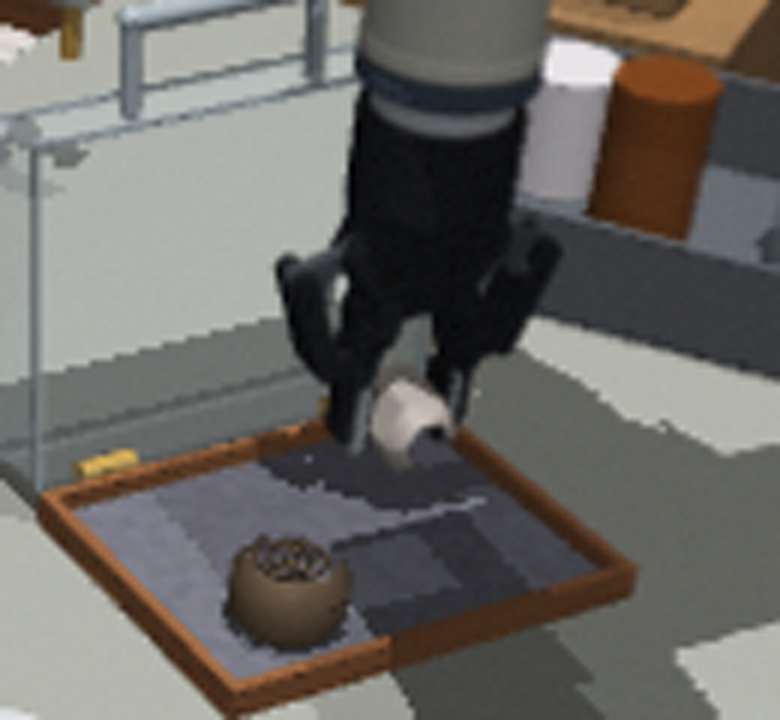

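>>> send_rows(
  plan=[
    [[0,0,-0.035],[0,0,0],-1],
    [[-0.02,0.018,-0.07],[0,0,-0.1],-1],
    [[-0.047,0.042,-0.093],[0,0,-0.2],-1],
    [[-0.075,0.067,-0.093],[0,0,-0.3],-1],
    [[-0.103,0.093,-0.093],[0,0,-0.4],-1],
  ],
  squeeze=70,
)

```text
clock: 18.95
eef_pos: [538.4, -197.1, 157.5]
tcp_rot: [-3.139, -0.001, -1.823]
contact_force: [0.7, -0.7, -0.9]
opening: 0.452
```

```bash
python3 go.py 501.4 258.1 150 -1.416
```

```text
eef [ 538.4 -197.1  157.5] rpy [-3.139e+00 -1.000e-03 -1.823e+00] F [ 0.7 -0.7 -0.9] open mm 38.4 t 18.95 q [-0.35  0.38  1.83 -0.    0.93  1.47]
[501.4, 258.1, 150.0, -1.416] [-0.4315, 0.1495, 0.0066] [-0.003, -0.002, -0.407] len 0.457
```

>>> send_rows(
  plan=[
    [[-0.038,0.013,0],[0,0,-0.05],-1],
    [[-0.076,0.026,0],[0,0,-0.1],-1],
    [[-0.114,0.039,0],[0,0,-0.16],-1],
    [[-0.152,0.053,0.003],[0,0,-0.22],-1],
    [[-0.19,0.066,0.006],[0,0,-0.28],-1],
  ],
)

```text
clock: 19.37
eef_pos: [521.9, 5.1, 152.3]
tcp_rot: [-3.137, -0.002, -1.541]
contact_force: [1.7, 0.9, -1.1]
opening: 0.448
```

```bash
python3 go.py 501.4 258.1 150 -1.416
```

```text
eef [521.9   5.1 152.3] rpy [-3.137e+00 -2.000e-03 -1.541e+00] F [ 1.7  0.9 -1.1] open mm 38.1 t 19.3667 q [ 0.01  0.32  1.95 -0.    0.87  1.55]
[501.4, 258.1, 150.0, -1.416] [-0.2535, 0.0129, 0.0018] [-0.005, -0.002, -0.125] len 0.254
```

>>> send_rows(
  plan=[
    [[-0.038,0.002,0],[0,0,-0.03],-1],
    [[-0.076,0.004,0],[0,0,-0.06],-1],
    [[-0.114,0.006,0],[0,0,-0.09],-1],
    [[-0.152,0.008,0.002],[0,0,-0.125],-1],
    [[-0.19,0.01,0.002],[0,0,-0.125],-1],
  ],
)

```text
clock: 19.78
eef_pos: [505.9, 196.6, 150.9]
tcp_rot: [-3.136, -0.002, -1.414]
contact_force: [0.4, 0.3, -0.5]
opening: 0.445
```

```bash
python3 go.py 501.4 258.1 110 -1.416
```

```text
eef [505.9 196.6 150.9] rpy [-3.136e+00 -2.000e-03 -1.414e+00] F [ 0.4  0.3 -0.5] open mm 37.9 t 19.7833 q [ 0.37  0.35  1.9  -0.    0.88  1.79]
[501.4, 258.1, 110.0, -1.416] [-0.0615, -0.0049, 0.0408] [-0.006, -0.002, 0.002] len 0.074
```

>>> send_rows(
  plan=[
    [[-0.025,-0.002,0.005],[0,0,0],-1],
    [[-0.048,-0.004,0.015],[0,0,0],-1],
    [[-0.0615,-0.005,0.03],[-0.006,0,0],-1],
    [[-0.0615,-0.005,0.045],[-0.006,0,0],-1],
    [[-0.0615,-0.005,0.055],[-0.006,0,0],-1],
  ],
)

```text
clock: 20.2
eef_pos: [501.3, 259.1, 95.4]
tcp_rot: [-3.141, -0.002, -1.412]
contact_force: [-0.3, 0.0, -0.0]
opening: 0.445
```

```bash
python3 go.py 501.4 258.1 71 -1.416; python3 - <<'E'
from h import *
shot('side','s17',(180,150,150,150),5)
E
```

```text
eef [501.3 259.1  95.4] rpy [-3.141e+00 -2.000e-03 -1.412e+00] F [-0.3  0.  -0. ] open mm 37.8 t 20.2 q [ 0.48  0.46  1.89 -0.    0.8   1.89]
[501.4, 258.1, 71.0, -1.416] [0.0009, 0.0001, 0.0244] [-0.0, -0.002, 0.004] len 0.024
```

View pics/s17.png

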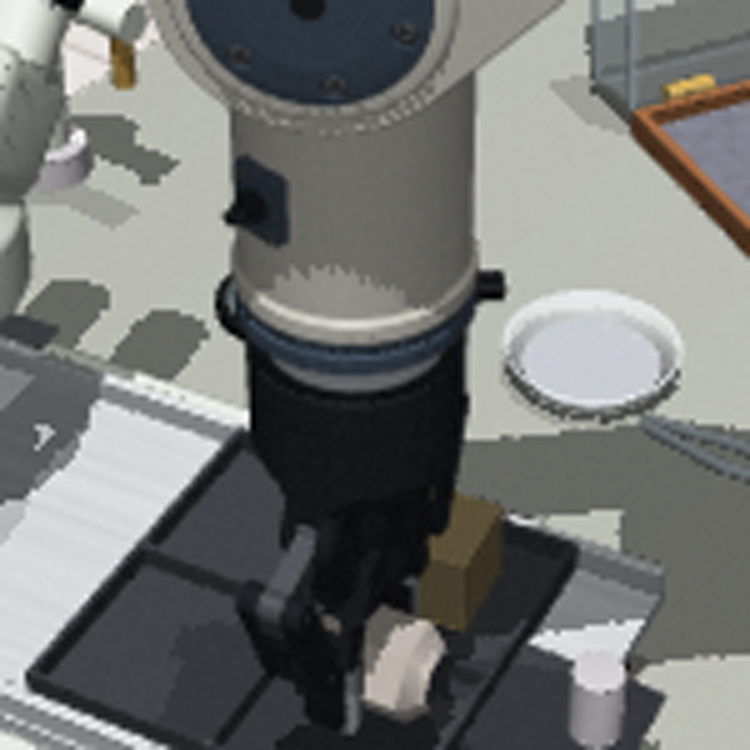

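>>> send_rows(
  plan=[
    [[0,0,0.008],[0,0,0],-1],
    [[0,0,0.015],[0,0,0],-1],
    [[0,0,0.021],[0,0,0],-1],
    [[0,0,0.023],[0,0,0],-1],
    [[0,0,0.024],[0,0,0],-1],
  ],
)

```text
clock: 20.67
eef_pos: [500.5, 257.4, 70.8]
tcp_rot: [3.139, -0.003, -1.413]
contact_force: [-8.2, -4.5, 26.3]
opening: 0.448
```

```bash
python3 go.py 501.4 258.1 70 -1.416
```

```text
eef [500.5 257.4  70.8] rpy [ 3.139e+00 -3.000e-03 -1.413e+00] F [-8.2 -4.5 26.3] open mm 38.1 t 20.6667 q [ 0.47  0.5   1.9  -0.    0.75  1.89]
[501.4, 258.1, 70.0, -1.416] [-0.0006, -0.001, 0.0008] [0.003, -0.003, 0.003] len 0.001
```

Contact with the pocket floor; release gently.

>>> send_rows(
  plan=[
    [[0,0,-0.001],[0,0,0],-0.4],
    [[0,0,-0.001],[0,0,0],0.0],
    [[0,0,-0.001],[0,0,0],0.1],
    [[0,0,-0.02],[0,0,0],0.12],
    [[0,0,-0.05],[0,0,0],0.12],
  ],
)

```text
clock: 21.08
eef_pos: [498.8, 256.4, 118.8]
tcp_rot: [3.134, -0.005, -1.414]
contact_force: [0.1, -0.3, -0.5]
opening: 0.564
```

```bash
python3 go.py 500 100 150 -1.0; python3 - <<'E'
from h import *
shot('side','s18',(180,150,150,150),5)
E
```

```text
eef [498.8 256.4 118.8] rpy [ 3.134 -0.005 -1.414] F [ 0.1 -0.3 -0.5] open mm 47.9 t 21.0833 q [ 0.47  0.42  1.87 -0.    0.85  1.89]
[500.0, 100.0, 150.0, -1.0] [0.1548, 0.0235, -0.0303] [0.009, -0.003, -0.414] len 0.159
```

View pics/s18.png

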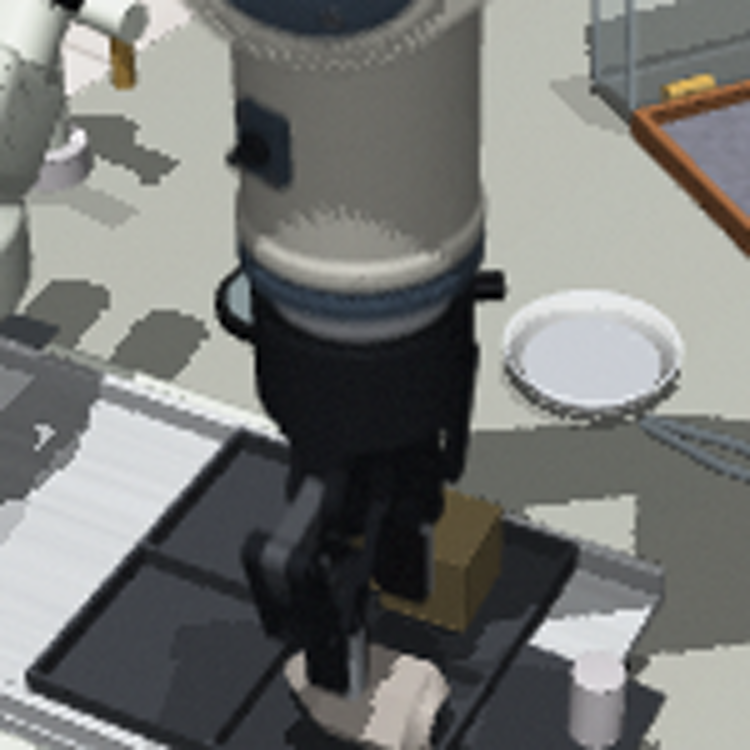

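>>> send_rows(
  plan=[
    [[0.01,0.0015,-0.03],[0,0,-0.08],0.3],
    [[0.045,0.006,-0.035],[0,0,-0.16],0.7],
    [[0.083,0.012,-0.035],[0,0,-0.25],0.8],
    [[0.122,0.018,-0.035],[0,0,-0.33],0.8],
    [[0.16,0.024,-0.035],[0,0,-0.414],0.8],
  ],
)

```text
clock: 21.55
eef_pos: [503.7, 95.1, 161.4]
tcp_rot: [-3.14, -0.003, -0.995]
contact_force: [1.0, -0.1, 0.2]
opening: 0.901
```

```bash
python3 ov.py top '[["ammonite",532.7,-207.2,0,6]]' '[330,170,140,130]' 5 O2; python3 -c "
from h import *
shot('top','t19',(90,150,150,150),5);shot('side','s19',(180,180,150,150),5)"; python3 go.py 532.7 -207 120 -0.9
```

```text
eef [503.7  94.2 161.1] rpy [-3.141e+00 -2.000e-03 -1.003e+00] F [ 0.3 -0.1  0.1] open mm 76.3 t 21.7 q [ 0.18  0.29  1.96 -0.    0.89  1.19]
[532.7, -207.0, 120.0, -0.9] [0.2695, 0.1375, 0.0417] [-0.0, -0.002, -0.103] len 0.305
```

View pics/O2.png

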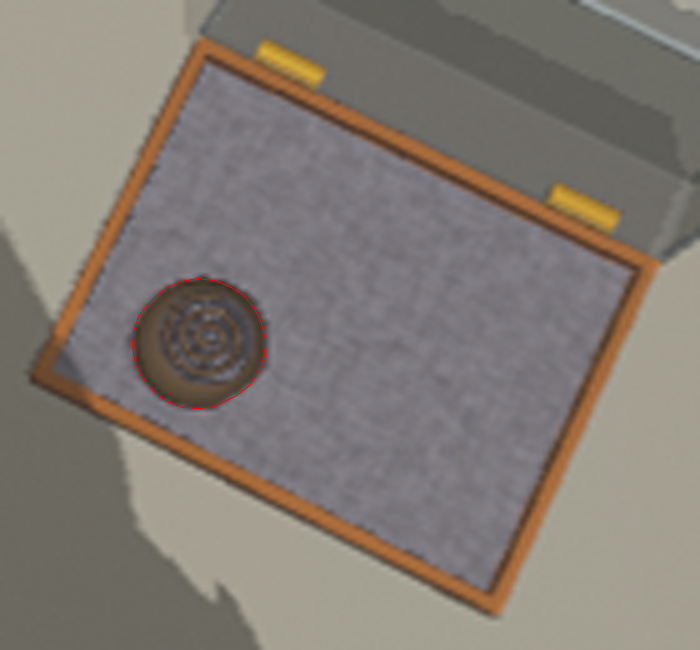

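View pics/s19.png

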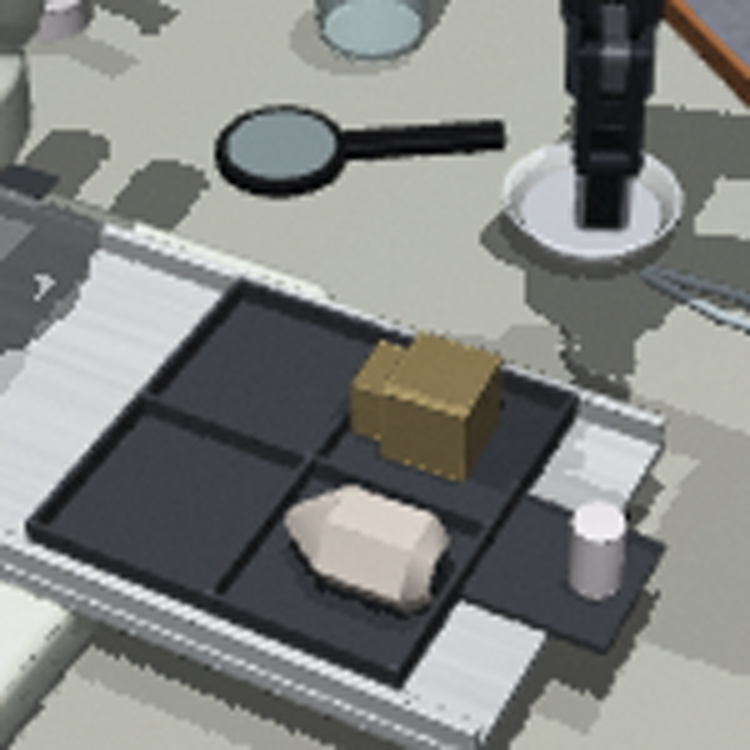

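View pics/t19.png

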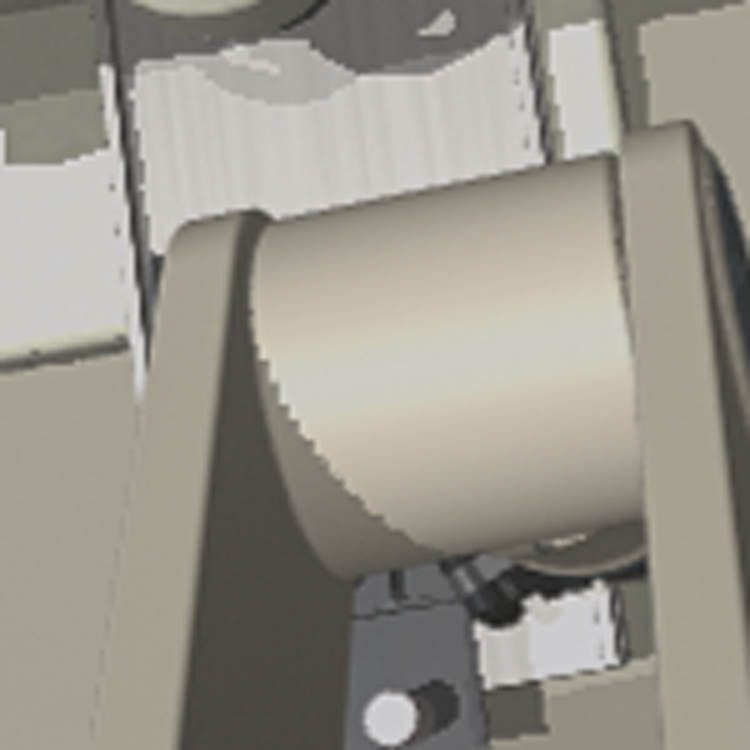

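>>> send_rows(
  plan=[
    [[0.036,0.018,0],[0,0,0.09],0.55],
    [[0.072,0.037,0],[0,0,0.18],0.55],
    [[0.108,0.055,0],[0,0,0.28],0.55],
    [[0.144,0.073,0.01],[0,0,0.37],0.55],
    [[0.18,0.092,0.02],[0,0,0.462],0.55],
  ],
)

```text
clock: 22.12
eef_pos: [524.2, -107.7, 142.0]
tcp_rot: [-3.138, -0.003, -1.47]
contact_force: [0.6, 0.2, -0.1]
opening: 0.777
```

```bash
python3 go.py 532.7 -207 80 -1.465
```

```text
eef [ 524.2 -107.7  142. ] rpy [-3.138e+00 -3.000e-03 -1.470e+00] F [ 0.6  0.2 -0.1] open mm 66.0 t 22.1167 q [-0.2   0.35  1.93 -0.    0.86  1.27]
[532.7, -207.0, 80.0, -1.465] [0.0995, 0.0018, 0.0622] [-0.004, -0.003, -0.005] len 0.117
```

>>> send_rows(
  plan=[
    [[0.035,0,0.005],[0,0,0],0.55],
    [[0.07,0.001,0.02],[0,0,0],0.55],
    [[0.097,0.0018,0.04],[0,0,0],0.55],
    [[0.0995,0.0018,0.055],[0,0,0],0.55],
    [[0.0995,0.0018,0.062],[0,0,0],0.55],
  ],
)

```text
clock: 22.53
eef_pos: [532.6, -207.6, 78.2]
tcp_rot: [-3.139, -0.002, -1.473]
contact_force: [-1.4, 0.1, -0.8]
opening: 0.776
```

```bash
python3 go.py  532.7 -207 33 -1.465; python3 - <<'E'
from h import *
shot('side','s20',(300,90,130,120),6)
E
```

```text
eef [ 532.6 -207.6   78.2] rpy [-3.139e+00 -2.000e-03 -1.473e+00] F [-1.4  0.1 -0.8] open mm 65.9 t 22.5333 q [-0.37  0.49  1.88 -0.    0.77  1.1 ]
[532.7, -207.0, 33.0, -1.465] [-0.0007, -0.0001, 0.0452] [-0.003, -0.002, -0.008] len 0.045
```

View pics/s20.png

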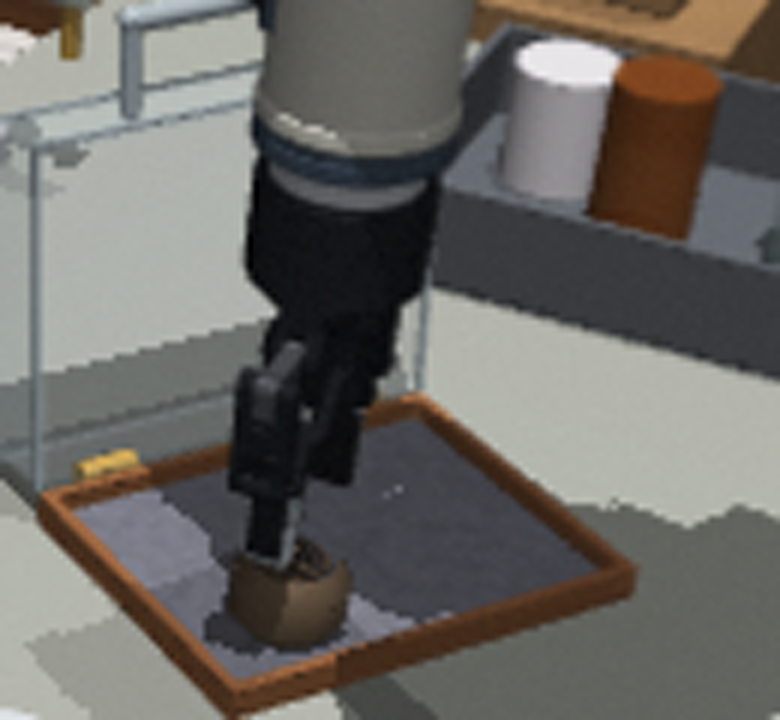

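>>> send_rows(
  plan=[
    [[-0.001,0,0.015],[0,0,0],0.55],
    [[-0.001,0,0.032],[0,0,0],0.55],
    [[-0.001,0,0.043],[0,0,0],0.55],
    [[-0.001,0,0.046],[0,0,0],0.4],
    [[-0.001,0,0.046],[0,0,0],0],
  ],
  squeeze=50,
)

```text
clock: 23.0
eef_pos: [531.9, -204.4, 31.6]
tcp_rot: [-3.141, -0.0, -1.471]
contact_force: [0.6, -0.4, -1.6]
opening: 0.611
```

>>> send_rows(
  plan=[
    [[0,0,0],[0,0,0],-0.4],
    [[0,0,0],[0,0,0],-1],
    [[0,0,0],[0,0,0],-1],
    [[0,0,-0.01],[0,0,0],-1],
    [[0,0,-0.03],[0,0,0],-1],
  ],
)

```text
clock: 23.42
eef_pos: [530.5, -203.9, 60.9]
tcp_rot: [3.139, 0.001, -1.471]
contact_force: [-0.9, -0.7, -1.0]
opening: 0.609
```

```bash
python3 go.py 530 -100 150 -1.2; python3 - <<'E'
from h import *
shot('side','s21',(300,90,130,120),6)
E
```

```text
eef [ 530.5 -203.9   60.9] rpy [ 3.139e+00  1.000e-03 -1.471e+00] F [-0.9 -0.7 -1. ] open mm 51.7 t 23.4167 q [-0.37  0.52  1.89  0.    0.74  1.1 ]
[530.0, -100.0, 150.0, -1.2] [-0.1035, -0.0096, -0.089] [0.003, 0.002, -0.271] len 0.137
```

View pics/s21.png

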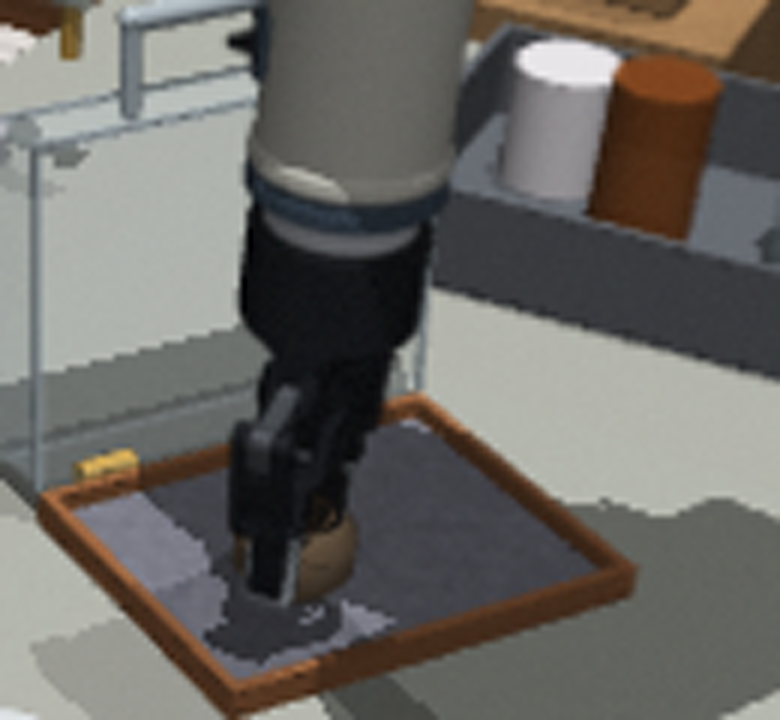

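```bash
python3 go.py 535 0 160 -0.9 597 191 160 -0.63
```

```text
eef [ 533.  -204.9   65.4] rpy [-3.139e+00 -1.000e-03 -1.471e+00] F [ 1.4 -0.2  1.7] open mm 52.0 t 23.4667 q [-0.37  0.51  1.89  0.    0.74  1.1 ]
[535.0, 0.0, 160.0, -0.9] [-0.2036, -0.0226, -0.0948] [-0.002, -0.002, -0.571] len 0.226
[597.0, 191.0, 160.0, -0.63] [-0.3874, -0.1034, -0.0948] [-0.002, -0.002, -0.841] len 0.412
```

>>> send_rows(
  plan=[
    [[0,0,-0.035],[0,0,-0.05],-1],
    [[-0.02,-0.002,-0.07],[0,0,-0.15],-1],
    [[-0.055,-0.006,-0.09],[0,0,-0.25],-1],
    [[-0.094,-0.01,-0.094],[0,0,-0.35],-1],
    [[-0.134,-0.015,-0.094],[0,0,-0.45],-1],
  ],
  squeeze=70,
)

```text
clock: 23.88
eef_pos: [535.6, -69.4, 162.5]
tcp_rot: [-3.136, -0.006, -1.018]
contact_force: [1.2, 1.0, -1.7]
opening: 0.604
```

```bash
python3 go.py 575 110 160 -0.63
```

```text
eef [535.6 -69.4 162.5] rpy [-3.136 -0.006 -1.018] F [ 1.2  1.  -1.7] open mm 51.3 t 23.8833 q [-0.13  0.33  1.9  -0.    0.9   0.89]
[575.0, 110.0, 160.0, -0.63] [-0.1319, -0.1277, 0.0025] [-0.005, -0.007, -0.388] len 0.184
```

>>> send_rows(
  plan=[
    [[-0.026,-0.026,0],[0,0,-0.08],-1],
    [[-0.052,-0.051,0],[0,0,-0.16],-1],
    [[-0.079,-0.077,0],[0,0,-0.24],-1],
    [[-0.105,-0.102,0],[0,0,-0.31],-1],
    [[-0.132,-0.128,0],[0,0,-0.388],-1],
  ],
)

```text
clock: 24.3
eef_pos: [575.3, 111.9, 163.5]
tcp_rot: [-3.138, -0.008, -0.627]
contact_force: [1.0, -1.4, -0.7]
opening: 0.604
```

```bash
python3 go.py 597 191 110 -0.63
```

```text
eef [575.3 111.9 163.5] rpy [-3.138 -0.008 -0.627] F [ 1.  -1.4 -0.7] open mm 51.3 t 24.3 q [ 0.19  0.39  1.8  -0.    0.94  0.82]
[597.0, 191.0, 110.0, -0.63] [-0.0293, -0.0766, 0.0535] [-0.004, -0.008, 0.003] len 0.098
```

>>> send_rows(
  plan=[
    [[-0.012,-0.03,0.005],[0,0,0],-1],
    [[-0.022,-0.057,0.015],[0,0,0],-1],
    [[-0.0293,-0.0766,0.03],[0,0,0],-1],
    [[-0.0293,-0.0766,0.045],[0,0,0],-1],
    [[-0.0293,-0.0766,0.054],[0,0,0],-1],
  ],
)

```text
clock: 24.72
eef_pos: [596.7, 192.2, 108.8]
tcp_rot: [-3.138, -0.008, -0.625]
contact_force: [-1.0, -0.8, -1.2]
opening: 0.603
```

```bash
python3 go.py 597.5 191 76 -0.63; python3 - <<'E'
from h import *
shot('side','s22',(100,110,220,180),3.5);shot('top','t22',(90,50,150,200),4)
E
```

```text
eef [596.7 192.2 108.8] rpy [-3.138 -0.008 -0.625] F [-1.  -0.8 -1.2] open mm 51.2 t 24.7167 q [ 0.31  0.51  1.74 -0.01  0.87  0.94]
[597.5, 191.0, 76.0, -0.63] [0.0011, 0.0006, 0.0328] [-0.004, -0.008, 0.005] len 0.033
```

View pics/s22.png

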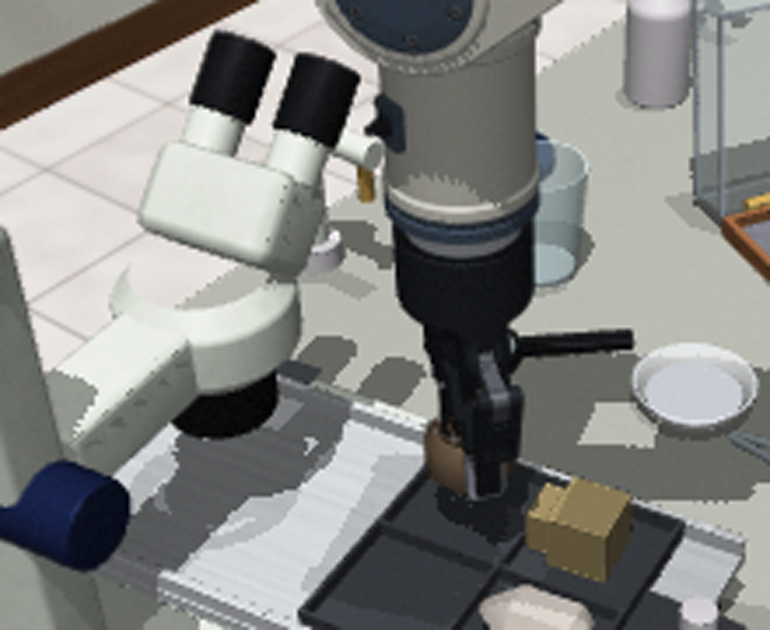

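View pics/t22.png

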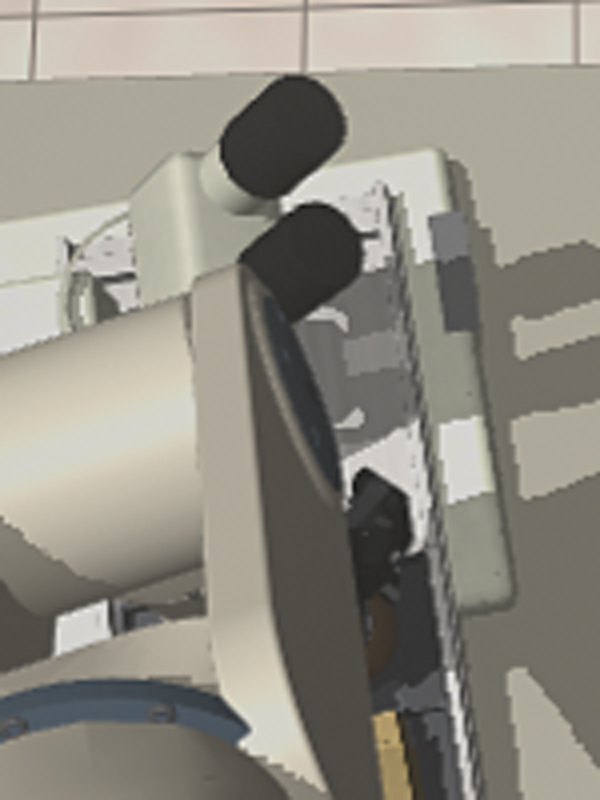

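>>> send_rows(
  plan=[
    [[0.001,0.0005,0.01],[0,0,0],-1],
    [[0.001,0.0005,0.02],[0,0,0],-1],
    [[0.001,0.0005,0.027],[0,0,0],-1],
    [[0.001,0.0005,0.031],[0,0,0],-1],
    [[0.001,0.0005,0.032],[0,0,0],-1],
  ],
)

```text
clock: 25.23
eef_pos: [596.0, 188.8, 75.4]
tcp_rot: [-3.141, -0.006, -0.627]
contact_force: [-0.0, 0.4, -1.8]
opening: 0.609
```

```bash
python3 go.py 597.5 191 74 -0.63; python3 - <<'E'
from h import *
shot('side','s23',(180,170,120,120),5)
E
```

```text
eef [596.  188.8  75.4] rpy [-3.141 -0.006 -0.627] F [-0.   0.4 -1.8] open mm 51.7 t 25.2333 q [ 0.31  0.56  1.76 -0.01  0.82  0.94]
[597.5, 191.0, 74.0, -0.63] [-0.0, -0.0026, 0.0014] [-0.0, -0.006, 0.003] len 0.003
```

View pics/s23.png

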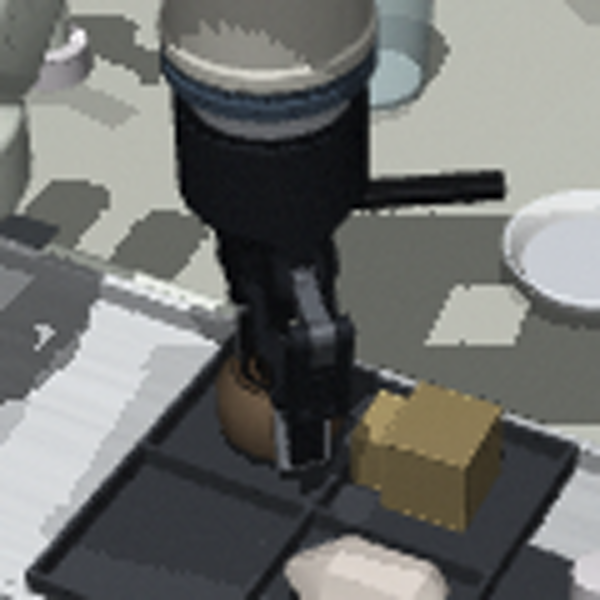

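>>> send_rows(
  plan=[
    [[0,-0.002,0.001],[0,0,0],-1],
    [[0,-0.002,0.002],[0,0,0],-1],
    [[0,-0.002,0.003],[0,0,0],-1],
    [[0,-0.002,0.003],[0,0,0],-1],
    [[0,-0.002,0.003],[0,0,0],-1],
  ],
)

```text
clock: 25.7
eef_pos: [597.8, 190.8, 74.6]
tcp_rot: [-3.14, -0.007, -0.627]
contact_force: [-5.1, -2.4, 13.6]
opening: 0.606
```

Contact; release.

>>> send_rows(
  plan=[
    [[0,0,0],[0,0,0],0.0],
    [[0,0,0],[0,0,0],0.3],
    [[0,0,0],[0,0,0],0.36],
    [[0,0,-0.02],[0,0,0],0.4],
    [[0,0,-0.05],[0,0,0],0.4],
  ],
)

```text
clock: 26.12
eef_pos: [595.5, 190.3, 122.2]
tcp_rot: [3.139, -0.003, -0.627]
contact_force: [0.2, 0.3, -0.4]
opening: 0.699
```

```bash
python3 go.py 500 100 180 -1.0; python3 - <<'E'
from h import *
shot('side','s24',(180,150,150,150),5)
E
```

```text
eef [595.5 190.3 122.2] rpy [ 3.139e+00 -3.000e-03 -6.270e-01] F [ 0.2  0.3 -0.4] open mm 59.4 t 26.1167 q [ 0.31  0.5   1.73 -0.01  0.91  0.94]
[500.0, 100.0, 180.0, -1.0] [-0.0242, 0.1294, -0.0575] [0.002, -0.004, 0.373] len 0.144
```

View pics/s24.png

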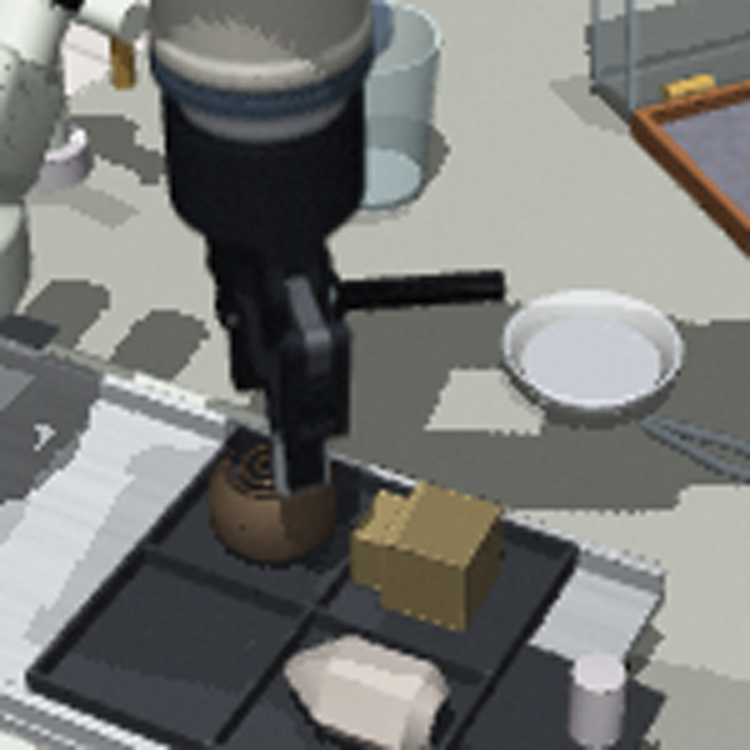

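>>> send_rows(
  plan=[
    [[0,0.01,-0.035],[0,0,0.07],0.3],
    [[-0.01,0.04,-0.05],[0,0,0.15],0.2],
    [[-0.015,0.08,-0.055],[0,0,0.22],0.2],
    [[-0.02,0.115,-0.057],[0,0,0.3],0.2],
    [[-0.024,0.15,-0.057],[0,0,0.37],0.2],
  ],
)

```text
clock: 26.58
eef_pos: [490.6, 83.6, 186.5]
tcp_rot: [-3.132, -0.008, -1.0]
contact_force: [0.1, -0.0, 0.3]
opening: 0.603
```

```bash
python3 - <<'E'
from h import *
shot('side','s25',(160,190,180,150),4);shot('top','t25',(90,150,150,180),4)
s=status.sense(); print(s['eef_pos'])
E
```

```text
[487.54910355  81.62696336 185.54666219]
```

View pics/s25.png

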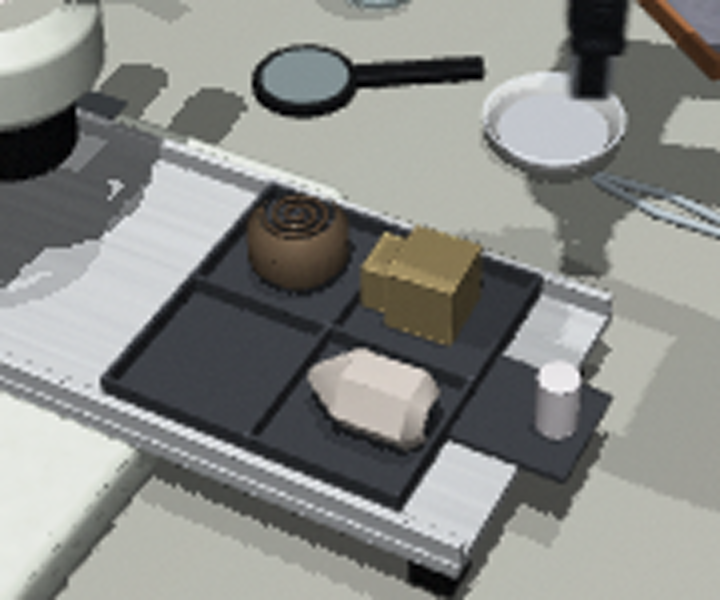

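View pics/t25.png

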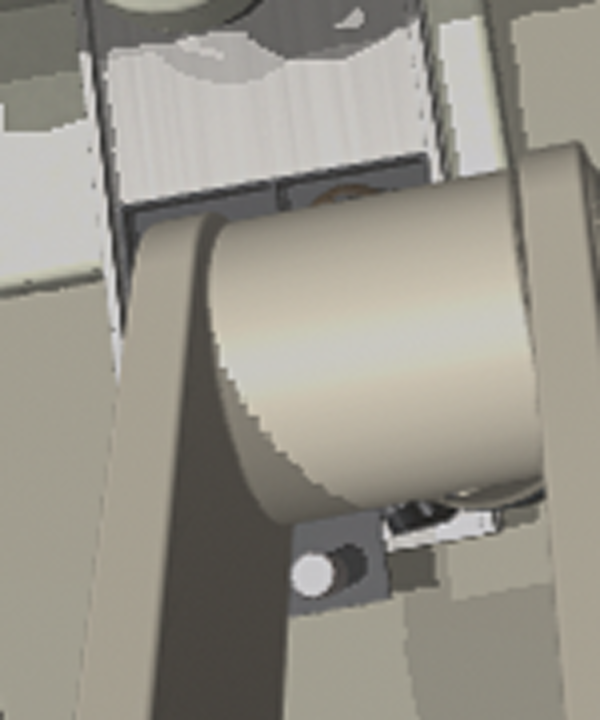

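```bash
python3 - <<'E'
from h import *
p,e=tri((168.1,293.6),(299.8,284.3)); print(p,e, atz('top',[(168.1,293.6)],83))
for q in [(427,207,120),(427,207,73)]: print(tm(q,tilt(.2),3))
print(status.sense()['tcp_rot'])
E
```

```text
[425.55351931 207.48532911  81.3500563 ] 0.3692874624509669 [[425.69790278 207.16517959  83.        ]]
([-0.1389, -0.0158, 0.0618], [0.191, 0.036, 0.407])
([-0.1392, -0.0156, 0.1088], [0.191, 0.036, 0.407])
[-3.13656269 -0.00631005 -1.00097828]
```

```bash
python3 - <<'E'
from h import *
for q in [(426.5,207.3,130),(426.5,207.3,73)]: print(tm(q,tilt(.3,base=.155),3))
E
```

```text
([-0.1394, -0.0153, 0.0519], [0.289, 0.057, 0.412])
([-0.1398, -0.015, 0.1089], [0.289, 0.057, 0.412])
```

>>> send_rows(
  plan=[
    [[-0.02,-0.002,0],[0.05,0.01,0.08],0.2],
    [[-0.05,-0.005,0],[0.11,0.02,0.16],0.2],
    [[-0.08,-0.009,0.01],[0.17,0.03,0.24],0.2],
    [[-0.11,-0.012,0.02],[0.23,0.045,0.33],0.2],
    [[-0.139,-0.015,0.035],[0.289,0.057,0.412],0.2],
  ],
)

```text
clock: 27.1
eef_pos: [433.6, 192.3, 157.8]
tcp_rot: [-2.873, -0.012, -1.373]
contact_force: [1.2, -0.1, -0.5]
opening: 0.601
```

```bash
python3 - <<'E'
from h import *
s=status.sense(); print(s['eef_pos'],s['tcp_rot'],s['qpos'].round(2))
for q in [(426.5,207.3,110),(426.5,207.3,73)]: print(tm(q,tilt(.3,base=.155),3))
E
```

```text
[433.6060249  192.29026513 157.78032067] [-2.87308029 -0.01153037 -1.37339433] [ 0.47  0.15  2.21 -0.16  0.54  1.97]
([-0.0167, 0.0166, 0.0418], [0.031, 0.001, 0.044])
([-0.0171, 0.0264, 0.0775], [0.031, 0.001, 0.044])
```

>>> send_rows(
  plan=[
    [[-0.008,0.008,0.015],[0.02,0,0.03],0.2],
    [[-0.0167,0.0166,0.035],[0.031,0,0.044],0.2],
    [[-0.017,0.0175,0.045],[0.031,0,0.044],0.2],
    [[-0.017,0.021,0.06],[0.031,0,0.044],0.2],
    [[-0.017,0.025,0.072],[0.031,0,0.044],0.2],
  ],
)

```text
clock: 27.52
eef_pos: [426.1, 208.3, 80.9]
tcp_rot: [-2.841, 0.002, -1.414]
contact_force: [-0.3, -0.4, 0.4]
opening: 0.598
```

```bash
python3 - <<'E'
from h import *
s=status.sense(); print(s['eef_pos'],s['tcp_rot'],s['contact_force'])
for q in [(426.5,207.3,73)]: print(tm(q,tilt(.3,base=.155),3))
shot('side','s26',(220,220,120,110),6)
E
```

```text
[426.09018931 208.34909425  80.93965546] [-2.84090217e+00  1.62405908e-03 -1.41398146e+00] [-0.2922403  -0.43404063  0.40897751]
([0.0011, 0.0021, 0.0047], [-0.001, 0.002, 0.001])
```

View pics/s26.png

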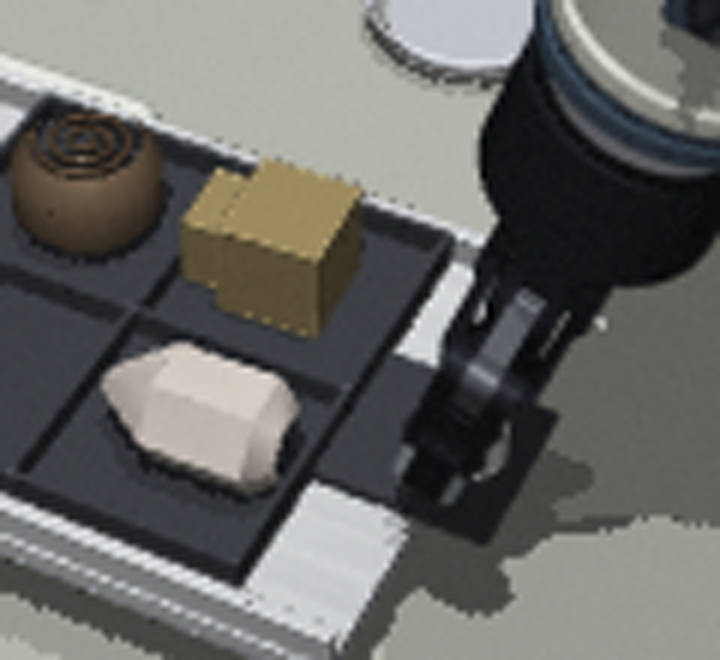

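>>> send_rows(
  plan=[
    [[0.001,0.002,0.002],[0,0,0],0.0],
    [[0.001,0.002,0.003],[0,0,0],-0.5],
    [[0.001,0.002,0.003],[0,0,0],-1],
    [[0.001,0.002,0.003],[0,0,0],-1],
    [[0.001,0.002,0.003],[0,0,0],-1],
  ],
  squeeze=40,
)

```text
clock: 27.98
eef_pos: [424.3, 206.4, 76.1]
tcp_rot: [-2.843, 0.001, -1.415]
contact_force: [0.0, 0.2, -3.3]
opening: 0.243
```

```bash
cat > slide.py <<'E'
from h import *
import sys
s=status.sense(); print(s['eef_pos'].round(1),s['tcp_rot'].round(3),s['contact_force'].round(1),s['opening']*85,s['clock'])
Rm=R.from_euler('xyz',s['tcp_rot']); yaw=float(sys.argv[1])
for d in map(float,sys.argv[2:]): print(d,Rm.inv().apply([d*np.cos(yaw)/1000,d*np.sin(yaw)/1000,0]).round(4).tolist())
E
python3 slide.py .158 5 15 30 45 60 180
```

```text
[424.3 206.4  76.1] [-2.843e+00  1.000e-03 -1.415e+00] [ 0.   0.2 -3.3] 20.63526480253709 27.9833
5.0 [-0.0, -0.0048, 0.0015]
15.0 [-0.0, -0.0143, 0.0044]
30.0 [-0.0001, -0.0287, 0.0088]
45.0 [-0.0001, -0.043, 0.0132]
60.0 [-0.0001, -0.0573, 0.0176]
180.0 [-0.0003, -0.172, 0.0529]
```

>>> send_rows(
  plan=[
    [[0,-0.004,0.0012],[0,0,0],-1],
    [[0,-0.01,0.003],[0,0,0],-1],
    [[0,-0.018,0.0055],[0,0,0],-1],
    [[0,-0.027,0.0083],[0,0,0],-1],
    [[0,-0.036,0.011],[0,0,0],-1],
  ],
)

```text
clock: 28.4
eef_pos: [462.7, 212.4, 76.2]
tcp_rot: [-2.843, 0.001, -1.415]
contact_force: [-0.8, 0.6, -3.6]
opening: 0.241
```

```bash
python3 slide.py .161 10 50; python3 -c "
from h import *
shot('side','s27',(120,150,220,180),3.5)"
```

```text
[462.7 212.4  76.2] [-2.843e+00  1.000e-03 -1.415e+00] [-0.8  0.6 -3.6] 20.482094980851652 28.4
10.0 [-0.0, -0.0096, 0.0029]
50.0 [-0.0002, -0.0478, 0.0147]
```

View pics/s27.png

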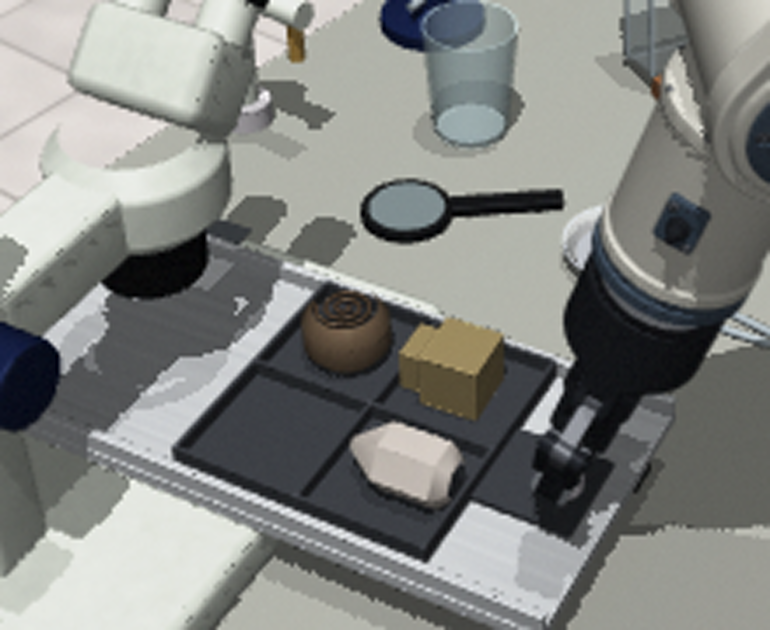

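>>> send_rows(
  plan=[
    [[0,-0.01,0.0029],[0,0,0],-1],
    [[0,-0.02,0.006],[0,0,0],-1],
    [[0,-0.03,0.009],[0,0,0],-1],
    [[0,-0.04,0.0121],[0,0,0],-1],
    [[0,-0.05,0.0152],[0,0,0],-1],
  ],
)

```text
clock: 28.87
eef_pos: [517.5, 221.5, 77.0]
tcp_rot: [-2.841, 0.002, -1.415]
contact_force: [0.1, 0.2, -5.2]
opening: 0.247
```

```bash
python3 slide.py .161 10 50
```

```text
[517.5 221.5  77. ] [-2.841e+00  2.000e-03 -1.415e+00] [ 0.1  0.2 -5.2] 20.976164865656255 28.8667
10.0 [-0.0, -0.0096, 0.003]
50.0 [-0.0002, -0.0478, 0.0148]
```

>>> send_rows(
  plan=[
    [[0,-0.01,0.004],[0,0,0],-1],
    [[0,-0.02,0.0072],[0,0,0],-1],
    [[0,-0.03,0.0103],[0,0,0],-1],
    [[0,-0.04,0.0134],[0,0,0],-1],
    [[0,-0.048,0.0159],[0,0,0],-1],
  ],
)

```text
clock: 29.28
eef_pos: [568.8, 229.6, 76.1]
tcp_rot: [-2.84, 0.002, -1.415]
contact_force: [-0.9, 0.7, -3.8]
opening: 0.244
```

```bash
python3 slide.py .161 10 ; python3 -c "
from h import *
shot('side','s28',(80,80,260,210),3)"
```

```text
[568.8 229.6  76.1] [-2.840e+00  2.000e-03 -1.415e+00] [-0.9  0.7 -3.8] 20.76155230544753 29.2833
10.0 [-0.0, -0.0095, 0.003]
```

View pics/s28.png

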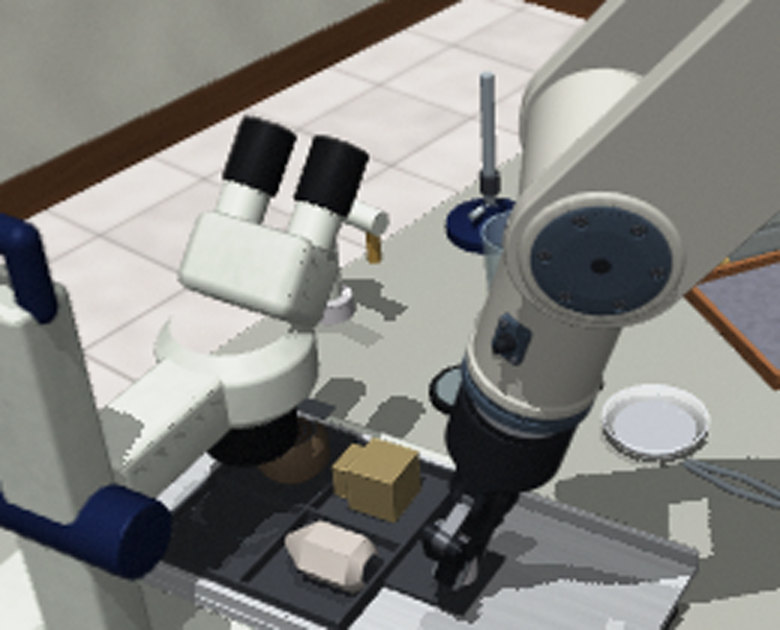

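>>> send_rows(
  plan=[
    [[0,-0.009,0.003],[0,0,0],-1],
    [[0,-0.017,0.0055],[0,0,0],-1],
    [[0,-0.023,0.0073],[0,0,0],-1],
    [[0,-0.028,0.0088],[0,0,0],-1],
    [[0,-0.031,0.0098],[0,0,0],-1],
  ],
)

```text
clock: 29.75
eef_pos: [603.0, 235.1, 76.3]
tcp_rot: [-2.838, 0.002, -1.415]
contact_force: [0.1, -1.0, -3.8]
opening: 0.242
```

>>> send_rows(
  plan=[
    [[0,-0.002,0.0006],[0,0,0],-1],
    [[0,-0.004,0.0012],[0,0,0],-1],
    [[0,-0.006,0.0018],[0,0,0],-1],
    [[0,-0.008,0.0024],[0,0,0],-1],
    [[0,-0.008,0.0024],[0,0,0],-1],
  ],
)

```text
clock: 30.17
eef_pos: [606.9, 235.4, 75.8]
tcp_rot: [-2.846, 0.001, -1.416]
contact_force: [-24.5, -1.4, 17.9]
opening: 0.243
```

>>> send_rows(
  plan=[
    [[0,-0.001,0],[0,0,0],-1],
    [[0,0,0],[0,0,0],-0.5],
    [[0,0,0],[0,0,0],0.2],
    [[0,0,0],[0,0,0],0.2],
    [[0,0,-0.015],[0,0,0],0.2],
  ],
)

```text
clock: 30.58
eef_pos: [602.6, 234.5, 88.6]
tcp_rot: [-2.848, 0.0, -1.416]
contact_force: [-0.1, -0.9, -0.6]
opening: 0.601
```

>>> send_rows(
  plan=[
    [[0,0,-0.03],[0,0,0],0.2],
    [[0,0,-0.06],[0,0,0],0.2],
    [[0,0.03,-0.09],[0,0,0],0],
    [[0.02,0.06,-0.11],[0,0,0],-0.2],
    [[0.05,0.08,-0.12],[0,0,0],-0.2],
  ],
)

```text
clock: 31.0
eef_pos: [499.3, 168.9, 182.4]
tcp_rot: [-2.844, 0.001, -1.413]
contact_force: [0.9, -0.9, -0.3]
opening: 0.394
```

```bash
python3 -c "
from h import *
shot('side','s29',(80,130,240,190),3.3)
shot('top','t29',(50,60,200,250),3)
s=status.sense();print(s['eef_pos'],s['tcp_rot'],s['contact_force'])"
```

```text
[497.62460435 165.17632757 181.01872921] [-2.84819928e+00 -4.85250897e-04 -1.41642697e+00] [0.8879325  0.33282358 0.50584761]
```

View pics/s29.png

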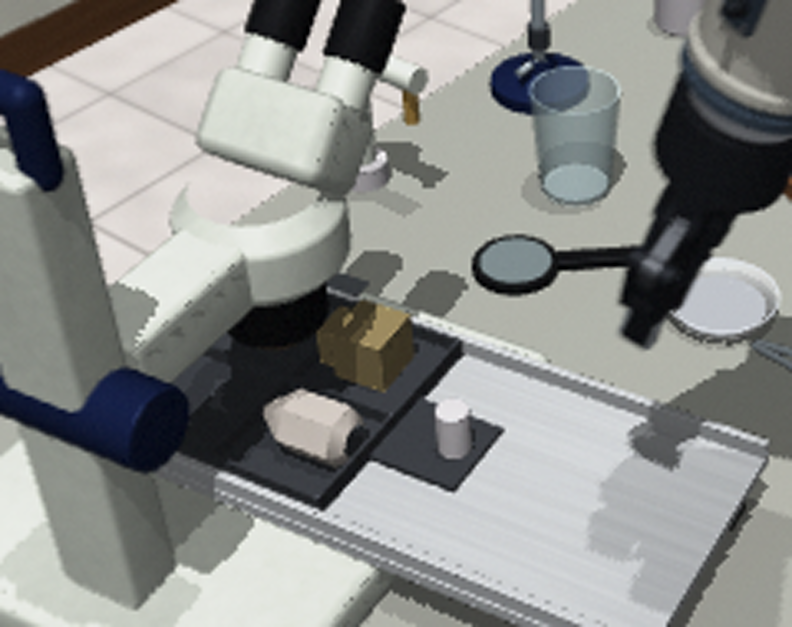

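View pics/t29.png

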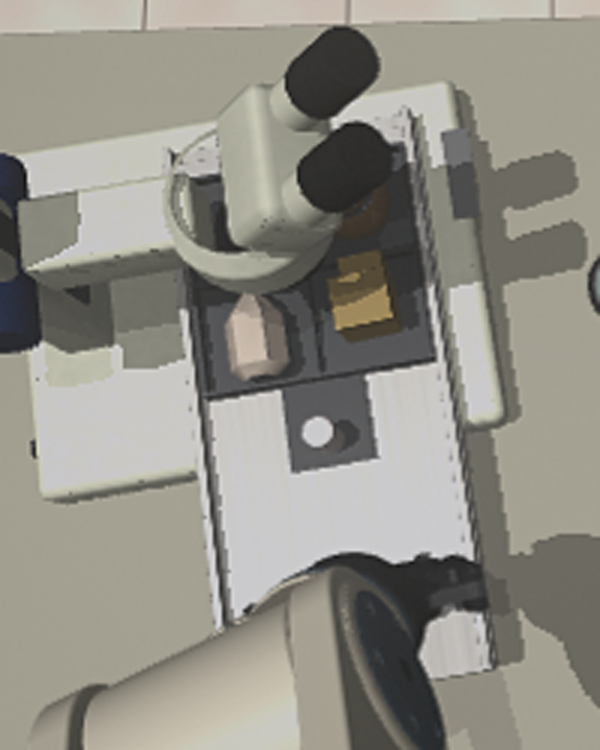

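```bash
python3 - <<'E'
from h import *
T=lambda x,y:(x/3+50,y/3+60)
a=atz('top',[T(236,714)],45)[0];b=atz('top',[T(493,667)],57)[0]; k=atz('top',[T(318,432)],83)[0]
print(a,b,k); u=(b-a)[:2];u/=np.linalg.norm(u);n=np.array([-u[1],u[0]]); print(np.dot(k[:2]-a[:2],n),np.dot(k[:2]-b[:2],n))
# tongue end corners (z 49): should be at -144.5 => 160.5 from end
for c in [(293,473),(378,457)]:
    p=atz('top',[T(*c)],49)[0]; print(np.dot(p[:2]-a[:2],n))
# near wall of pocket part, -82.5 => 222.5
for c in [(207,398),(437,360)]:
    p=atz('top',[T(*c)],59)[0]; print(np.dot(p[:2]-a[:2],n))
print(tm((660,-338.5,280),R.from_euler('xyz',(np.pi,0,-0.504))))
E
```

```text
[419.25446799 297.5408353   45.        ] [446.5173007  119.20751102  57.        ] [607.41563763 235.83296263  83.        ]
176.67492551206908 176.67492551206908
158.78783482963638
159.5288178476059
220.74641544173818
219.14791142066906
([0.5227, -0.108, -0.0705], [-0.272, -0.134, -0.906])
```

>>> send_rows(
  plan=[
    [[0.03,0,-0.025],[-0.05,-0.025,-0.08],-0.2],
    [[0.065,-0.003,-0.045],[-0.11,-0.05,-0.18],-0.2],
    [[0.1,-0.006,-0.065],[-0.16,-0.07,-0.28],-0.2],
    [[0.135,-0.01,-0.08],[-0.21,-0.1,-0.38],-0.2],
    [[0.17,-0.015,-0.09],[-0.25,-0.12,-0.48],-0.2],
  ],
)

```text
clock: 31.52
eef_pos: [509.6, 15.7, 265.1]
tcp_rot: [-3.072, 0.029, -0.972]
contact_force: [1.1, 0.1, -1.3]
opening: 0.402
```

```bash
python3 go.py 570 -180 295 -0.504  659 -338.5 285 -0.504
```

```text
eef [509.6  15.7 265.1] rpy [-3.072  0.029 -0.972] F [ 1.1  0.1 -1.3] open mm 34.1 t 31.5167 q [-0.01  0.14  1.89  0.07  1.07  0.93]
[570.0, -180.0, 295.0, -0.504] [0.1947, 0.0578, -0.0397] [-0.075, 0.012, -0.469] len 0.207
[659.0, -338.5, 285.0, -0.504] [0.376, 0.0739, -0.0361] [-0.075, 0.012, -0.469] len 0.385
```

>>> send_rows(
  plan=[
    [[0.036,0.011,-0.008],[-0.02,0,-0.1],-0.2],
    [[0.073,0.022,-0.016],[-0.04,0,-0.2],-0.2],
    [[0.11,0.032,-0.024],[-0.06,0.01,-0.3],-0.2],
    [[0.147,0.043,-0.032],[-0.075,0.012,-0.4],-0.2],
    [[0.185,0.054,-0.04],[-0.075,0.012,-0.469],-0.2],
  ],
)

```text
clock: 31.93
eef_pos: [569.0, -171.9, 296.5]
tcp_rot: [3.141, -0.002, -0.498]
contact_force: [0.2, 0.5, -0.0]
opening: 0.4
```

```bash
python3 go.py 659 -338.5 280 -0.504;  python3 -c "
from h import *
shot('top','t30',(330,100,200,200),3.5)
shot('side','s30',(280,40,150,170),3.5)"
```

```text
eef [ 569.  -171.9  296.5] rpy [ 3.141e+00 -2.000e-03 -4.980e-01] F [ 0.2  0.5 -0. ] open mm 34.0 t 31.9333 q [-0.3   0.27  1.65 -0.    1.22  0.2 ]
[659.0, -338.5, 280.0, -0.504] [0.1586, 0.1033, 0.0168] [0.0, -0.002, 0.006] len 0.19
```

View pics/t30.png

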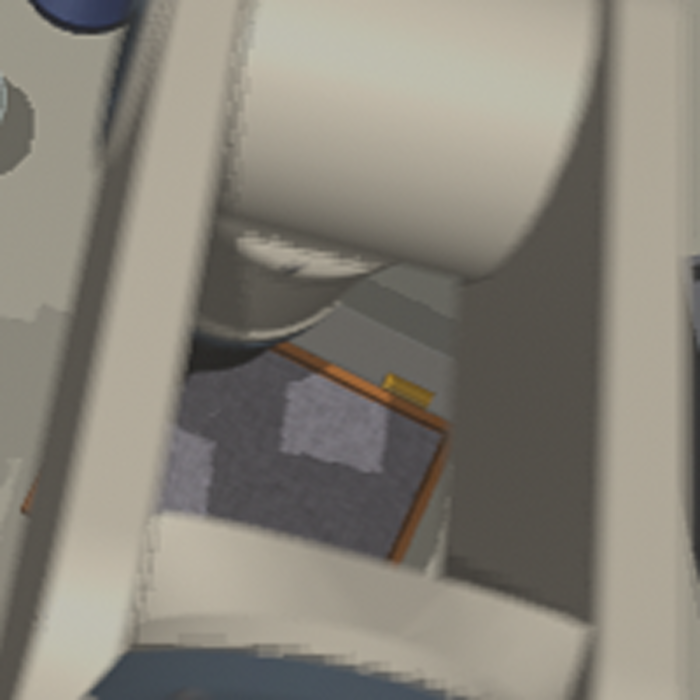

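View pics/s30.png

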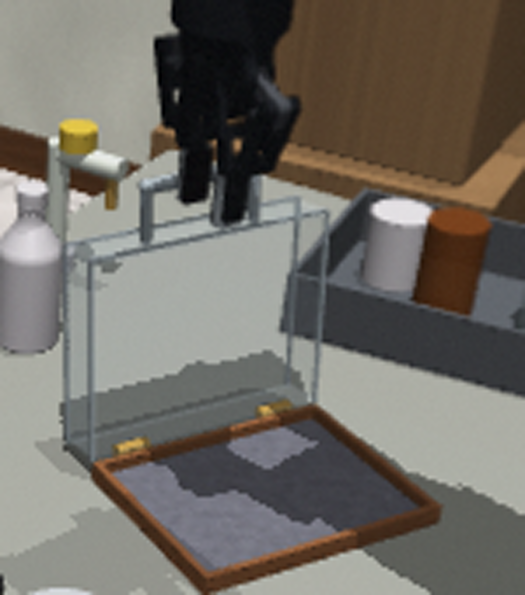

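>>> send_rows(
  plan=[
    [[0.033,0.022,0],[0,0,0],-0.2],
    [[0.066,0.043,0.003],[0,0,0],-0.2],
    [[0.099,0.065,0.006],[0,0,0.006],-0.2],
    [[0.132,0.086,0.01],[0,0,0.006],-0.2],
    [[0.158,0.1033,0.013],[0,0,0.006],-0.2],
  ],
)

```text
clock: 32.45
eef_pos: [660.5, -344.6, 284.4]
tcp_rot: [3.141, -0.007, -0.511]
contact_force: [-0.0, 0.5, 0.2]
opening: 0.4
```

```bash
python3 go.py 658.5 -338 232 -0.504;  python3 -c "
from h import *
shot('side','s31',(300,20,120,120),6)"
```

```text
eef [ 660.5 -344.6  284.4] rpy [ 3.141 -0.007 -0.511] F [-0.   0.5  0.2] open mm 34.0 t 32.45 q [-0.48  0.52  1.31 -0.    1.3   0.03]
[658.5, -338.0, 232.0, -0.504] [-0.0053, -0.0049, 0.0524] [0.001, -0.007, -0.007] len 0.053
```

View pics/s31.png

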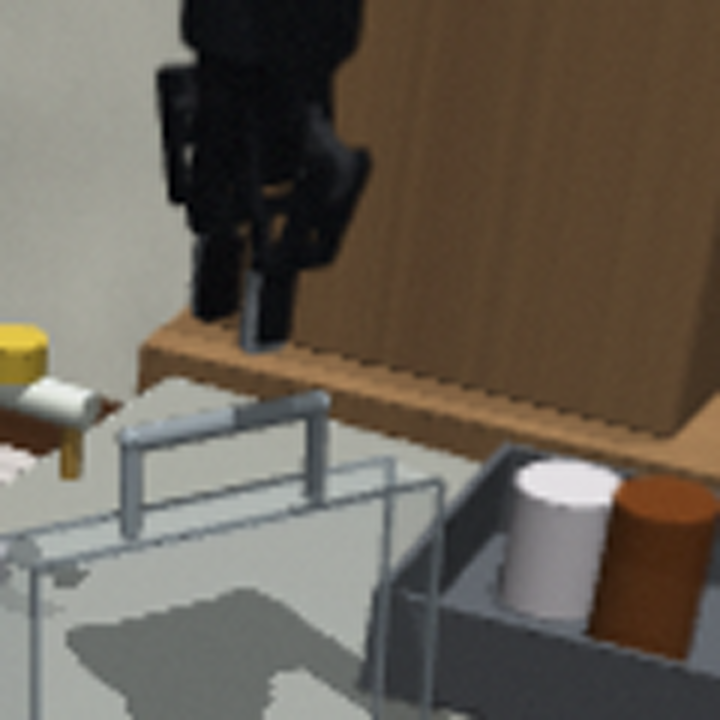

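>>> send_rows(
  plan=[
    [[-0.004,-0.004,0.005],[0,-0.005,-0.007],-0.2],
    [[-0.004,-0.004,0.015],[0,-0.005,-0.007],-0.2],
    [[-0.004,-0.004,0.03],[0,-0.005,-0.007],-0.2],
    [[-0.004,-0.004,0.045],[0,-0.005,-0.007],-0.2],
    [[-0.004,-0.004,0.052],[0,-0.005,-0.007],-0.2],
  ],
)

```text
clock: 32.92
eef_pos: [659.4, -341.7, 228.4]
tcp_rot: [3.139, -0.0, -0.505]
contact_force: [-0.3, 0.0, 0.1]
opening: 0.4
```

```bash
python3 go.py 658.5 -338 232 -0.504;  python3 -c "
from h import *
shot('side','s32',(300,20,120,120),6)"
```

```text
eef [ 659.4 -341.7  228.4] rpy [ 3.139 -0.    -0.505] F [-0.3  0.   0.1] open mm 34.0 t 32.9167 q [-0.48  0.56  1.37 -0.    1.21  0.03]
[658.5, -338.0, 232.0, -0.504] [-0.0026, -0.0028, -0.0036] [0.002, -0.0, -0.001] len 0.005
```

View pics/s32.png

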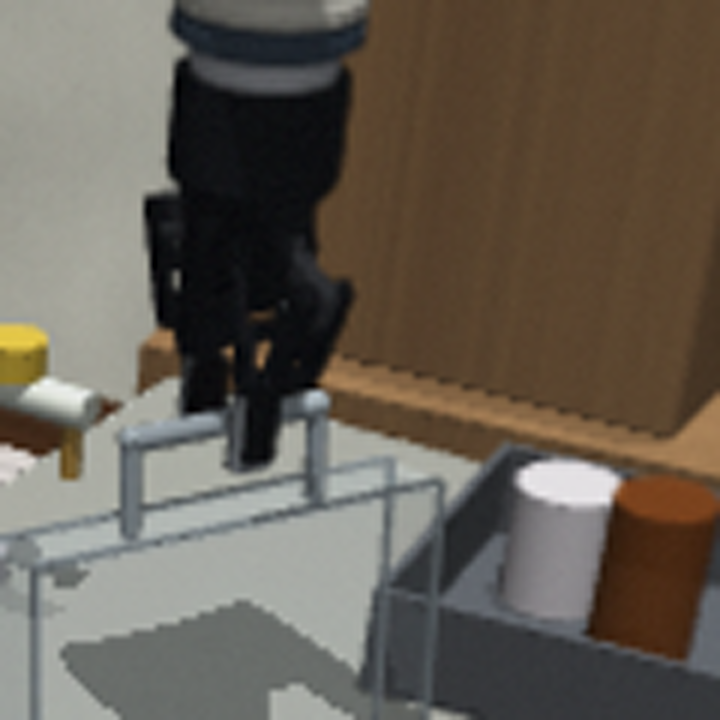

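Straddling the bar. Close.

>>> send_rows(
  plan=[
    [[-0.002,-0.002,-0.002],[0,0,0],-0.4],
    [[-0.002,-0.002,-0.002],[0,0,0],-0.7],
    [[-0.002,-0.002,-0.002],[0,0,0],-1],
    [[-0.002,-0.002,-0.002],[0,0,0],-1],
    [[-0.002,-0.002,-0.002],[0,0,0],-1],
  ],
  squeeze=30,
)

```text
clock: 33.38
eef_pos: [658.7, -338.1, 230.3]
tcp_rot: [3.141, 0.001, -0.505]
contact_force: [2.3, 4.8, 0.0]
opening: 0.129
```

```bash
python3 - <<'E'
from arc import *
s=status.sense(); off=s['eef_pos']-bar(1.70); print(s['eef_pos'],s['contact_force'],s['opening'],'off',off.round(1))
E
python3 arc.py 0 0 5 1.7 1.67 1.63 1.58 1.52 1.45 1.38
```

```text
[ 658.70154706 -338.10535449  230.28955827] [2.25995423 4.75450789 0.02114484] 0.12860357274714093 off [1.1 0.6 6.6]
force [2.3 4.8 0. ] [ 658.7 -338.1  230.3] now-bar(.2) [ 220.9 -120.6  152.6] opening 0.12860357274714093
1.7 [-0.0007, 0.001, 0.0016] [0.001, 0.001, -0.001]
1.67 [-0.007, 0.001, 0.0003] [0.001, 0.001, -0.001]
1.63 [-0.0154, 0.001, -0.0011] [0.001, 0.001, -0.001]
1.58 [-0.0259, 0.0011, -0.0025] [0.001, 0.001, -0.001]
1.52 [-0.0387, 0.0011, -0.0034] [0.001, 0.001, -0.001]
1.45 [-0.0536, 0.0011, -0.0035] [0.001, 0.001, -0.001]
1.38 [-0.0684, 0.0011, -0.0026] [0.001, 0.001, -0.001]
```

>>> send_rows(
  plan=[
    [[-0.006,0,-0.0013],[0,0,0],-1],
    [[-0.015,0,-0.0027],[0,0,0],-1],
    [[-0.0255,0,-0.004],[0,0,0],-1],
    [[-0.038,0,-0.005],[0,0,0],-1],
    [[-0.053,0,-0.005],[0,0,0],-1],
  ],
)

```text
clock: 33.8
eef_pos: [612.9, -312.7, 236.7]
tcp_rot: [3.141, -0.004, -0.505]
contact_force: [4.3, 1.2, -3.7]
opening: 0.125
```

```bash
python3 arc.py 1.1 .6 6.6 1.45 1.37 1.29 1.21 1.13 1.05
```

```text
force [ 4.3  1.2 -3.7] [ 612.9 -312.7  236.7] now-bar(.2) [175.  -95.3 158.9] opening 0.12486608285765363
1.45 [-0.0005, 0.0001, 0.0012] [0.001, -0.004, -0.001]
1.37 [-0.0175, 0.0001, 0.0023] [0.001, -0.004, -0.001]
1.29 [-0.0344, 0.0001, 0.0047] [0.001, -0.004, -0.001]
1.21 [-0.051, 0.0001, 0.0085] [0.001, -0.004, -0.001]
1.13 [-0.0672, 0.0001, 0.0136] [0.001, -0.004, -0.001]
1.05 [-0.083, 0.0001, 0.0199] [0.001, -0.004, -0.001]
```

>>> send_rows(
  plan=[
    [[-0.0175,0,0.0023],[0,0,0],-1],
    [[-0.0344,0,0.0047],[0,0,0],-1],
    [[-0.051,0,0.0085],[0,0,0],-1],
    [[-0.0672,0,0.0136],[0,0,0],-1],
    [[-0.083,0,0.02],[0,0,0],-1],
  ],
)

```text
clock: 34.22
eef_pos: [540.5, -272.9, 218.4]
tcp_rot: [3.141, -0.009, -0.505]
contact_force: [6.3, -1.7, -5.4]
opening: 0.126
```

```bash
python3 arc.py 1.1 .6 6.6 1.05 .97 .89 .81 .73 .65
```

```text
force [ 6.3 -1.7 -5.4] [ 540.5 -272.9  218.4] now-bar(.2) [102.7 -55.5 140.7] opening 0.12588020747612189
1.05 [-0.0004, -0.0, 0.002] [0.001, -0.009, -0.001]
0.97 [-0.0157, -0.0, 0.0095] [0.001, -0.009, -0.001]
0.89 [-0.0303, -0.0, 0.0182] [0.001, -0.009, -0.001]
0.81 [-0.0442, 0.0, 0.0281] [0.001, -0.009, -0.001]
0.73 [-0.0572, 0.0, 0.039] [0.001, -0.009, -0.001]
0.65 [-0.0694, 0.0, 0.051] [0.001, -0.009, -0.001]
```

>>> send_rows(
  plan=[
    [[-0.0157,0,0.0095],[0,-0.009,0],-1],
    [[-0.0303,0,0.0182],[0,-0.009,0],-1],
    [[-0.0442,0,0.028],[0,-0.009,0],-1],
    [[-0.0572,0,0.039],[0,-0.009,0],-1],
    [[-0.0694,0,0.051],[0,-0.009,0],-1],
  ],
)

```text
clock: 34.63
eef_pos: [480.0, -239.8, 168.0]
tcp_rot: [3.141, -0.003, -0.505]
contact_force: [2.0, 0.9, 1.2]
opening: 0.124
```

```bash
python3 arc.py 1.1 .6 6.6 .65 .58 .51 .44 .38 .32 .26
```

```text
force [2.  0.9 1.2] [ 480.  -239.8  168. ] now-bar(.2) [ 42.1 -22.3  90.3] opening 0.1240021939040891
0.65 [0.0001, -0.0002, 0.0012] [0.001, -0.004, -0.001]
0.58 [-0.0096, -0.0002, 0.0125] [0.001, -0.004, -0.001]
0.51 [-0.0185, -0.0002, 0.0244] [0.001, -0.004, -0.001]
0.44 [-0.0266, -0.0002, 0.0369] [0.001, -0.004, -0.001]
0.38 [-0.0328, -0.0002, 0.0481] [0.001, -0.004, -0.001]
0.32 [-0.0384, -0.0002, 0.0596] [0.001, -0.004, -0.001]
0.26 [-0.0432, -0.0002, 0.0715] [0.001, -0.004, -0.001]
```

>>> send_rows(
  plan=[
    [[-0.0096,0,0.0125],[0,0,0],-1],
    [[-0.0185,0,0.0244],[0,0,0],-1],
    [[-0.0266,0,0.037],[0,0,0],-1],
    [[-0.0328,0,0.048],[0,0,0],-1],
    [[-0.0384,0,0.0596],[0,0,0],-1],
  ],
)

```text
clock: 35.05
eef_pos: [446.7, -221.6, 109.1]
tcp_rot: [3.141, -0.007, -0.505]
contact_force: [3.6, 0.1, 1.7]
opening: 0.126
```

```bash
python3 arc.py 1.1 .6 6.6 .32 .27 .22 .18 .14 .1 .06 .02 0; python3 -c "
from h import *
shot('side','s33',(300,90,130,130),5)"
```

```text
force [3.6 0.1 1.7] [ 446.7 -221.6  109.1] now-bar(.2) [ 8.8 -4.1 31.4] opening 0.1264951734441233
0.32 [-0.0002, -0.0004, 0.0009] [0.001, -0.007, -0.001]
0.27 [-0.0043, -0.0004, 0.0107] [0.001, -0.007, -0.001]
0.22 [-0.0079, -0.0004, 0.0207] [0.001, -0.007, -0.001]
0.18 [-0.0104, -0.0004, 0.0288] [0.001, -0.007, -0.001]
0.14 [-0.0126, -0.0004, 0.0371] [0.001, -0.007, -0.001]
0.1 [-0.0145, -0.0004, 0.0454] [0.001, -0.007, -0.001]
0.06 [-0.016, -0.0004, 0.0538] [0.001, -0.007, -0.001]
0.02 [-0.0172, -0.0004, 0.0622] [0.001, -0.007, -0.001]
0.0 [-0.0177, -0.0004, 0.0664] [0.001, -0.007, -0.001]
```

View pics/s33.png

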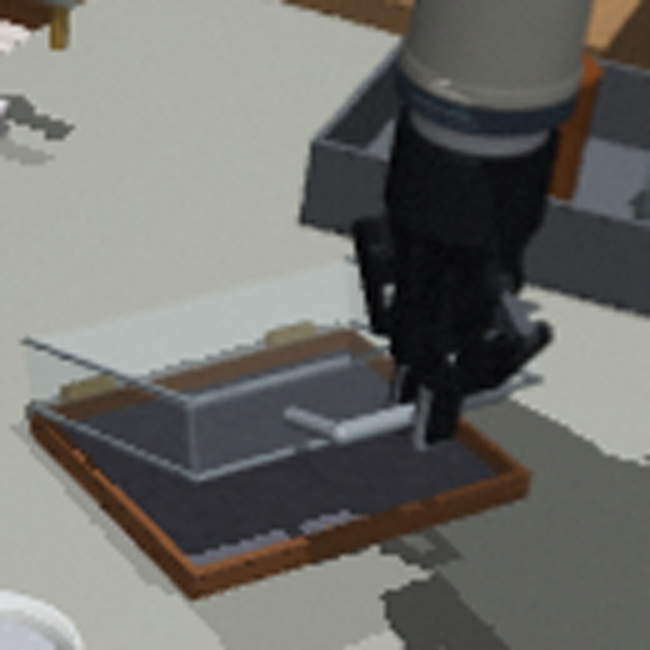

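>>> send_rows(
  plan=[
    [[-0.0043,0,0.0107],[0,0,0],-1],
    [[-0.0079,0,0.0207],[0,0,0],-1],
    [[-0.0104,0,0.0288],[0,0,0],-1],
    [[-0.0126,0,0.0365],[0,0,0],-1],
    [[-0.0138,0,0.042],[0,0,0],-1],
  ],
)

```text
clock: 35.52
eef_pos: [434.6, -215.0, 65.3]
tcp_rot: [3.141, -0.008, -0.505]
contact_force: [4.2, 0.6, 1.1]
opening: 0.127
```

```bash
python3 arc.py 1.1 .6 6.6  .1 .06 .04 .02 0 -.02
```

```text
force [4.2 0.6 1.1] [ 434.6 -215.    65.3] now-bar(.2) [ -3.3   2.5 -12.5] opening 0.12680069494861426
0.1 [-0.0004, -0.0005, 0.0016] [0.001, -0.008, -0.001]
0.06 [-0.002, -0.0005, 0.01] [0.001, -0.008, -0.001]
0.04 [-0.0026, -0.0005, 0.0142] [0.001, -0.008, -0.001]
0.02 [-0.0032, -0.0005, 0.0184] [0.001, -0.008, -0.001]
0.0 [-0.0036, -0.0005, 0.0226] [0.001, -0.008, -0.001]
-0.02 [-0.004, -0.0005, 0.0269] [0.001, -0.008, -0.001]
```

>>> send_rows(
  plan=[
    [[-0.001,0,0.005],[0,0,0],-1],
    [[-0.002,0,0.01],[0,0,0],-1],
    [[-0.0026,0,0.0145],[0,0,0],-1],
    [[-0.003,0,0.0185],[0,0,0],-1],
    [[-0.0034,0,0.022],[0,0,0],-1],
  ],
)

```text
clock: 35.93
eef_pos: [431.7, -213.4, 42.8]
tcp_rot: [3.141, -0.008, -0.505]
contact_force: [3.5, 2.5, 2.0]
opening: 0.129
```

>>> send_rows(
  plan=[
    [[0,0,0.001],[0,0,0],-1],
    [[0,0,0.002],[0,0,0],-1],
    [[0,0,0.003],[0,0,0],-1],
    [[0,0,0.004],[0,0,0],-1],
    [[0,0,0.004],[0,0,0],-1],
  ],
)

```text
clock: 36.35
eef_pos: [431.6, -213.5, 40.7]
tcp_rot: [3.141, -0.008, -0.505]
contact_force: [-6.3, 6.7, 37.3]
opening: 0.122
```

```bash
python3 -c "
from h import *
print(status.sense()['contact_force'])
shot('side','s34',(300,110,130,130),5)"
```

```text
[-6.32586157  6.66002695 37.27832594]
```

View pics/s34.png

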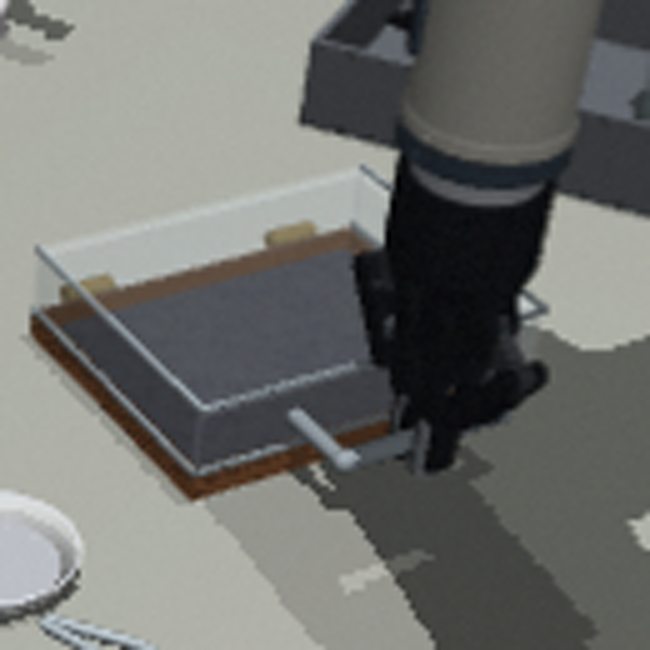

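>>> send_rows(
  plan=[
    [[0,0,0.001],[0,0,0],-0.8],
    [[0,0,0],[0,0,0],-0.5],
    [[0,0,0],[0,0,0],-0.2],
    [[0,0,0],[0,0,0],-0.2],
    [[0,0,0],[0,0,0],-0.2],
  ],
)

```text
clock: 36.82
eef_pos: [431.0, -213.3, 40.2]
tcp_rot: [3.14, -0.006, -0.505]
contact_force: [0.1, -0.0, -1.3]
opening: 0.401
```

>>> send_rows(
  plan=[
    [[0,0,-0.01],[0,0,0],-0.2],
    [[0,0,-0.035],[0,0,0],-0.2],
    [[0,0,-0.065],[0,0,0],-0.2],
    [[0,0,-0.1],[0,0,0],-0.2],
    [[0,0,-0.135],[0,0,0],-0.2],
  ],
)

```text
clock: 37.23
eef_pos: [429.6, -212.4, 176.8]
tcp_rot: [3.14, -0.005, -0.505]
contact_force: [1.4, -0.1, -0.9]
opening: 0.398
```

>>> send_rows(
  plan=[
    [[-0.03,0.01,-0.02],[0,0,0],-0.2],
    [[-0.06,0.04,-0.04],[0,0,0],-0.2],
    [[-0.09,0.07,-0.06],[0,0,0],-0.2],
    [[-0.12,0.1,-0.06],[0,0,0],-0.2],
    [[-0.14,0.13,-0.06],[0,0,0],-0.2],
  ],
)

```text
clock: 37.65
eef_pos: [246.6, -255.8, 237.7]
tcp_rot: [3.14, -0.007, -0.503]
contact_force: [-0.5, -1.5, -0.2]
opening: 0.401
```

```bash
python3 -c "
from h import *
s=status.sense();print(s['contact_force'],s['eef_pos'],s['clock'])
shot('side','s35',(80,100,350,250),2.2)
shot('top','t35',None,1.4)"
```

```text
[-0.53818532 -1.51109192 -0.24060787] [ 246.59486701 -255.83369788  237.73749376] 37.65
```

View pics/s35.png

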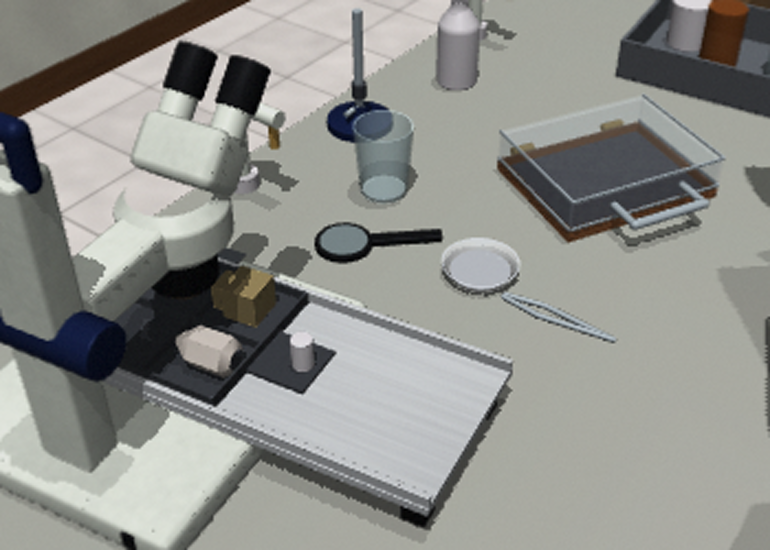

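View pics/t35.png

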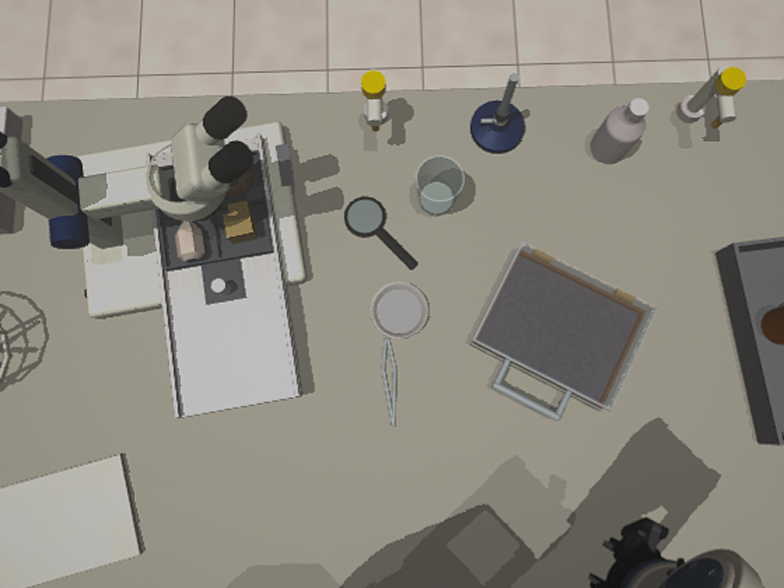

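```bash
python3 - <<'E'
from h import *
from arc import bar,case
from fit import pose,lidpt
for n,c in (('top',(330,160,150,150)),('side',(300,130,120,90))):
    pts=[]
    for a in (0.0,0.06):
        pts.append(proj(n,pose(case,lidpt(a,[(-127,50,36),(-127,-50,36),(-85,110,58),(-85,-110,58),(-85,110,16),(-85,-110,16)]))))
    im=viewer.grab_frame(n)[:,:,::-1]; x,y,w,h=c; k=5
    im=cv2.resize(im[y:y+h,x:x+w],None,fx=k,fy=k,interpolation=cv2.INTER_CUBIC)
    for P,col in zip(pts,((0,0,255),(255,0,0))):
        for p in P: cv2.circle(im,tuple(int(v) for v in (p-[x,y]+.5)*k),3,col,-1)
    cv2.imwrite(f'pics/c_{n}.png',im)
shot('top','t36',(110,100,100,130),6)
for l in ('ammonite','quartz','pyrite'):
  for n in('top','side'):
    print(l,n,[(round(r['p'],2),np.argwhere(r['mask']).mean(0)[::-1].round(1).tolist(),int(r['mask'].sum())) for r in viewer.cut_out(l,n)[:2]])
E
```

```text
ammonite top [(0.75, [172.3, 131.5], 176)]
ammonite side []
quartz top [(0.61, [134.7, 172.4], 488), (0.54, [267.0, 161.1], 887)]
quartz side [(0.66, [174.4, 258.6], 499)]
pyrite top [(0.93, [171.3, 158.3], 567)]
pyrite side [(0.84, [190.8, 233.3], 579)]
```

View pics/c_side.png

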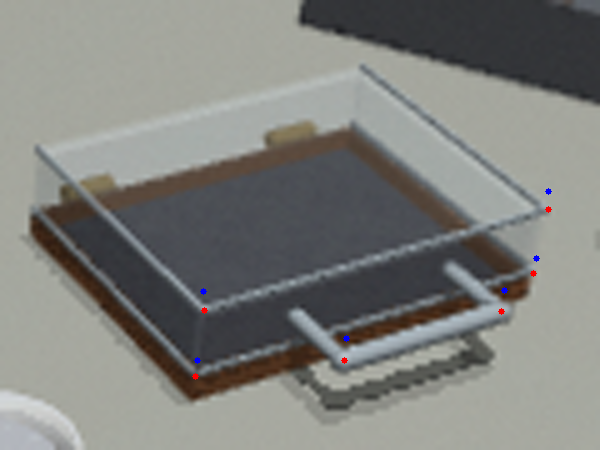

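View pics/t36.png

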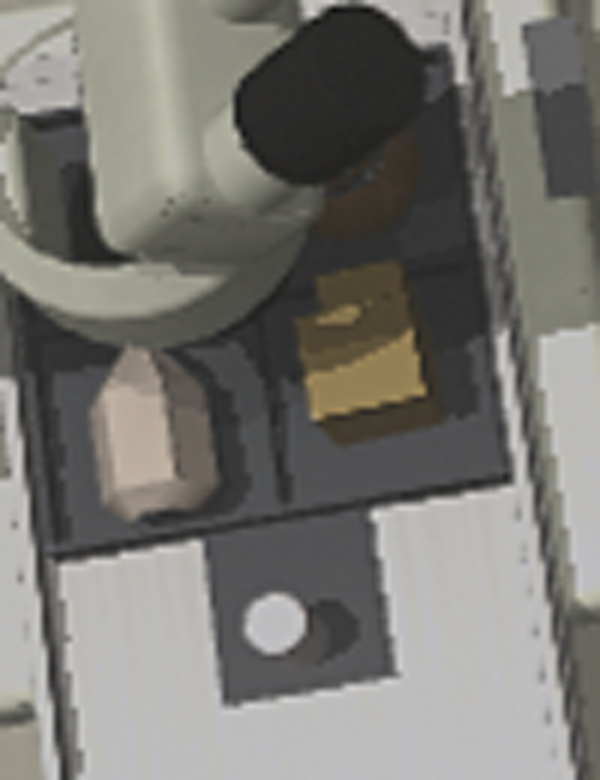

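```bash
python3 -c "
from rig import job
print(job.sign_off())"
```

```text
the job is handed in; nothing more can be done
None
```

The job is done and handed in at about 38 s of the 210 s. The hand-in gives no verdict, so what follows rests on my own checks.

**What I did**
- I raised the lid by its bar to its back stop. It was already about 0.2 rad open at the start.
- I drew the tray about 170 mm out along its bed.
- Three rocks were present; there was no granite. I laid pyrite, quartz and ammonite flat, each in a pocket of its own.
- I slid the tray back until it met the end stop, at about 25 N.
- I lowered the lid onto its shut stop, let go of the bar and moved the arm clear.

**Last checks**
- **Tray:** The distances from the bed's near end to the knob, tongue and pocket wall came out 1 to 3.5 mm under the values for home. That is within the 5 mm allowed and about what the calibration can resolve.
- **Lid:** The bar and lid corners in the side picture matched the shut position, not 0.06 rad open.
- **Rocks:** Quartz and pyrite are seen flat in their pockets in both views. Ammonite is half hidden by an eyepiece in the top view and was not found in the side view. It was clearly flat in its pocket before the tray went in.
- **Bystanders and head:** The dish, forceps, magnifier and beaker look undisturbed, though I did not measure them. The pictures showed clear space between the arm and the microscope head throughout.

The networks often missed rocks or mislabelled them, so I placed the rocks by fitting their outlines in the top picture.

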